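# Chock bars home, then bottles onto the sloping rack

### The job

Load the sloping rack. With no bottle on it yet, push both chock bars to the right along their dovetail ways until they wedge tight; then gently lay every bottle from the table wholly on the deck, lengthwise against a chock bar, at most two end to end per bar, letting go of each only when the bar keeps it from rolling. At last set one rubber wedge flat on the deck close behind the middle of each row, lengthwise like the bottles, and leave the stapler, glue stick, small carton and marker pen alone.

Things in the scene. Friction and masses are not known exactly. Their poses are not given: they have to be found in the camera images.
- rack: fixed plywood rack; origin on the table under it, x uphill (away from the robot), y left, z up. Its deck, y -105 to 105 mm, x -108 to 115 mm, slopes down to the robot by 0.21 rad, surface at z = 42 mm + 0.213 x. Two tapered dovetail ways cross it along y, with tongues at the left that carry the drawn bars. A home bar stands 10 mm proud of the deck and chocks what lies uphill of it.
- bar_low: low chock bar, aluminium: dovetail 246 mm long, 20 mm high, captive in the low way; slides only along the rack's y, with 1 to 3 N. Its frame is the rack's when just home: its y in the rack's frame is how far it is drawn out to the left: 50 to 100 mm at the start, from 3 to -10 mm when jammed. A push of 10 to 20 N to the right (-y) wedges its tapered side; it stays when let go.
- bar_high: high chock bar, aluminium: dovetail 246 mm long, 20 mm high, captive in the high way; slides only along the rack's y, with 1 to 3 N. Its frame is the rack's when just home: its y in the rack's frame is how far it is drawn out to the left: 50 to 100 mm at the start, from 3 to -10 mm when jammed. A push of 10 to 20 N to the right (-y) wedges its tapered side; it stays when let go.
- bar_low_grip (a point): centre of the top face of the low bar's black upright grip block on its left (+y) end: 14 mm thick along x, 28 mm along y, standing 36 mm above the bar's metal top. Pinch it across its 14 mm from above
- rest_low (a point): point on the rack's centre line (rack y = 0), on the axis of a bottle that lies along y on the deck touching the home low bar (20 mm above the deck). Room for two bottles end to end: middles at about rack y = -48 and +48 mm; at most 66 mm to lie wholly on the deck. A finger that reaches less than 10 mm below the bottle's axis clears the bar
- bar_high_grip (a point): centre of the top face of the high bar's black upright grip block on its left (+y) end: 14 mm thick along x, 28 mm along y, standing 36 mm above the bar's metal top. Pinch it across its 14 mm from above
- rest_high (a point): point on the rack's centre line (rack y = 0), on the axis of a bottle that lies along y on the deck touching the home high bar (20 mm above the deck). Room for two bottles end to end: middles at about rack y = -48 and +48 mm; at most 66 mm to lie wholly on the deck. A finger that reaches less than 10 mm below the bottle's axis clears the bar
- flask_1_mid (a point): middle of the axis of a white tablet bottle with ribbed cap, 40 mm in diameter, 88 mm long, 50 to 105 g, at first lying on its side on the table right of the rack (axis 20 mm above the table); z points along its axis to the cap. It rolls easily on the deck. Three or four of the four bottles are present; an absent one reads None
- flask_2_mid (a point): middle of the axis of a white tablet bottle with ribbed cap, 40 mm in diameter, 88 mm long, 50 to 105 g, at first lying on its side on the table right of the rack (axis 20 mm above the table); z points along its axis to the cap. It rolls easily on the deck. Three or four of the four bottles are present; an absent one reads None
- flask_3_mid (a point): middle of the axis of a white tablet bottle with ribbed cap, 40 mm in diameter, 88 mm long, 50 to 105 g, at first lying on its side on the table right of the rack (axis 20 mm above the table); z points along its axis to the cap. It rolls easily on the deck. Three or four of the four bottles are present; an absent one reads None
- flask_4_mid (a point): middle of the axis of a white tablet bottle with ribbed cap, 40 mm in diameter, 88 mm long, 50 to 105 g, at first lying on its side on the table right of the rack (axis 20 mm above the table); z points along its axis to the cap. It rolls easily on the deck. Three or four of the four bottles are present; an absent one reads None
- flask_1: the same bottle; origin at the centre of its base, z along its axis to the cap
- flask_2: the same bottle; origin at the centre of its base, z along its axis to the cap
- flask_3: the same bottle; origin at the centre of its base, z along its axis to the cap
- flask_4: the same bottle; origin at the centre of its base, z along its axis to the cap
- behind_low (a point): point on the deck's surface on the rack's centre line, uphill of the low bar: with its origin here (rack yaw, foot flat on the slope) a wedge stands about 2 mm uphill of bottles that rest against the low bar. Up to 6 mm downhill or 8 mm uphill of it along the rack's x, and 30 mm along y, is still good
- behind_high (a point): point on the deck's surface on the rack's centre line, uphill of the high bar: with its origin here (rack yaw, foot flat on the slope) a wedge stands about 2 mm uphill of bottles that rest against the high bar. Up to 6 mm downhill or 8 mm uphill of it along the rack's x, and 30 mm along y, is still good
- wedge_1: loose black rubber wedge, 80 g, at first on the table left of the rack: a bar 100 mm long (y), 28 mm wide (x), steep face 16 mm high towards its -x side, top sloping down to +x. Origin at the centre of its flat foot, z up. An upright lug on it, centred at x = 3 mm, y = 0, 12 mm (x) by 26 mm (y), reaches z = 42 mm: pinch it across its 26 mm from above, fingertips above z = 16 mm
- wedge_2: loose black rubber wedge, 80 g, at first on the table left of the rack: a bar 100 mm long (y), 28 mm wide (x), steep face 16 mm high towards its -x side, top sloping down to +x. Origin at the centre of its flat foot, z up. An upright lug on it, centred at x = 3 mm, y = 0, 12 mm (x) by 26 mm (y), reaches z = 42 mm: pinch it across its 26 mm from above, fingertips above z = 16 mm
- stapler: stapler, a bystander beside the work; origin under its middle
- glue_stick: glue stick, a bystander beside the work; origin under its middle
- kit_pack: small carton, a bystander beside the work; origin under its middle
- marker: marker pen, a bystander beside the work; origin under its middle

How it is judged:
On the way:
1. both chock bars are wedged tight (drawn out less than 4 mm) while no bottle is on the rack yet (y of bar_low in the frame of rack between -0.02 and 0.004 m and y of bar_high in the frame of rack between -0.02 and 0.004 m and z of each of flask_1_mid, flask_2_mid, flask_3_mid, flask_4_mid in the frame of rack below 0.046 m), for 0.3 s.
At the end, for the whole second after the job is handed in: both bars wedged tight (drawn out under 4 mm); every bottle present still on the deck against a bar: axis within 7 mm of rest, parallel within 0.17 rad, middle within 66 mm of the centre line; a wedge still behind each row, within 10 mm of the bottles, parallel, within 30 mm of the centre line (y of bar_low in the frame of rack between -0.02 and 0.004 m and y of bar_high in the frame of rack between -0.02 and 0.004 m and ((x of flask_1_mid in the frame of rack between -0.0578 and -0.0438 m and z of flask_1_mid in the frame of rack between 0.0456 and 0.0576 m) or (x of flask_1_mid in the frame of rack between 0.0439 and 0.0579 m and z of flask_1_mid in the frame of rack between 0.0673 and 0.0793 m)) and y of flask_1_mid in the frame of rack between -0.066 and 0.066 m and angle between the z axis of each of flask_1_mid, flask_2_mid, flask_3_mid, flask_4_mid and the y axis of rack, either way round below 0.17 rad and linear speed of each of flask_1, flask_2, flask_3, flask_4, wedge_1, wedge_2 below 0.03 m/s and ((x of flask_2_mid in the frame of rack between -0.0578 and -0.0438 m and z of flask_2_mid in the frame of rack between 0.0456 and 0.0576 m) or (x of flask_2_mid in the frame of rack between 0.0439 and 0.0579 m and z of flask_2_mid in the frame of rack between 0.0673 and 0.0793 m)) and y of flask_2_mid in the frame of rack between -0.066 and 0.066 m and ((x of flask_3_mid in the frame of rack between -0.0578 and -0.0438 m and z of flask_3_mid in the frame of rack between 0.0456 and 0.0576 m) or (x of flask_3_mid in the frame of rack between 0.0439 and 0.0579 m and z of flask_3_mid in the frame of rack between 0.0673 and 0.0793 m)) and y of flask_3_mid in the frame of rack between -0.066 and 0.066 m and ((x of flask_4_mid in the frame of rack between -0.0578 and -0.0438 m and z of flask_4_mid in the frame of rack between 0.0456 and 0.0576 m) or (x of flask_4_mid in the frame of rack between 0.0439 and 0.0579 m and z of flask_4_mid in the frame of rack between 0.0673 and 0.0793 m)) and y of flask_4_mid in the frame of rack between -0.066 and 0.066 m and ((x of wedge_1 in the frame of rack between -0.0174 and -0.0034 m and z of wedge_1 in the frame of rack between 0.0336 and 0.0456 m) or (x of wedge_1 in the frame of rack between 0.0843 and 0.0983 m and z of wedge_1 in the frame of rack between 0.0552 and 0.0672 m)) and y of wedge_1 in the frame of rack between -0.03 and 0.03 m and angle between the y axis of each of wedge_1, wedge_2 and the y axis of rack, either way round below 0.17 rad and ((x of wedge_2 in the frame of rack between -0.0174 and -0.0034 m and z of wedge_2 in the frame of rack between 0.0336 and 0.0456 m) or (x of wedge_2 in the frame of rack between 0.0843 and 0.0983 m and z of wedge_2 in the frame of rack between 0.0552 and 0.0672 m)) and y of wedge_2 in the frame of rack between -0.03 and 0.03 m); the robot touches nothing.
It fails at once if the stapler is moved more than 4 cm (distance of stapler from where it was at the start of the episode above 0.04 m).
It fails at once if the glue stick is moved more than 4 cm (distance of glue_stick from where it was at the start of the episode above 0.04 m).
It fails at once if the small carton is moved more than 4 cm (distance of kit_pack from where it was at the start of the episode above 0.04 m).
It fails at once if the marker pen is moved more than 4 cm (distance of marker from where it was at the start of the episode above 0.04 m).
It fails at once if a bottle let go on the rack rolls along it (faster than 0.18 m/s and 11 rad/s) instead of being kept by a bar (z of each of wedge_1, wedge_2 in the frame of rack below 0.03 m and ((linear speed of flask_1 above 0.18 m/s and angular speed of flask_1 above 11 rad/s and contact force between the fingers and flask_1 below 0.01 N and x of flask_1_mid in the frame of rack between -0.12 and 0.12 m and y of flask_1_mid in the frame of rack between -0.105 and 0.105 m and z of flask_1_mid in the frame of rack between 0.03 and 0.1 m) or (linear speed of flask_2 above 0.18 m/s and angular speed of flask_2 above 11 rad/s and contact force between the fingers and flask_2 below 0.01 N and x of flask_2_mid in the frame of rack between -0.12 and 0.12 m and y of flask_2_mid in the frame of rack between -0.105 and 0.105 m and z of flask_2_mid in the frame of rack between 0.03 and 0.1 m) or (linear speed of flask_3 above 0.18 m/s and angular speed of flask_3 above 11 rad/s and contact force between the fingers and flask_3 below 0.01 N and x of flask_3_mid in the frame of rack between -0.12 and 0.12 m and y of flask_3_mid in the frame of rack between -0.105 and 0.105 m and z of flask_3_mid in the frame of rack between 0.03 and 0.1 m) or (linear speed of flask_4 above 0.18 m/s and angular speed of flask_4 above 11 rad/s and contact force between the fingers and flask_4 below 0.01 N and x of flask_4_mid in the frame of rack between -0.12 and 0.12 m and y of flask_4_mid in the frame of rack between -0.105 and 0.105 m and z of flask_4_mid in the frame of rack between 0.03 and 0.1 m))).
Of flask_1, flask_2, flask_3, flask_4 only 3 to 4 are there at a start; the rules pass over those that are not, and their reading is None.
At some moment in a run one of wedge_1, wedge_2 may be knocked a few centimetres aside while the robot is not near it.
It also fails if it takes over 200 s, if anything falls off the work surface, if the arm or the gripper's body presses on something with over 40 N, if the wrist force passes 120 N, or if a joint passes its speed limit or range.

### The arm

A 7-joint arm with a two-finger parallel gripper is mounted at the origin on a cart in front of the work surface, level with it; the furniture and walls round the work are solid. World frame = base frame: x ahead of the robot, y to its left, z up, the work surface at z = 0. Lengths are in m, angles in rad, forces in N, time in s.
With the tool pointing down it reaches from about 0.425 to 0.875 m from the base axis. Payload 4.7 kg.
Tool frame: the origin (TCP) lies on the centre line of the jaws, within the pads' length; the fingertips stand 14 mm ahead of it and the grasp point (between the pads) lies 5 mm behind it; z points along the fingers, y is the direction in which the jaws open and shut (so a half turn about z gives the same grasp; the last joint's range is limited). The gripper opens to 87 mm and grips with 3 to 60 N. Pads are 19 mm wide; open, the fingers measure 117 mm over their backs; the gripper's body (75 mm by 190 mm) begins 51 mm behind the grasp point.
Start: joints at [1.126, 0.321, -0.07, 1.45, 0.023, 1.371, -0.057], TCP at [0.288, -0.583, 0.201] pointing down, gripper open.
Joint ranges: [-2.86, 2.86], [-0.3, 2.09], [-1.38, 1.24], [0.06, 2.45], [-1.56, 4.7], [0.09, 2.05], [-2.69, 2.69]. Speed limits (rad/s): [2.57, 2.57, 3.14, 3.14, 3.14, 3.14, 3.14].

### API

Orientations are given as a rotation vector (axis times angle).
In Python, from bench import ctrl gives the robot as it stands. The module is installed in compiled form; this text tells all that it offers.
- The arm moves only by the tool step_arm, never from a script. Its argument "plan" is a list of rows, each a list of 3 entries, a list of its own where there are three numbers: the turn, a rotation vector about the tool's x, y, z in rad, then the shift along the tool's x, y, z in m, then the closure in counts, from 0 (fully open) to 255 (shut). In form: [[[rx, ry, rz], [x, y, z], hand], ...]. A call has exactly 10 rows; each row is the pose to reach, as a shift and turn from the pose commanded when the call began, along the tool's axes at that moment; what a row does not reach only later rows make up. A row lasts 1/8 s, in which the tool goes at most 62.5 mm and 10.7 degrees, less where a joint would pass 70% of its speed; a pose out of reach is approached as far as the arm can. A call with a gripper value outside its range is refused whole. The fingers move at their own pace and stop on an object; "squeeze" is the grip in N (left out, the last holds). Time passes only in rows, so rows that repeat a pose let the fingers close, or fill a call up. It gives the time, the measured TCP pose, the force and the opening at its end, in the units of the state.
- ctrl.get_state(): the state, without advancing time (a new reading comes with each control period).
- ctrl.get_image(name): name is "side" or "top" or "wrist"; returns the picture (384x512x3 uint8, red, green, blue); there is no depth.
- ctrl.calibration(name): a dict with "fov_y" (degrees; the focal length in pixels is half the picture's height over the tangent of half this angle, whatever the lens; pixels are square), "cx", "cy" (the principal point, pixels), "rvec" (rotation vector, rad) and "tvec" (3), from world to camera coordinates, as OpenCV has them. Camera axes: x right, y down, z forward; pixel columns grow to the right and rows downward; lengths in m; the calibration is good to about 2 mm. A picture is of the moment at which its call begins: read the wrist's pose just before it. calibration takes no time and is no camera call; for the wrist camera it gives the pose at the moment of the call.
- ctrl.close_job(): hands the job in, once; it reports no verdict.
Trained networks look in the newest picture that a camera, given by its name, has taken for a name from the list of things; names that differ only in an ending like _2 or _b are one class to them, and where a whole thing is asked for, a point or a joint stands for the part that bears it (a point fixed in the world has none). Each returns a list of dicts, best first, with "score" (0 to 1); they miss things now and then, are a little off and sometimes report something else, mostly with a low value. They report only what shows in the picture. A call takes as long as a camera call.
- ctrl.cut_out(camera, label): "pixels" (384x512 bool, what is visible of it) and "rect" ([left, top, width, height] in pixels, round what is visible of it).
The state is a dict: "time": time; "joint_positions": joint angles; "qd": joint speeds; "joint_torque": joint torques, N m; "position": TCP position; "tool_rot": TCP orientation; "ft_force": force on the tool from outside, world axes, zero at the start; "torque": the same for the moment, N m; "grip_width": opening from 0.0 (shut) to 1.0 (fully open).
Only numpy, scipy, OpenCV 4.12 (cv2) and the standard library are available. Lean on these libraries where they do the work, as an engineer would, in place of code of your own. Each camera call takes 0.05 s, during which the arm holds its last target.

## Working session

There is one attempt and no reset: what is moved stays moved. The work goes in short steps, Python scripts to look and compute and a tool call to move; the robot and the scene stay as the last step left them, time stands still between calls to the robot, and variables do not carry over. Pictures are saved under pics/ and viewed, and the job is handed in when it is done.

Besides the shell and the picture viewer there is one more tool, called after "Call:" by a JSON object that holds its "api" and its "payload". step_arm: Moves the arm, as the interface text tells. Its arguments: {"type":"object","properties":{"plan":{"type":"array"},"squeeze":{"type":"number"}},"required":["plan"]}

```bash
ls; mkdir -p pics
python3 - <<'E'
from bench import ctrl
import cv2
s=ctrl.get_state()
for k in s: print(k,s[k])
for n in ("side","top","wrist"):
    im=ctrl.get_image(n); cv2.imwrite(f"pics/a_{n}.png",im[:,:,::-1]); print(n,ctrl.calibration(n))
E
```

```text
pics
time 0.0
joint_positions [ 1.12610351  0.32182783 -0.07008513  1.45168131  0.02260129  1.37081963
 -0.05687488]
qd [-7.03151492e-05 -2.73527977e-04 -1.53254014e-03 -2.30311031e-04
 -2.11308173e-03  1.35356934e-04 -1.00988778e-03]
joint_torque [-2.26180719e-04 -4.91297507e+01 -4.03852863e-01 -3.12527633e+01
 -6.39656908e-02  4.35798825e-02  1.73731723e-04]
position [ 0.28754602 -0.58226033  0.19995527]
tool_rot [-3.05745127e+00 -7.14026594e-01  8.49539282e-04]
ft_force [ 0.17980167  1.05924211 -0.26466737]
torque [ 0.03416136  0.03309934 -0.00648677]
grip_width 0.9977094097798379
side {'fov_y': 56.2357651196242, 'cx': 256.12733698994447, 'cy': 191.0815233150949, 'rvec': array([ 0.61769646, -2.43329969,  1.48060979]), 'tvec': array([0.49989295, 0.20149378, 1.06602098])}
top {'fov_y': 49.06108268068059, 'cx': 251.2651943655821, 'cy': 196.5135021360784, 'rvec': array([ 2.18599863, -2.21247345,  0.06944878]), 'tvec': array([0.01877636, 0.55218843, 1.45321936])}
wrist {'fov_y': 61.406078060105024, 'cx': 258.8451136632206, 'cy': 190.81681398574256, 'rvec': array([-2.44332074,  1.51738975,  0.23394573]), 'tvec': array([-0.6480303 , -0.03758268,  0.39127671])}
```

View pics/a_top.png

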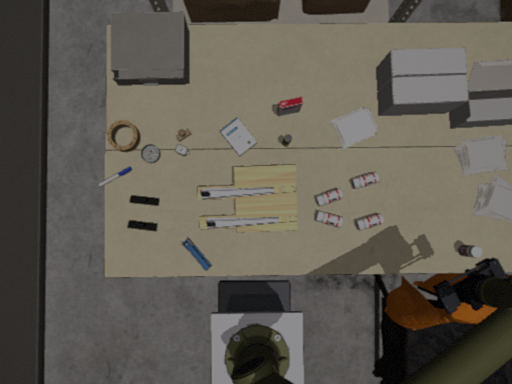

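View pics/a_side.png

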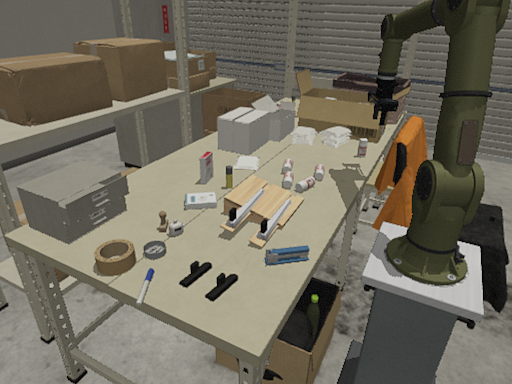

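View pics/a_wrist.png

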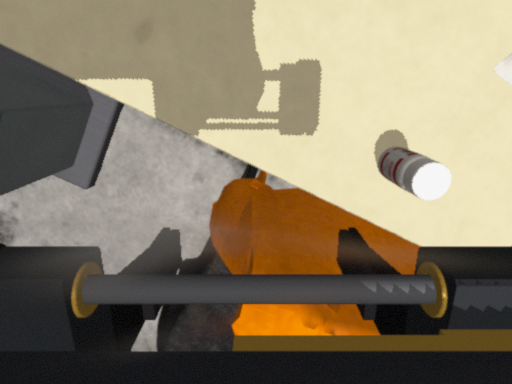

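```bash
cat > h.py <<'E'
from bench import ctrl
import cv2, numpy as np
from scipy.spatial.transform import Rotation as R
def K(c):
    f=192/np.tan(np.radians(c['fov_y'])/2); return np.array([[f,0,c['cx']],[0,f,c['cy']],[0,0,1]])
def ray(c,px):
    Rm=R.from_rotvec(c['rvec']).as_matrix(); t=np.array(c['tvec']).reshape(3)
    d=Rm.T@np.linalg.inv(K(c))@np.array([px[0],px[1],1.]); o=-Rm.T@t
    return o,d
def onz(c,px,z):
    o,d=ray(c,px); return o+d*(z-o[2])/d[2]
def proj(c,P):
    P=np.atleast_2d(P).astype(float); p,_=cv2.projectPoints(P,np.array(c['rvec'],float),np.array(c['tvec'],float).reshape(3),K(c),None); return p[:,0]
def pca(m):
    ys,xs=np.nonzero(m); p=np.c_[xs,ys].astype(float); c=p.mean(0); u,s,v=np.linalg.svd(p-c,full_matrices=False); return c,v[0],s/np.sqrt(len(p))
def snap(n,name,sc=1.5):
    c=ctrl.calibration(n); im=ctrl.get_image(n); b=im[:,:,::-1]
    cv2.imwrite(f"pics/{name}.png",cv2.resize(b,None,fx=sc,fy=sc,interpolation=cv2.INTER_CUBIC)); np.save(f"pics/{name}.npy",im); return c,im
E
python3 - <<'E'
from h import *
s=ctrl.get_state()
c=ctrl.calibration("wrist"); Rc=R.from_rotvec(c['rvec']); o=-Rc.as_matrix().T@c['tvec']
T=R.from_rotvec(s['tool_rot'])
print("cam in tool",T.inv().apply(o-s['position'])); print((T.inv()*Rc.inv()).as_matrix().round(3))
ctrl.get_image("top"); c=ctrl.calibration("top")
for l,z in [("rack",.04),("bar_low",.05),("bar_high",.07),("flask_1",.02),("wedge_1",.02),("stapler",.02),("glue_stick",.03),("kit_pack",.01),("marker",.01)]:
    for d in ctrl.cut_out("top",l)[:5]:
        m=d['pixels']; cc,v,sd=pca(m); a=onz(c,cc-v*sd[0]*1.73,z); b=onz(c,cc+v*sd[0]*1.73,z)
        print(l,round(d['score'],2),d['rect'],m.sum(),onz(c,cc,z).round(3),a.round(3)[:2],b.round(3)[:2],"yaw",round(float(np.degrees(np.arctan2(*(b-a)[1::-1]))),1))
im=ctrl.get_image("top")
cv2.imwrite("pics/b_top.png",cv2.resize(im[140:290,90:400,::-1],None,fx=2.5,fy=2.5,interpolation=cv2.INTER_CUBIC))
E
```

```text
cam in tool [ 0.08096738 -0.00105131 -0.18323212]
[[ 0.    -0.955 -0.298]
 [ 1.     0.    -0.   ]
 [ 0.    -0.298  0.955]]
rack 0.77 [200.0, 163.3, 98.5, 67.4] 3621 [ 0.549 -0.031  0.04 ] [ 0.563 -0.164] [0.536 0.101] yaw 96.0
bar_low 0.92 [208.5, 216.2, 69.2, 11.2] 563 [0.467 0.057 0.05 ] [0.462 0.178] [ 0.471 -0.065] yaw -87.8
bar_high 0.75 [201.1, 189.3, 75.2, 11.4] 639 [0.566 0.073 0.07 ] [0.561 0.193] [ 0.57  -0.048] yaw -87.7
flask_1 0.71 [350.9, 169.9, 29.8, 15.7] 296 [ 0.607 -0.388  0.02 ] [ 0.62  -0.433] [ 0.594 -0.344] yaw 105.9
flask_1 0.59 [356.5, 215.1, 27.8, 14.9] 303 [ 0.461 -0.398  0.02 ] [ 0.474 -0.443] [ 0.448 -0.353] yaw 106.2
flask_1 0.52 [312.5, 213.8, 31.2, 10.7] 244 [ 0.472 -0.255  0.02 ] [ 0.482 -0.214] [ 0.462 -0.296] yaw -104.1
wedge_1 0.78 [132.0, 192.4, 29.8, 15.4] 226 [0.544 0.384 0.02 ] [0.549 0.434] [0.539 0.334] yaw -95.6
wedge_1 0.67 [126.7, 224.2, 33.0, 5.9] 214 [0.457 0.387 0.02 ] [0.462 0.436] [0.452 0.339] yaw -96.3
stapler 0.66 [185.1, 241.1, 26.5, 30.0] 315 [0.357 0.203 0.02 ] [0.406 0.244] [0.309 0.161] yaw -139.5
glue_stick 0.44 [183.4, 239.2, 29.9, 31.2] 314 [0.36  0.204 0.03 ] [0.407 0.244] [0.312 0.164] yaw -139.9
glue_stick 0.4 [281.7, 136.2, 8.0, 9.8] 74 [ 0.747 -0.114  0.03 ] [ 0.764 -0.122] [ 0.73  -0.105] yaw 152.2
kit_pack 0.94 [222.3, 121.0, 34.7, 33.6] 742 [0.765 0.055 0.01 ] [0.808 0.093] [0.721 0.016] yaw -138.1
marker 0.56 [101.9, 165.1, 29.4, 22.3] 158 [0.631 0.484 0.01 ] [0.659 0.43 ] [0.603 0.538] yaw 117.7
```

View pics/b_top.png

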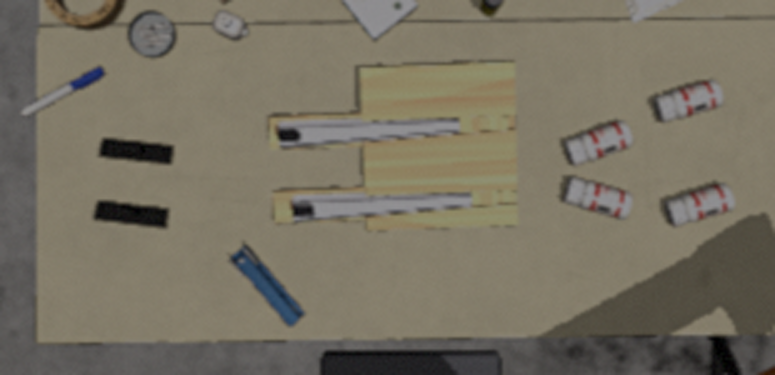

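Call:
{"api": "step_arm", "payload": {"plan": [[[0, 0, -0.115], [0.047, -0.044, -0.007], 0], [[0, 0, -0.23], [0.095, -0.087, -0.014], 0], [[0, 0, -0.345], [0.142, -0.131, -0.021], 0], [[0, 0, -0.46], [0.19, -0.175, -0.028], 0], [[0, 0, -0.575], [0.237, -0.218, -0.035], 0], [[0, 0, -0.69], [0.285, -0.262, -0.042], 0], [[0, 0, -0.805], [0.332, -0.306, -0.049], 0], [[0, 0, -0.92], [0.38, -0.35, -0.056], 0], [[0, 0, -1.035], [0.427, -0.393, -0.063], 0], [[0, 0, -1.15], [0.475, -0.437, -0.07], 0]], "squeeze": 20}}

```text
time: 1.95
position: [0.512, -0.0013, 0.2691]
tool_rot: [2.174, 2.266, 0.0]
ft_force: [1.6, -0.7, 0.1]
grip_width: 0.997
```

Run:
```python
from h import *
s=ctrl.get_state(); print(s['time'],s['position'],s['tool_rot'],s['joint_positions'],s['ft_force'])
c,im=snap("wrist","w1"); np.save("pics/w1_c.npy",c,allow_pickle=True)
```

```text
1.95 [ 0.51198372 -0.00129723  0.26913207] [2.17393606e+00 2.26575042e+00 4.31371360e-04] [ 0.58426112  0.0268461  -0.64134291  1.66187173  0.01714746  1.45694057
 -0.01748126] [ 1.6128452  -0.68595477  0.10146179]
```

View pics/w1.png

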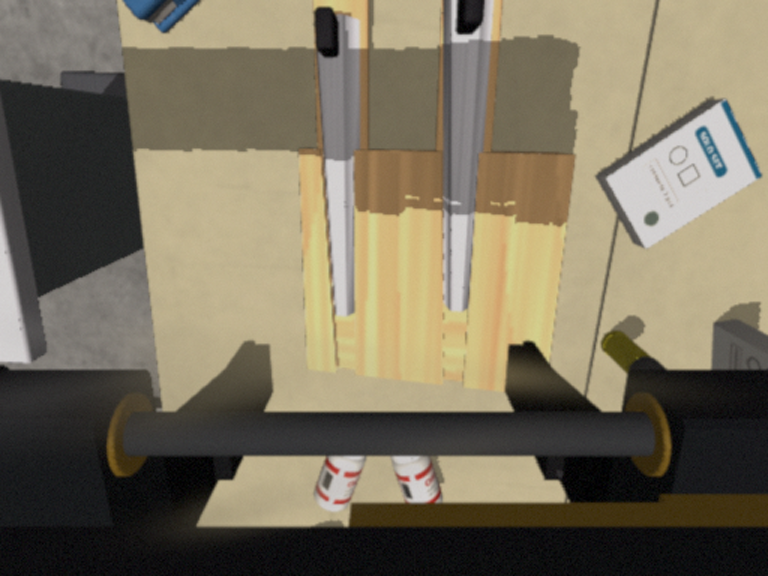

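Run:
```python
from h import *
im=np.load("pics/w1.npy")
cv2.imwrite("pics/w1z.png",cv2.resize(im[80:270,190:395,::-1],None,fx=3.5,fy=3,interpolation=cv2.INTER_CUBIC))
cv2.imwrite("pics/w1y.png",cv2.resize(im[0:120,190:350,::-1],None,fx=4.5,fy=4.5,interpolation=cv2.INTER_CUBIC))
```

```text
(no output)
```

View pics/w1z.png

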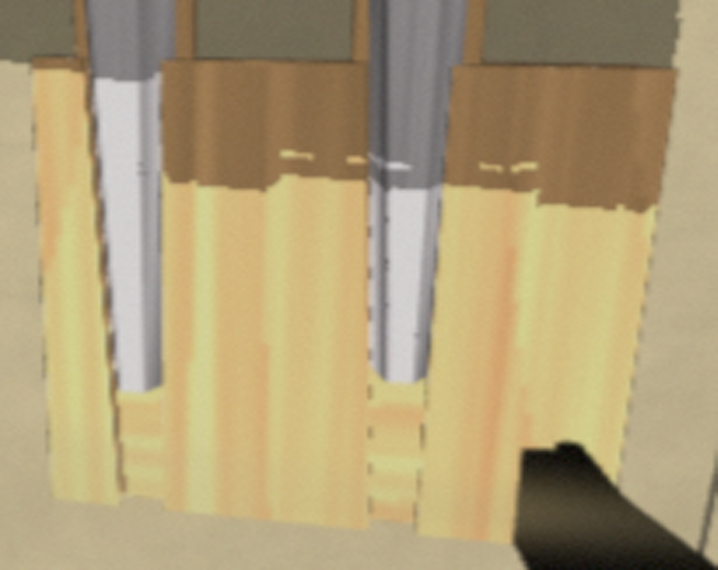

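View pics/w1y.png

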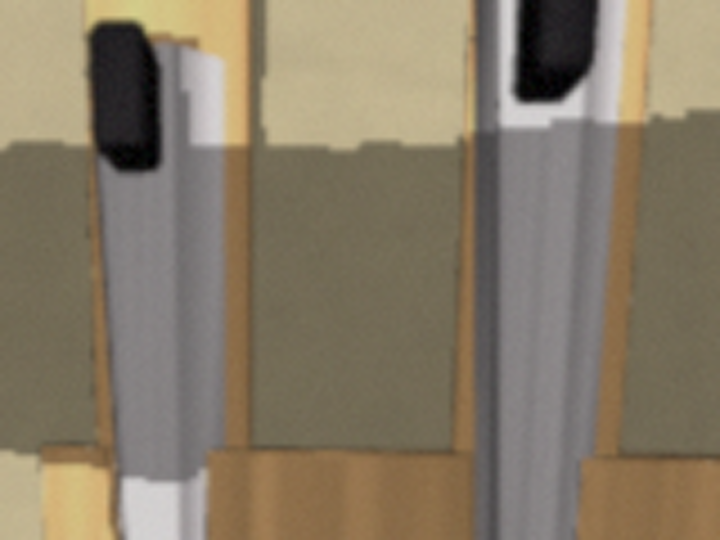

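```bash
cat > fit1.py <<'E'
from h import *
from scipy.optimize import least_squares
c=np.load("pics/w1_c.npy",allow_pickle=True).item()
def W(p,P):
    P=np.atleast_2d(P); c_,s_=np.cos(p[2]),np.sin(p[2])
    return np.c_[p[0]+c_*P[:,0]-s_*P[:,1],p[1]+s_*P[:,0]+c_*P[:,1],P[:,2]]
zd=lambda x:.042+.213*x
def res(p):
    a=W(p,[[-.108,.105,zd(-.108)],[.115,.105,zd(.115)],[-.108,-.105,zd(-.108)],[.115,-.105,zd(.115)]])
    q=proj(c,a); r=list((q[:3]-np.array([[199.7,101],[383.1,101.5],[205.1,246]])).ravel())
    def dl(u,v,m):
        d=(v-u)/np.linalg.norm(v-u); w=np.array(m)-u; return d[0]*w[1]-d[1]*w[0]
    r+= [dl(q[2],q[3],[337.1,261]),dl(q[1],q[3],[367.7,240])]
    return r
if __name__=="__main__":
    o=least_squares(res,[.53,-.03,.04]); print(o.x,np.degrees(o.x[2]),np.round(o.fun,1))
    im=np.load("pics/w1.npy")
    # bar features
    for n,px,z in [("lowR",(190+150/3.5,80+390/3),None)]: pass
E
python3 fit1.py
```

```text
[ 0.54090524 -0.03544434  0.03705345] 2.123006117683127 [-1.8 -1.   1.1  0.6  0.1  0.9  0.2  0.5]
```

Run:
```python
from fit1 import *
p=[.541,-.0354,.037]
w=onz(c,(216.4,17.1),.0714); print(w)
iv=lambda w:[np.cos(p[2])*(w[0]-p[0])+np.sin(p[2])*(w[1]-p[1]),-np.sin(p[2])*(w[0]-p[0])+np.cos(p[2])*(w[1]-p[1])]
print(iv(w)); 
# ends of bars (right end), crop z coords
for px,z in [((190+140/3.5,80+390/3),.035),((190+400/3.5,80+382/3),.057),((190+557/4.5,75/4.5),.06)]:
    w=onz(c,px,z); print(w,iv(w))
```

```text
[0.45926192 0.15269045 0.0714    ]
[np.float64(-0.07472437671777579), np.float64(0.19098533434108306)]
[ 0.47401232 -0.07829036  0.035     ] [np.float64(-0.06852841721277861), np.float64(-0.04038302329438934)]
[ 0.57230742 -0.06218087  0.057     ] [np.float64(0.03029532411136815), np.float64(-0.02792065508254027)]
[0.56369043 0.15966807 0.06      ] [np.float64(0.029890769138314177), np.float64(0.19409520842067132)]
```

Call:
{"api": "step_arm", "payload": {"plan": [[[0, 0, 0.004], [0.03, -0.01, 0.01], 0], [[0, 0, 0.004], [0.065, -0.02, 0.03], 0], [[0, 0, 0.004], [0.1, -0.03, 0.05], 0], [[0, 0, 0.004], [0.13, -0.04, 0.07], 0], [[0, 0, 0.004], [0.15, -0.046, 0.085], 0], [[0, 0, 0.004], [0.156, -0.046, 0.09], 0], [[0, 0, 0.004], [0.156, -0.046, 0.09], 0], [[0, 0, 0.004], [0.156, -0.046, 0.09], 0], [[0, 0, 0.004], [0.156, -0.046, 0.09], 0], [[0, 0, 0.004], [0.156, -0.046, 0.09], 0]]}}

```text
time: 3.25
position: [0.4599, 0.1506, 0.1787]
tool_rot: [2.184, 2.258, 0.0]
ft_force: [-0.9, 0.5, -0.2]
grip_width: 0.998
```

Run:
```python
from h import *
s=ctrl.get_state(); print(s['time'],s['position'],s['tool_rot'],s['joint_positions'],s['ft_force'])
c,im=snap("wrist","w2"); np.save("pics/w2_c.npy",c,allow_pickle=True)
```

```text
3.25 [0.45993117 0.15060391 0.17870291] [2.18408008e+00 2.25765441e+00 4.34423173e-04] [ 0.4338318   0.00980766 -0.80022941  1.85720464  0.00759092  1.27715281
 -0.33544217] [-0.87369101  0.45030625 -0.15195707]
```

View pics/w2.png

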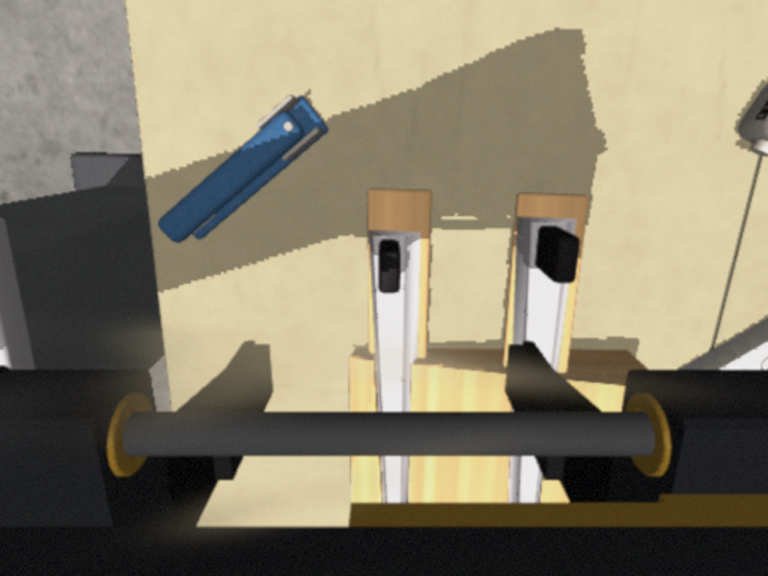

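Run:
```python
from fit1 import *
c=np.load("pics/w2_c.npy",allow_pickle=True).item()
p=[.541,-.0354,.037]
iv=lambda w:[np.cos(p[2])*(w[0]-p[0])+np.sin(p[2])*(w[1]-p[1]),-np.sin(p[2])*(w[0]-p[0])+np.cos(p[2])*(w[1]-p[1])]
for px,z in [((259.3,180),.0714),((376.7,170.7),.093)]:
    w=onz(c,px,z); print(w,iv(w))
im=np.load("pics/w2.npy")
cv2.imwrite("pics/w2z.png",cv2.resize(im[120:240,230:400,::-1],None,fx=4.5,fy=4.5,interpolation=cv2.INTER_CUBIC))
```

```text
[0.45864528 0.15321466 0.0714    ] [np.float64(-0.07532120101604246), np.float64(0.19153200029716058)]
[0.55841151 0.17073012 0.093     ] [np.float64(0.025024670899446638), np.float64(0.20534496482410738)]
```

View pics/w2z.png

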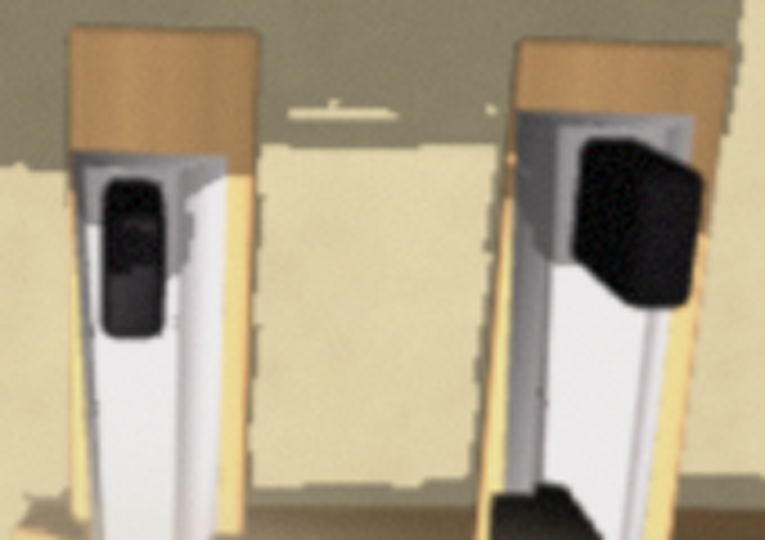

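```bash
cat >> h.py <<'E'
def rel(P,yaw=None):
    s=ctrl.get_state(); T=R.from_rotvec(s['tool_rot']); d=T.inv().apply(np.array(P)-s['position'])
    tx=T.apply([1,0,0]); a=np.arctan2(tx[1],tx[0])
    print("t",round(s['time'],2),"pos",s['position'].round(4),"shift",d.round(4),"toolx yaw deg",np.degrees(a).round(2),"tilt",T.as_matrix()[:,2].round(4),"F",np.round(s['ft_force'],1),"j",np.round(s['joint_positions'],2),"w",round(s['grip_width'],3))
    if yaw is not None: print("turn z", -np.radians((yaw-np.degrees(a)+180)%360-180).round(4))
E
python3 -c "
from h import *
rel([.4587,.1532,.060],92.12)"
```

```text
t 3.3 pos [0.4598 0.1507 0.1786] shift [ 0.0025 -0.0011  0.1186] toolx yaw deg 91.91 tilt [ 3.e-04 -0.e+00 -1.e+00] F [-0.5  0.2  0.4] j [ 0.43  0.01 -0.8   1.86  0.01  1.28 -0.34] w 1.001
turn z -0.0037
```

Call:
{"api": "step_arm", "payload": {"plan": [[[0, 0, -0.003], [0.002, -0.001, 0.03], 0], [[0, 0, -0.003], [0.002, -0.001, 0.06], 0], [[0, 0, -0.003], [0.002, -0.001, 0.09], 0], [[0, 0, -0.003], [0.002, -0.001, 0.11], 0], [[0, 0, -0.003], [0.002, -0.001, 0.118], 0], [[0, 0, -0.003], [0.002, -0.001, 0.118], 100], [[0, 0, -0.003], [0.002, -0.001, 0.118], 255], [[0, 0, -0.003], [0.002, -0.001, 0.118], 255], [[0, 0, -0.003], [0.002, -0.001, 0.118], 255], [[0, 0, -0.003], [0.002, -0.001, 0.118], 255]], "squeeze": 40}}

```text
time: 4.55
position: [0.4587, 0.153, 0.0607]
tool_rot: [2.18, 2.262, 0.0]
ft_force: [-0.2, 0.6, -0.2]
grip_width: 0.515
```

Run:
```python
from h import *
rel([.4587,.1532,.060],92.12)
snap("wrist","w3")
```

```text
t 4.55 pos [0.4587 0.153  0.0607] shift [0.0002 0.     0.0007] toolx yaw deg 92.11 tilt [ 5.e-04 -2.e-04 -1.e+00] F [-0.2  0.6 -0.2] j [ 0.39  0.16 -0.81  2.    0.13  1.04 -0.45] w 0.515
turn z -0.0001
```

View pics/w3.png

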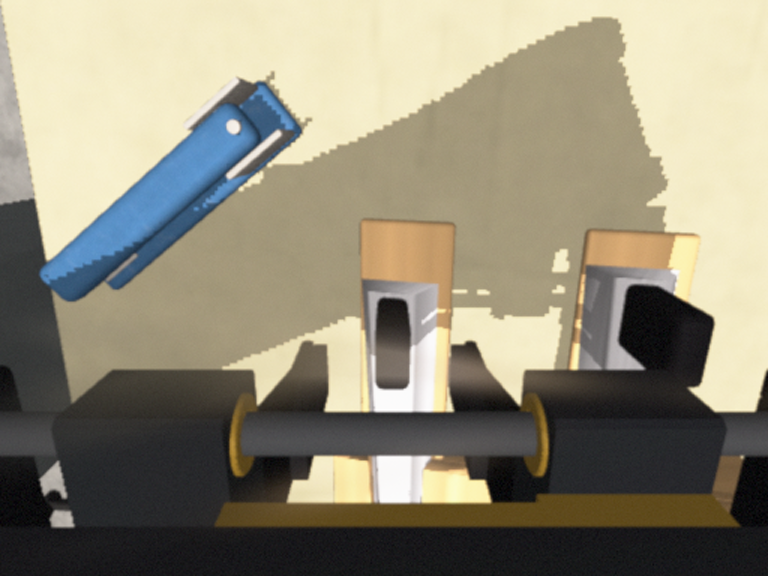

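Call:
{"api": "step_arm", "payload": {"plan": [[[0, 0, 0], [0, 0, 0], 255], [[0, 0, 0], [0, 0, 0], 255], [[0, 0, 0], [0, 0, 0], 255], [[0, 0, 0], [0, 0, 0], 255], [[0, 0, 0], [-0.003, 0, 0], 255], [[0, 0, 0], [-0.01, 0, 0], 255], [[0, 0, 0], [-0.02, 0, 0], 255], [[0, 0, 0], [-0.03, 0, 0], 255], [[0, 0, 0], [-0.04, 0, 0], 255], [[0, 0, 0], [-0.05, 0, 0], 255]], "squeeze": 40}}

```text
time: 5.85
position: [0.4604, 0.1021, 0.0604]
tool_rot: [2.18, 2.262, -0.0]
ft_force: [0.5, 0.1, 0.4]
grip_width: 0.008
```

Run:
```python
from h import *
rel([.4587,.1532,.060],92.12)
```

```text
t 5.85 pos [0.4604 0.1021 0.0604] shift [0.0511 0.0002 0.0004] toolx yaw deg 92.1 tilt [ 1.e-04 -2.e-04 -1.e+00] F [0.5 0.1 0.4] j [ 0.47  0.12 -0.77  2.02  0.1   1.03 -0.32] w 0.008
turn z -0.0004
```

Run:
```python
from h import *
snap("wrist","w4")
```

```text
(no output)
```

View pics/w4.png

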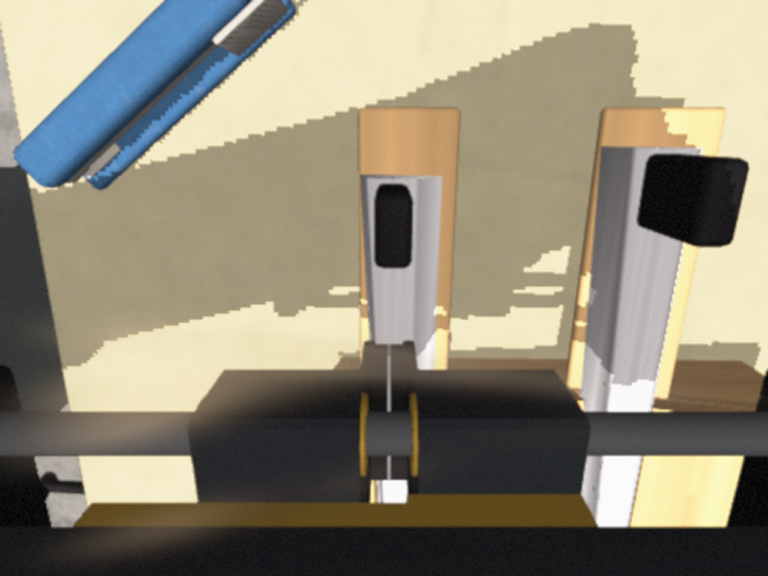

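Run:
```python
from h import *
s=ctrl.get_state(); T=R.from_rotvec(s['tool_rot']); p=s['position']
pts=[p,p+T.apply([0,0,.014]),p+T.apply([0,0,-.056])]
for n in ("top","side"):
    c,im=snap(n,"t1_"+n); q=proj(c,pts); print(n,q.round(1))
    g=proj(c,[[.4587,.1532,.0714],[.5584,.1707,.093],[.541,-.0354,.042]]); print(g.round(1))
    b=im[:,:,::-1].copy(); x0,y0=(170,150) if n=="top" else (170,150)
    z=cv2.resize(b[y0:y0+120,x0:x0+160],None,fx=5,fy=5,interpolation=cv2.INTER_CUBIC)
    for k,(u,v) in enumerate(list(q)+list(g)): cv2.circle(z,(int((u-x0)*5+2),int((v-y0)*5+2)),4,[(0,0,255),(0,255,0)][k>=3],1)
    cv2.imwrite(f"pics/t1z_{n}.png",z)
c=ctrl.calibration("wrist"); print(proj(c,pts).round(1))
```

```text
top [[225.5 223.4]
 [225.7 223.3]
 [224.5 223.5]]
[[209.5 224.1]
 [203.4 194. ]
 [265.3 199.2]]
side [[270.9 216.3]
 [270.7 220.1]
 [271.7 201. ]]
[[264.1 221.3]
 [233.  209.4]
 [266.8 197.5]]
[[261.4 232.9]
 [261.2 223.9]
 [262.3 284.8]]
```

View pics/t1z_top.png

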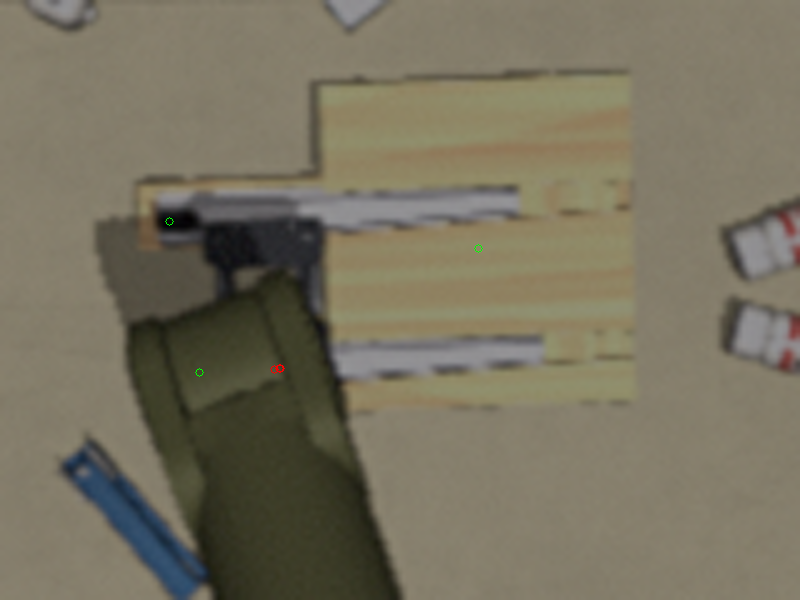

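View pics/t1z_side.png

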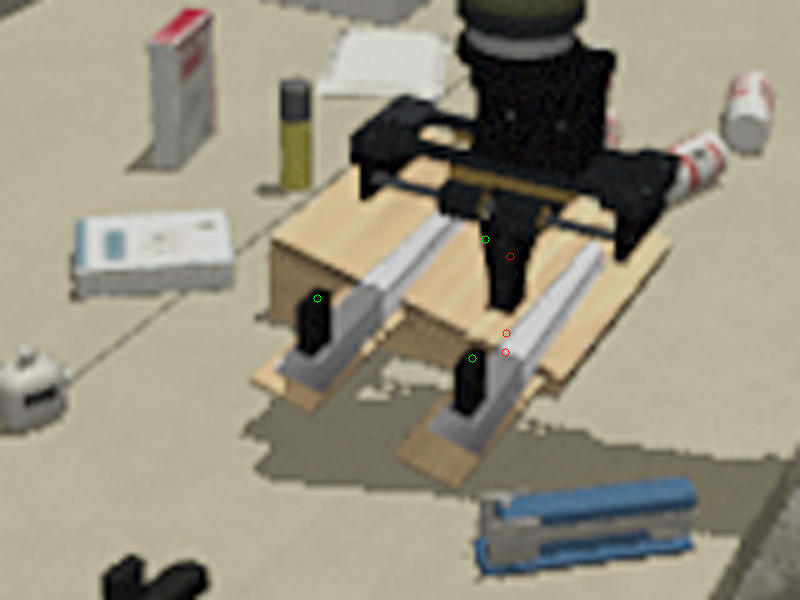

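Run:
```python
from h import *
s=ctrl.get_state(); T=R.from_rotvec(s['tool_rot']); p=s['position']
c=ctrl.calibration("side"); w=ctrl.calibration("wrist")
for z in np.arange(-.06,.03,.01):
    a=p+T.apply([0,0,z]); n=p+T.apply([.0095,0,z])
    print(round(z,3),a[2].round(3),"side",proj(c,[a])[0].round(1),"wrist near edge*1.5",(proj(w,[n])[0]*1.5).round(1))
im=np.load("pics/w4.npy"); cv2.imwrite("pics/w4z.png",cv2.resize(im[215:345,200:320,::-1],None,fx=5,fy=4.5,interpolation=cv2.INTER_CUBIC))
im=np.load("pics/t1_side.npy"); cv2.imwrite("pics/t1zz.png",cv2.resize(im[160:230,230:310,::-1],None,fx=8,fy=8,interpolation=cv2.INTER_CUBIC))
```

```text
-0.06 0.12 side [271.5 200.1] wrist near edge*1.5 [393.9 401.7]
-0.05 0.11 side [271.3 202.9] wrist near edge*1.5 [393.6 384.6]
-0.04 0.1 side [271.2 205.6] wrist near edge*1.5 [393.3 369.6]
-0.03 0.09 side [271.1 208.4] wrist near edge*1.5 [393.  356.2]
-0.02 0.08 side [270.9 211.1] wrist near edge*1.5 [392.7 344.4]
-0.01 0.07 side [270.8 213.9] wrist near edge*1.5 [392.5 333.7]
0.0 0.06 side [270.6 216.6] wrist near edge*1.5 [392.3 324. ]
0.01 0.05 side [270.5 219.2] wrist near edge*1.5 [392.1 315.3]
0.02 0.04 side [270.4 221.9] wrist near edge*1.5 [392.  307.3]
```

View pics/w4z.png

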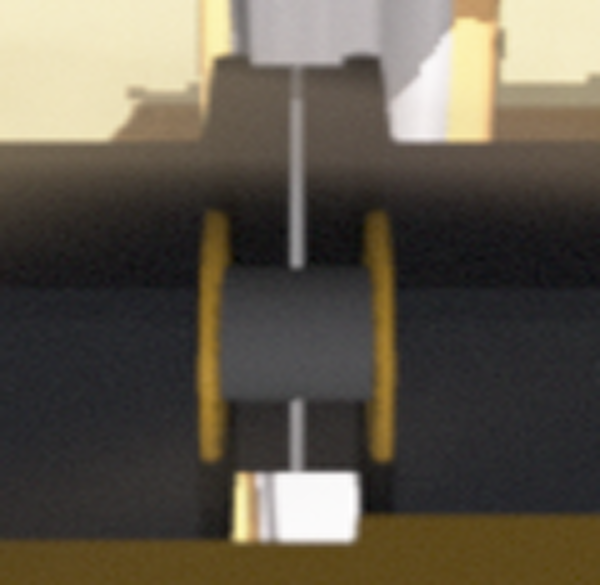

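View pics/t1zz.png

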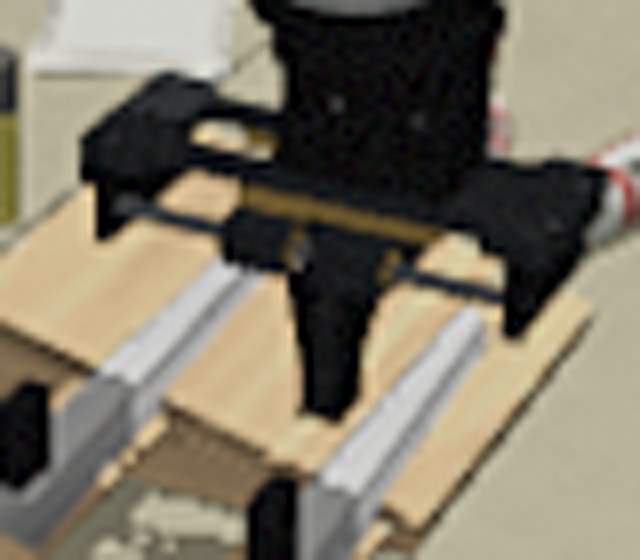

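Call:
{"api": "step_arm", "payload": {"plan": [[[0, 0, 0], [0, 0, -0.01], 0], [[0, 0, 0], [0.01, 0, -0.01], 0], [[0, 0, 0], [0.025, 0, -0.01], 0], [[0, 0, 0], [0.04, 0, -0.01], 0], [[0, 0, 0], [0.053, 0, -0.01], 0], [[0, 0, 0], [0.053, 0, -0.01], 0], [[0, 0, 0], [0.053, 0, 0], 0], [[0, 0, 0], [0.053, 0, 0.01], 0], [[0, 0, 0], [0.053, 0, 0.02], 0], [[0, 0, 0], [0.053, 0, 0.03], 100]], "squeeze": 40}}

```text
time: 7.25
position: [0.4582, 0.1556, 0.0295]
tool_rot: [-2.18, -2.261, 0.001]
ft_force: [0.3, -0.0, 0.4]
grip_width: 0.931
```

Run:
```python
from h import *
rel([.4587,.1542,.030],92.12)
snap("wrist","w5");snap("side","s5")
im=np.load("pics/s5.npy"); cv2.imwrite("pics/s5z.png",cv2.resize(im[160:260,220:320,::-1],None,fx=6,fy=6,interpolation=cv2.INTER_CUBIC))
```

```text
t 7.25 pos [0.4582 0.1556 0.0295] shift [-0.0014  0.0004 -0.0005] toolx yaw deg 92.09 tilt [-6.e-04 -2.e-04 -1.e+00] F [ 0.3 -0.   0.4] j [ 0.36  0.21 -0.8   2.02  0.18  0.98 -0.49] w 0.931
turn z -0.0005
```

View pics/w5.png

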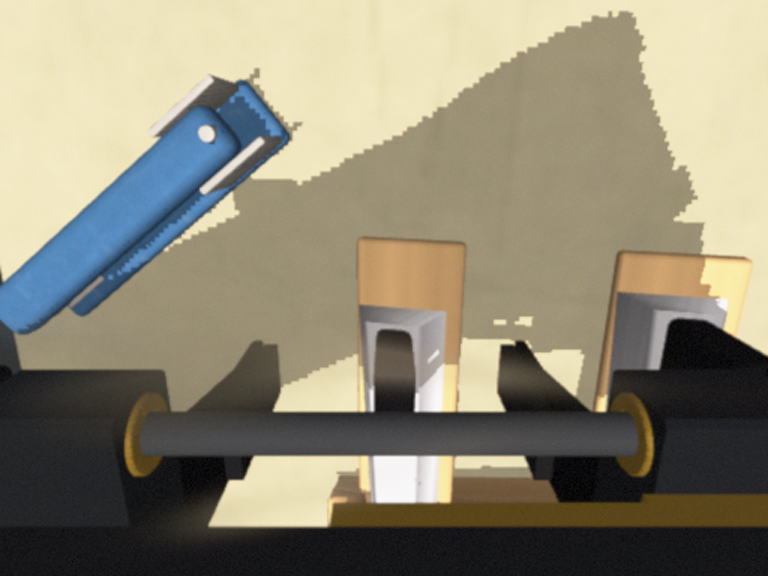

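View pics/s5z.png

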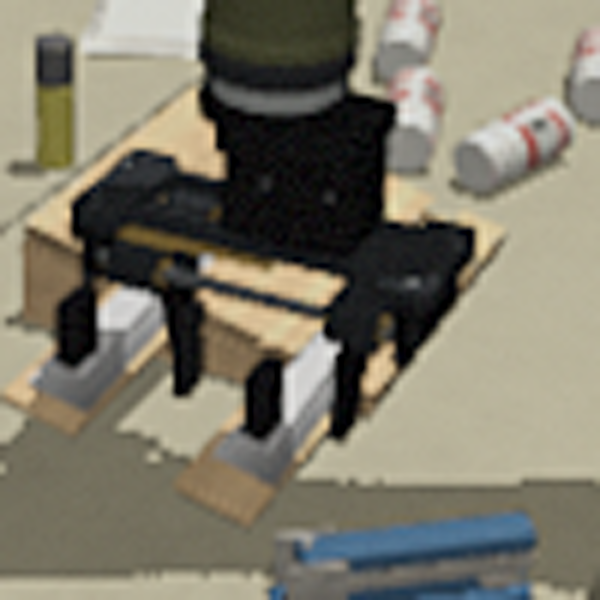

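Call:
{"api": "step_arm", "payload": {"plan": [[[0, 0, 0], [0.002, 0, 0], 100], [[0, 0, 0], [0.004, 0, 0.002], 255], [[0, 0, 0], [0.004, 0, 0.002], 255], [[0, 0, 0], [0.004, 0, 0.002], 255], [[0, 0, 0], [0.004, 0, 0.002], 255], [[0, 0, 0], [0.004, 0, 0.002], 255], [[0, 0, 0], [0.004, 0, 0.002], 255], [[0, 0, 0], [0.004, 0, 0.002], 255], [[0, 0, 0], [0.004, 0, 0.002], 255], [[0, 0, 0], [0.004, 0, 0.002], 255]], "squeeze": 40}}

```text
time: 8.6
position: [0.4583, 0.1599, 0.0285]
tool_rot: [2.18, 2.262, 0.0]
ft_force: [0.6, -0.8, -0.0]
grip_width: 0.155
```

Run:
```python
from h import *
rel([.4587,.1542,.030],92.12)
snap("wrist","w6")
```

```text
t 8.6 pos [0.4583 0.1599 0.0285] shift [-0.0057  0.0001 -0.0015] toolx yaw deg 92.12 tilt [ 1.e-04 -1.e-04 -1.e+00] F [ 0.6 -0.8 -0. ] j [ 0.36  0.22 -0.8   2.02  0.19  0.98 -0.5 ] w 0.155
turn z -0.0
```

View pics/w6.png

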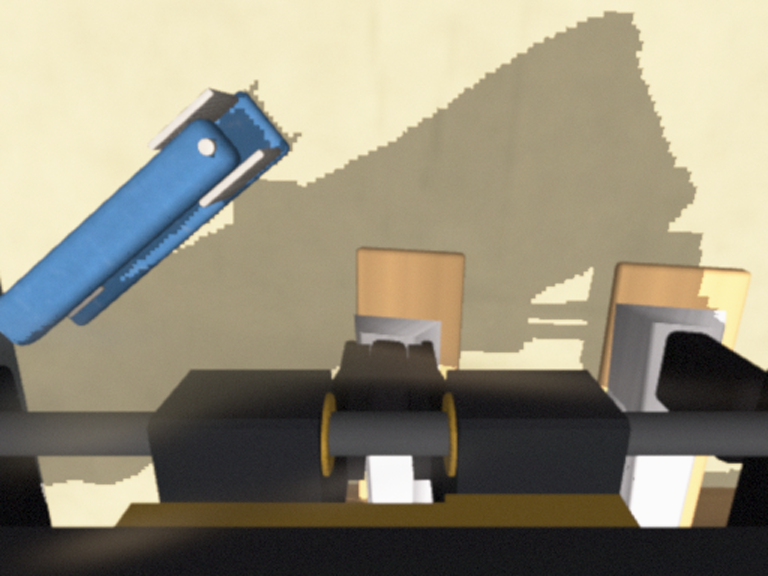

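Call:
{"api": "step_arm", "payload": {"plan": [[[0, 0, 0], [-0.004, 0, 0], 255], [[0, 0, 0], [-0.012, 0, 0], 255], [[0, 0, 0], [-0.02, 0, 0], 255], [[0, 0, 0], [-0.028, 0, 0], 255], [[0, 0, 0], [-0.036, 0, 0], 255], [[0, 0, 0], [-0.044, 0, 0], 255], [[0, 0, 0], [-0.052, 0, 0], 255], [[0, 0, 0], [-0.06, 0, 0], 255], [[0, 0, 0], [-0.068, 0, 0], 255], [[0, 0, 0], [-0.072, 0, 0], 255]]}}

```text
time: 9.9
position: [0.4622, 0.0977, 0.029]
tool_rot: [-2.172, -2.26, -0.021]
ft_force: [4.0, 29.0, -6.8]
grip_width: 0.158
```

Run:
```python
from h import *
rel([.4587,.1542,.030],92.12)
```

```text
t 9.9 pos [0.4622 0.0977 0.029 ] shift [ 0.0566 -0.0013 -0.0002] toolx yaw deg 92.28 tilt [ 0.0045  0.0141 -0.9999] F [ 4.  29.  -6.8] j [ 0.48  0.17 -0.77  2.06  0.13  0.96 -0.32] w 0.158
turn z 0.0028
```

Run:
```python
from h import *
snap("wrist","w7"); snap("top","t7")
im=np.load("pics/t7.npy"); cv2.imwrite("pics/t7z.png",cv2.resize(im[150:250,180:310,::-1],None,fx=6,fy=6,interpolation=cv2.INTER_CUBIC))
```

```text
(no output)
```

View pics/w7.png

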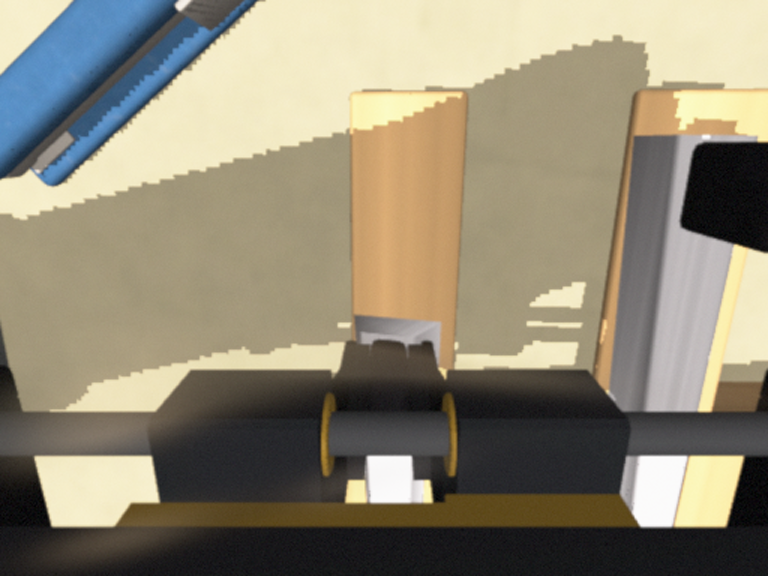

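View pics/t7z.png

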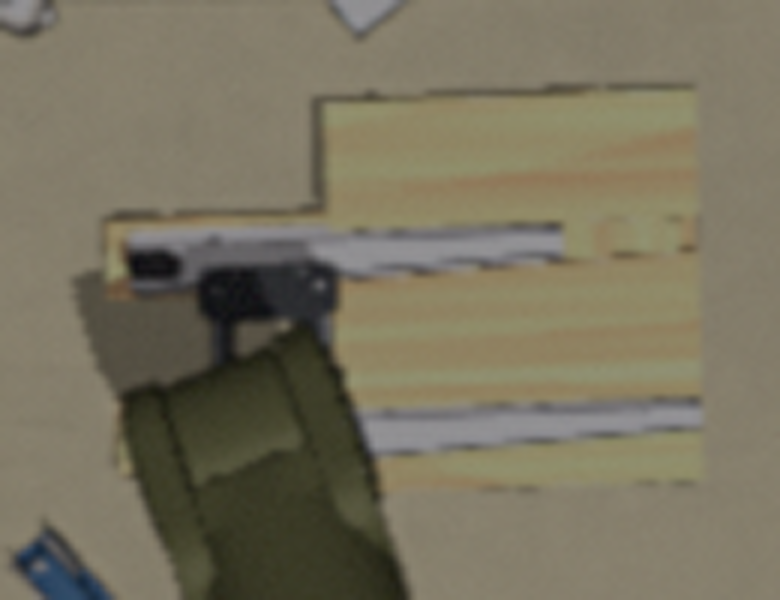

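Call:
{"api": "step_arm", "payload": {"plan": [[[0, 0, 0], [0.005, 0, 0], 255], [[0, 0, 0], [0.007, 0, 0], 100], [[0, 0, 0], [0.007, 0, 0], 0], [[0, 0, 0], [0.007, 0, -0.01], 0], [[0, 0, 0], [0.007, 0, -0.05], 0], [[0, 0, 0], [0.02, 0.01, -0.09], 0], [[0, 0, 0], [0.05, 0.05, -0.1], 0], [[0, 0, 0], [0.084, 0.09, -0.1], 0], [[0, 0, 0], [0.084, 0.1, -0.1], 0], [[0, 0, 0], [0.084, 0.1, -0.1], 0]]}}

```text
time: 11.25
position: [0.5576, 0.1745, 0.1281]
tool_rot: [-2.18, -2.261, 0.003]
ft_force: [-0.7, 0.4, -0.1]
grip_width: 0.985
```

Run:
```python
from h import *
rel([.5584,.176,.050],92.12)
snap("wrist","w8"); snap("top","t8")
im=np.load("pics/t8.npy"); cv2.imwrite("pics/t8z.png",cv2.resize(im[150:250,180:310,::-1],None,fx=6,fy=6,interpolation=cv2.INTER_CUBIC))
```

```text
t 11.25 pos [0.5576 0.1745 0.1281] shift [0.0016 0.001  0.0781] toolx yaw deg 92.08 tilt [-1.5e-03 -8.0e-04 -1.0e+00] F [-0.7  0.4 -0.1] j [ 0.33  0.33 -0.81  1.69  0.25  1.23 -0.5 ] w 0.985
turn z -0.0008
```

View pics/w8.png

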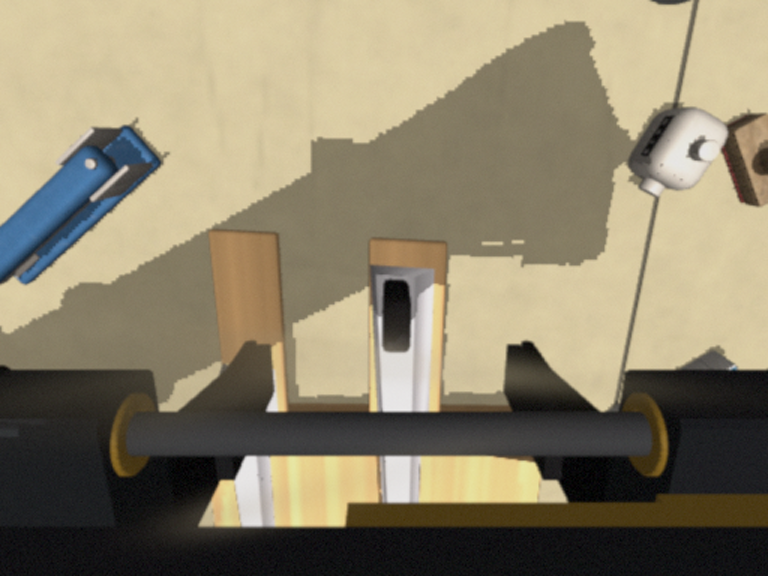

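View pics/t8z.png

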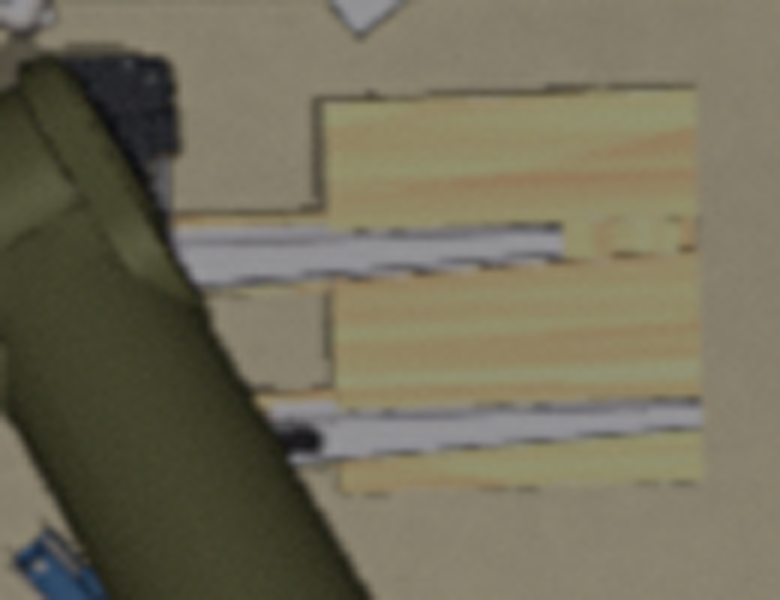

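Run:
```python
from h import *
c=ctrl.calibration("wrist"); w=onz(c,(264.7,212),.093); print(w); rel([w[0],w[1]+.005,.05],92.12)
```

```text
[0.5595226 0.1726567 0.093    ]
t 11.35 pos [0.5569 0.1741 0.1283] shift [0.0036 0.0028 0.0783] toolx yaw deg 92.05 tilt [-0.001  -0.0017 -1.    ] F [ 0.8 -0.2 -1. ] j [ 0.33  0.33 -0.81  1.69  0.25  1.23 -0.5 ] w 0.997
turn z -0.0012
```

Call:
{"api": "step_arm", "payload": {"plan": [[[0, 0, 0], [0.004, 0.003, 0.03], 0], [[0, 0, 0], [0.004, 0.003, 0.06], 60], [[0, 0, 0], [0.004, 0.003, 0.078], 150], [[0, 0, 0], [0.004, 0.003, 0.078], 255], [[0, 0, 0], [0.004, 0.003, 0.078], 255], [[0, 0, 0], [0.004, 0.003, 0.078], 255], [[0, 0, 0], [0.004, 0.003, 0.078], 255], [[0, 0, 0], [0.004, 0.003, 0.078], 255], [[0, 0, 0], [0.004, 0.003, 0.078], 255], [[0, 0, 0], [0.004, 0.003, 0.078], 255]], "squeeze": 40}}

```text
time: 12.6
position: [0.5606, 0.1798, 0.0505]
tool_rot: [2.18, 2.262, 0.0]
ft_force: [-0.6, -0.0, 1.1]
grip_width: 0.157
```

Run:
```python
from h import *
rel([.5584,.176,.050],92.12)
```

```text
t 12.6 pos [0.5606 0.1798 0.0505] shift [-0.0037 -0.0024  0.0005] toolx yaw deg 92.12 tilt [ 1.e-04 -0.e+00 -1.e+00] F [-0.6 -0.   1.1] j [ 0.29  0.42 -0.78  1.76  0.33  1.1  -0.56] w 0.157
turn z -0.0001
```

Call:
{"api": "step_arm", "payload": {"plan": [[[0, 0, 0], [-0.005, 0, 0], 255], [[0, 0, 0], [-0.014, 0, 0], 255], [[0, 0, 0], [-0.023, 0, 0], 255], [[0, 0, 0], [-0.032, 0, 0], 255], [[0, 0, 0], [-0.041, 0, 0], 255], [[0, 0, 0], [-0.05, 0, 0], 255], [[0, 0, 0], [-0.058, 0, 0], 255], [[0, 0, 0], [-0.066, 0, 0], 255], [[0, 0, 0], [-0.072, 0, 0], 255], [[0, 0, 0], [-0.076, 0, 0], 255]]}}

```text
time: 13.85
position: [0.5638, 0.104, 0.0507]
tool_rot: [2.18, 2.262, 0.002]
ft_force: [-0.4, 4.5, 3.1]
grip_width: 0.152
```

Run:
```python
from h import *
rel([.5584,.176,.050],92.12)
```

```text
t 13.85 pos [0.5638 0.104  0.0507] shift [ 0.0722 -0.0027  0.0007] toolx yaw deg 92.12 tilt [ 9.e-04  6.e-04 -1.e+00] F [-0.4  4.5  3.1] j [ 0.42  0.38 -0.77  1.8   0.3   1.08 -0.42] w 0.152
turn z 0.0
```

Call:
{"api": "step_arm", "payload": {"plan": [[[0, 0, 0], [-0.002, 0, 0], 255], [[0, 0, 0], [-0.004, 0, 0], 255], [[0, 0, 0], [-0.006, 0, 0], 255], [[0, 0, 0], [-0.008, 0, 0], 255], [[0, 0, 0], [-0.01, 0, 0], 255], [[0, 0, 0], [-0.012, 0, 0], 255], [[0, 0, 0], [-0.012, 0, 0], 255], [[0, 0, 0], [-0.012, 0, 0], 255], [[0, 0, 0], [-0.012, 0, 0], 255], [[0, 0, 0], [-0.012, 0, 0], 255]]}}

```text
time: 15.1
position: [0.5639, 0.1032, 0.0508]
tool_rot: [-2.167, -2.264, -0.019]
ft_force: [2.2, 21.6, -1.9]
grip_width: 0.16
```

Run:
```python
from h import *
rel([.5584,.176,.050],92.12)
```

```text
t 15.1 pos [0.5639 0.1032 0.0508] shift [ 0.0729 -0.0023  0.0018] toolx yaw deg 92.51 tilt [ 0.003   0.014  -0.9999] F [ 2.2 21.6 -1.9] j [ 0.43  0.38 -0.77  1.8   0.28  1.07 -0.39] w 0.16
turn z 0.0068
```

Call:
{"api": "step_arm", "payload": {"plan": [[[0, 0, 0], [0.006, 0, 0], 255], [[0, 0, 0], [0.01, 0, 0], 100], [[0, 0, 0], [0.01, 0, 0], 0], [[0, 0, 0], [0.01, 0, -0.01], 0], [[0, 0, 0], [0.01, 0, -0.05], 0], [[0, 0, 0], [0.01, -0.01, -0.1], 0], [[0, 0, 0], [0.0, -0.02, -0.16], 0], [[0, 0, 0], [-0.02, -0.03, -0.2], 0], [[0, 0, 0], [-0.03, -0.03, -0.2], 0], [[0, 0, 0], [-0.03, -0.03, -0.2], 0]]}}

```text
time: 16.35
position: [0.5349, 0.0589, 0.2502]
tool_rot: [2.183, 2.259, -0.002]
ft_force: [-0.5, 0.3, 0.2]
grip_width: 0.985
```

Run:
```python
from h import *
rel([.5584,.176,.050],92.12)
c,im=snap("wrist","w9"); np.save("pics/w9_c.npy",c,allow_pickle=True)
```

```text
t 16.35 pos [0.5349 0.0589 0.2502] shift [0.1164 0.0276 0.2   ] toolx yaw deg 91.95 tilt [-3.0e-04 -1.2e-03 -1.0e+00] F [-0.5  0.3  0.2] j [ 0.59  0.12 -0.81  1.63  0.09  1.43 -0.19] w 0.985
turn z -0.0029
```

View pics/w9.png

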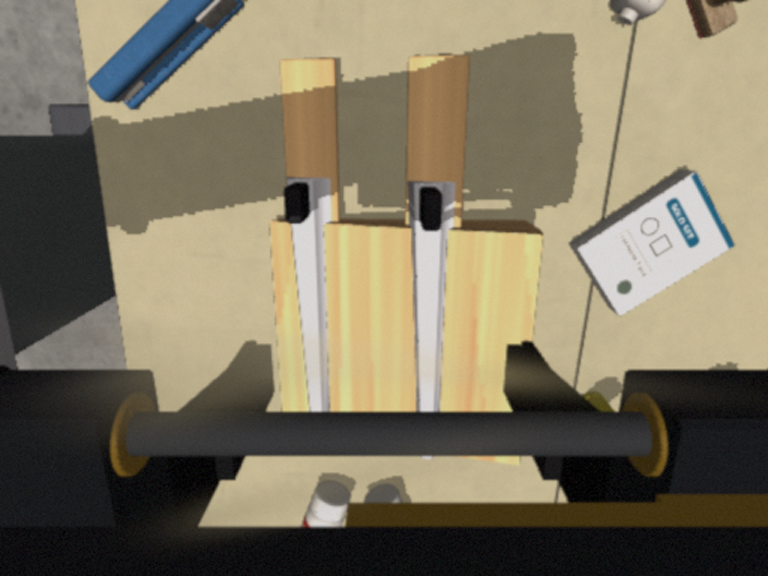

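Run:
```python
import fit1
from fit1 import *
c=np.load("pics/w9_c.npy",allow_pickle=True).item(); 
def res(p):
    a=W(p,[[-.108,.105,zd(-.108)],[.115,.105,zd(.115)],[-.108,-.105,zd(-.108)],[.115,-.105,zd(.115)]])
    q=proj(c,a); r=list((q[:2]-np.array([[272,222],[541,233]])/1.5).ravel())
    def dl(u,v,m):
        d=(v-u)/np.linalg.norm(v-u); w=np.array(m)/1.5-u; return d[0]*w[1]-d[1]*w[0]
    return r+[dl(q[2],q[3],[518,463]),dl(q[2],q[3],[460,458]),dl(q[0],q[2],[282,408])]
o=least_squares(res,[.53,-.03,.04]); p=o.x; print(p,np.round(o.fun,1))
iv=lambda w:[np.cos(p[2])*(w[0]-p[0])+np.sin(p[2])*(w[1]-p[1]),-np.sin(p[2])*(w[0]-p[0])+np.cos(p[2])*(w[1]-p[1])]
for px,z in [((295,204),.0714),((430,209),.093)]:
    w=onz(c,np.array(px)/1.5,z); print(w,iv(w))
ctrl.get_image("top"); ct=ctrl.calibration("top")
# top-view fit of deck corners in t8z crop: 
def res2(p):
    a=W(p,[[-.108,.105,zd(-.108)],[.115,.105,zd(.115)],[-.108,-.105,zd(-.108)],[.115,-.105,zd(.115)]])
    q=proj(ct,a); return (q-(np.array([[342,492],[318,98],[703,484],[695,88]])/6-.4+np.array([180,150]))).ravel()
o=least_squares(res2,[.53,-.03,.04]); print("top",o.x,np.round(o.fun,1))
```

```text
[ 0.54102424 -0.03530562  0.03449622] [-2.6  0.4  2.3  0.2 -0.8  0.9 -0. ]
[0.46275006 0.09007019 0.0714    ] [np.float64(-0.07390347996667948), np.float64(0.1280008406833411)]
[0.5612046  0.09291404 0.093     ] [np.float64(0.024590574630093832), np.float64(0.12744736422184058)]
top [ 0.54026946 -0.03590458  0.02499135] [-0.6  0.4  0.7  0.3 -0.2 -0.5 -0.  -0.2]
```

Call:
{"api": "step_arm", "payload": {"plan": [[[0, 0, 0], [-0.03, 0, 0], 0], [[0, 0, 0], [-0.08, 0, 0], 0], [[0, 0, 0], [-0.13, 0, 0], 0], [[0, 0, 0], [-0.18, 0, 0], 0], [[0, 0, 0], [-0.23, 0, 0], 0], [[0, 0, 0], [-0.28, 0, 0], 0], [[0, 0, 0], [-0.33, 0, 0], 0], [[0, 0, 0], [-0.37, 0, 0], 0], [[0, 0, 0], [-0.38, 0, 0], 0], [[0, 0, 0], [-0.38, 0, 0], 0]]}}

```text
time: 17.7
position: [0.5491, -0.318, 0.249]
tool_rot: [-2.177, -2.261, -0.001]
ft_force: [-0.3, -0.0, 0.1]
grip_width: 1.001
```

Run:
```python
from h import *
rel([.5584,.176,.050],92.12)
c,im=snap("wrist","w10"); np.save("pics/w10_c.npy",c,allow_pickle=True)
for d in ctrl.cut_out("wrist","flask_1")[:6]:
    m=d['pixels']; cc,v,sd=pca(m); z=.02
    a=onz(c,cc-v*sd[0]*1.73,z); b=onz(c,cc+v*sd[0]*1.73,z)
    print(round(d['score'],2),d['rect'],m.sum(),onz(c,cc,z).round(4),a.round(3)[:2],b.round(3)[:2],np.linalg.norm(b-a).round(3),"yaw",round(float(np.degrees(np.arctan2(*(b-a)[1::-1]))),1))
```

```text
t 17.7 pos [ 0.5491 -0.318   0.249 ] shift [0.4928 0.0282 0.2002] toolx yaw deg 92.15 tilt [-0.0016  0.0024 -1.    ] F [-0.3 -0.   0.1] j [ 0.92  0.32 -0.56  1.4   0.17  1.47  0.4 ] w 1.001
turn z 0.0005
0.95 [174.6, 64.8, 51.4, 79.1] 2524 [ 0.4721 -0.2535  0.02  ] [ 0.484 -0.211] [ 0.46  -0.298] 0.09 yaw -105.7
0.88 [169.3, 177.2, 50.0, 68.8] 1928 [ 0.4606 -0.3949  0.02  ] [ 0.448 -0.351] [ 0.474 -0.442] 0.095 yaw -74.6
0.83 [236.4, 66.1, 51.6, 81.4] 2457 [ 0.5477 -0.2554  0.02  ] [ 0.533 -0.214] [ 0.563 -0.3  ] 0.091 yaw -70.9
0.76 [275.6, 172.9, 41.9, 71.0] 2016 [ 0.6047 -0.3825  0.02  ] [ 0.591 -0.337] [ 0.619 -0.431] 0.098 yaw -73.2
```

View pics/w10.png

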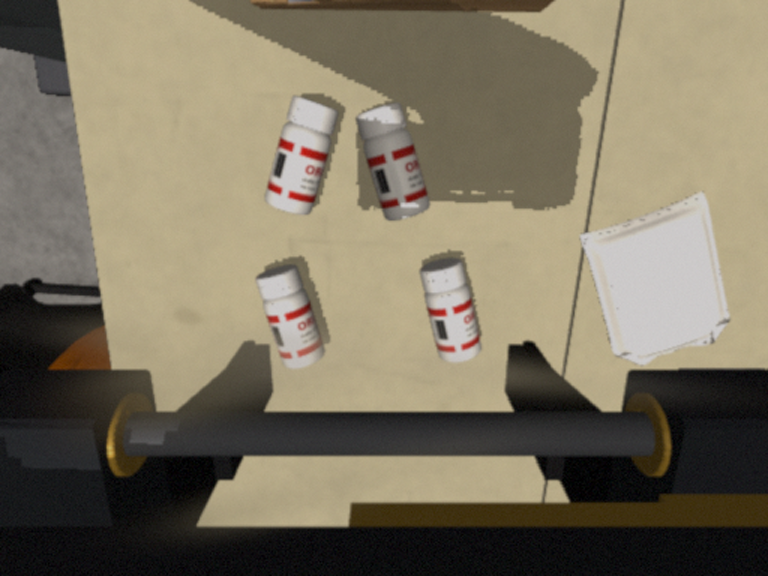

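Call:
{"api": "step_arm", "payload": {"plan": [[[0, 0, 0.05], [0.01, -0.01, 0.02], 67], [[0, 0, 0.1], [0.02, -0.025, 0.04], 67], [[0, 0, 0.16], [0.03, -0.04, 0.06], 67], [[0, 0, 0.22], [0.045, -0.055, 0.08], 67], [[0, 0, 0.28], [0.06, -0.07, 0.11], 67], [[0, 0, 0.312], [0.067, -0.075, 0.14], 67], [[0, 0, 0.312], [0.067, -0.075, 0.15], 67], [[0, 0, 0.312], [0.067, -0.075, 0.155], 67], [[0, 0, 0.312], [0.067, -0.075, 0.155], 67], [[0, 0, 0.312], [0.067, -0.075, 0.155], 67]], "squeeze": 15}}

```text
time: 19.05
position: [0.4725, -0.2552, 0.0964]
tool_rot: [2.504, 1.895, 0.001]
ft_force: [-0.1, -0.3, 0.3]
grip_width: 0.735
```

```bash
cat >> h.py <<'E'
def fl(c,z=.02,lab="flask_1",cam="wrist"):
    for d in ctrl.cut_out(cam,lab)[:6]:
        m=d['pixels']; cc,v,sd=pca(m)
        a=onz(c,cc-v*sd[0]*1.73,z); b=onz(c,cc+v*sd[0]*1.73,z)
        print(round(d['score'],2),np.round(d['rect']),m.sum(),onz(c,cc,z).round(4),np.linalg.norm(b-a).round(3),"axis deg",round(float(np.degrees(np.arctan2(*(b-a)[1::-1]))%180),1))
E
python3 - <<'E'
from h import *
rel([.472,-.2535,-.003],74.3)
c,im=snap("wrist","w11"); np.save("pics/w11_c.npy",c,allow_pickle=True)
fl(c)
E
```

```text
t 19.05 pos [ 0.4725 -0.2552  0.0964] shift [ 0.0016 -0.0011  0.0994] toolx yaw deg 74.24 tilt [ 1.5e-03 -8.0e-04 -1.0e+00] F [-0.1 -0.3  0.3] j [ 0.93  0.2  -0.54  1.85  0.11  1.12  0.08] w 0.735
turn z -0.001
0.92 [304. 114.  96. 111.] 5526 [ 0.5487 -0.2562  0.02  ] 0.097 axis deg 109.7
0.84 [400. 235.  40.  12.] 426 [ 0.5982 -0.3367  0.02  ] 0.031 axis deg 166.0
0.75 [237. 136.  46. 109.] 5231 [ 0.4726 -0.2534  0.02  ] 0.096 axis deg 73.1
0.7 [248. 307.  74.  27.] 1549 [ 0.4577 -0.3842  0.02  ] 0.054 axis deg 146.7
```

View pics/w11.png

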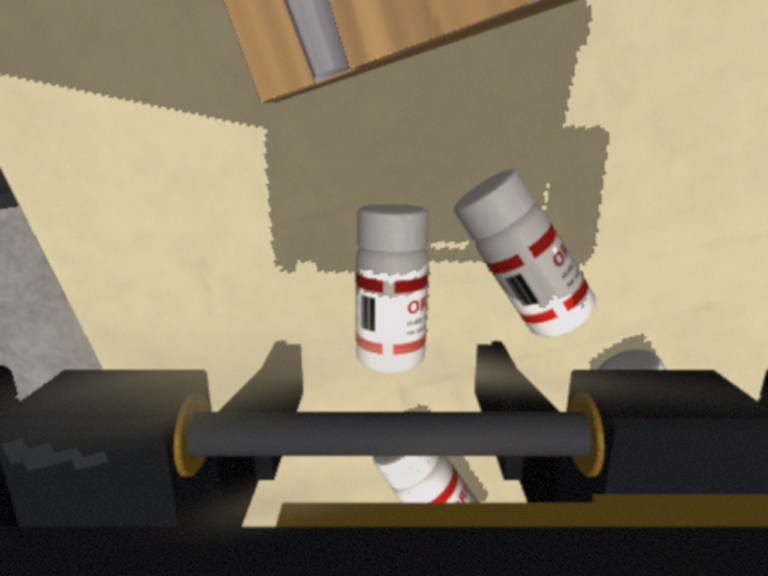

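Call:
{"api": "step_arm", "payload": {"plan": [[[0, 0, 0], [0.002, 0, 0.03], 67], [[0, 0, 0], [0.002, 0, 0.055], 67], [[0, 0, 0], [0.002, 0, 0.075], 67], [[0, 0, 0], [0.002, 0, 0.088], 67], [[0, 0, 0], [0.002, 0, 0.097], 67], [[0, 0, 0], [0.002, 0, 0.099], 67], [[0, 0, 0], [0.002, 0, 0.099], 67], [[0, 0, 0], [0.002, 0, 0.099], 67], [[0, 0, 0], [0.002, 0, 0.099], 67], [[0, 0, 0], [0.002, 0, 0.099], 67]]}}

```text
time: 20.4
position: [0.4723, -0.253, -0.0033]
tool_rot: [2.505, 1.896, 0.0]
ft_force: [-0.2, -0.2, 0.4]
grip_width: 0.738
```

Run:
```python
from h import *
rel([.472,-.2535,-.003],74.3)
c,im=snap("wrist","w12"); c,im=snap("side","s12")
cv2.imwrite("pics/s12z.png",cv2.resize(im[130:230,250:370,::-1],None,fx=6,fy=6,interpolation=cv2.INTER_CUBIC))
```

```text
t 20.4 pos [ 0.4723 -0.253  -0.0033] shift [-0.0005 -0.0001 -0.0003] toolx yaw deg 74.24 tilt [ 3.e-04 -4.e-04 -1.e+00] F [-0.2 -0.2  0.4] j [ 0.9   0.32 -0.52  1.93  0.2   0.93  0.01] w 0.738
turn z -0.0011
```

View pics/w12.png

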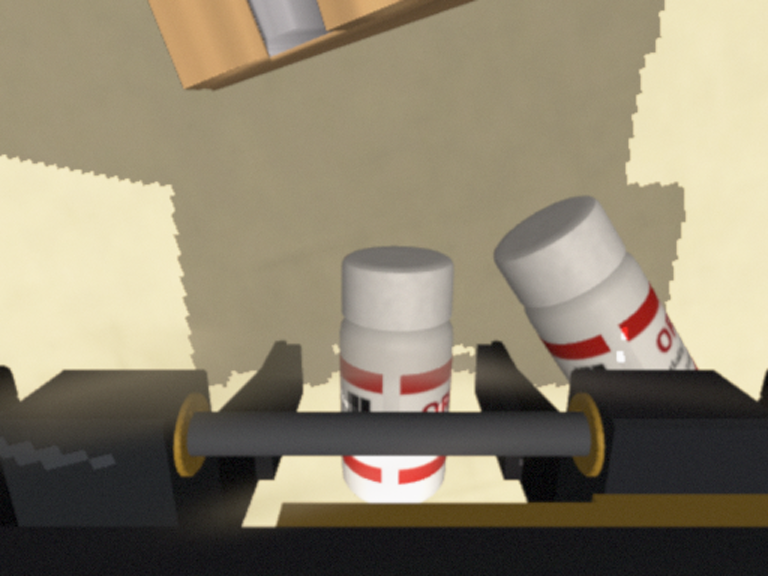

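View pics/s12z.png

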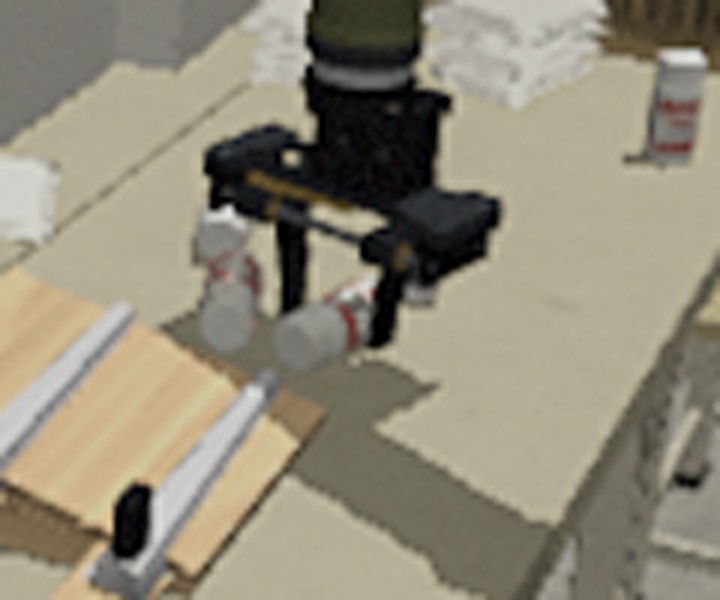

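Call:
{"api": "step_arm", "payload": {"plan": [[[0, 0, 0], [0, 0, 0], 255], [[0, 0, 0], [0, 0, 0], 255], [[0, 0, 0], [0, 0, 0], 255], [[0, 0, 0], [0, 0, 0], 255], [[0, 0, 0], [0, 0, 0], 255], [[0, 0, 0], [0, 0, 0], 255], [[0, 0, 0], [0, 0, -0.01], 255], [[0, 0, 0], [0, 0, -0.04], 255], [[0, 0, 0], [0, 0, -0.09], 255], [[0, 0, 0], [0, 0, -0.13], 255]]}}

```text
time: 21.75
position: [0.4723, -0.2528, 0.1288]
tool_rot: [2.504, 1.896, 0.0]
ft_force: [0.0, -0.0, -0.9]
grip_width: 0.452
```

Run:
```python
from h import *
rel([.4919+.003,-.0852,.0286+.03],92.0)
c,im=snap("wrist","w13")
```

```text
t 21.75 pos [ 0.4723 -0.2528  0.1288] shift [ 0.1675 -0.0238  0.0701] toolx yaw deg 74.26 tilt [ 9.e-04 -7.e-04 -1.e+00] F [ 0.  -0.  -0.9] j [ 0.94  0.16 -0.55  1.81  0.09  1.19  0.09] w 0.452
turn z -0.3097
```

View pics/w13.png

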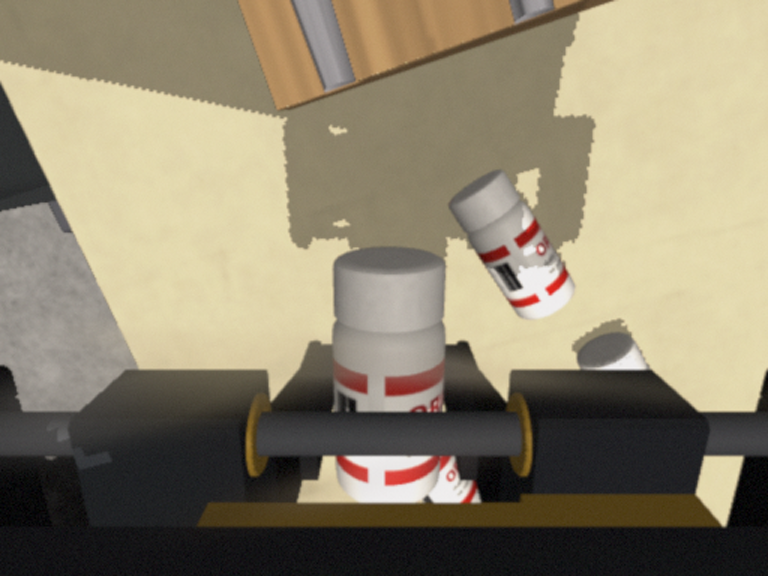

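Call:
{"api": "step_arm", "payload": {"plan": [[[0, 0, -0.03], [0.015, -0.002, 0], 255], [[0, 0, -0.07], [0.04, -0.005, 0], 255], [[0, 0, -0.12], [0.065, -0.009, 0], 255], [[0, 0, -0.17], [0.09, -0.013, 0], 255], [[0, 0, -0.22], [0.115, -0.016, 0.005], 255], [[0, 0, -0.27], [0.14, -0.02, 0.015], 255], [[0, 0, -0.3], [0.16, -0.023, 0.025], 255], [[0, 0, -0.31], [0.1675, -0.024, 0.035], 255], [[0, 0, -0.31], [0.1675, -0.024, 0.04], 255], [[0, 0, -0.31], [0.1675, -0.024, 0.04], 255]]}}

```text
time: 23.05
position: [0.4941, -0.0862, 0.0858]
tool_rot: [-2.184, -2.258, 0.001]
ft_force: [0.5, -0.3, -0.3]
grip_width: 0.451
```

Run:
```python
from h import *
rel([.4919+.003,-.0852,.0286+.003],92.0)
c,im=snap("wrist","w14"); c,im=snap("side","s14")
cv2.imwrite("pics/s14z.png",cv2.resize(im[140:240,210:330,::-1],None,fx=6,fy=6,interpolation=cv2.INTER_CUBIC))
```

```text
t 23.05 pos [ 0.4941 -0.0862  0.0858] shift [0.0009 0.0009 0.0542] toolx yaw deg 91.92 tilt [-0.001 -0.    -1.   ] F [ 0.5 -0.3 -0.3] j [ 0.78  0.15 -0.7   1.93  0.11  1.1   0.07] w 0.451
turn z -0.0015
```

View pics/w14.png

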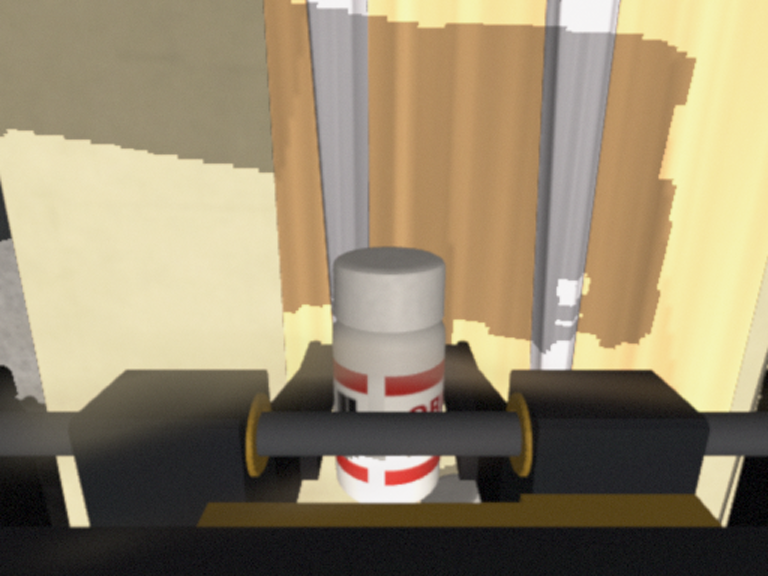

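View pics/s14z.png

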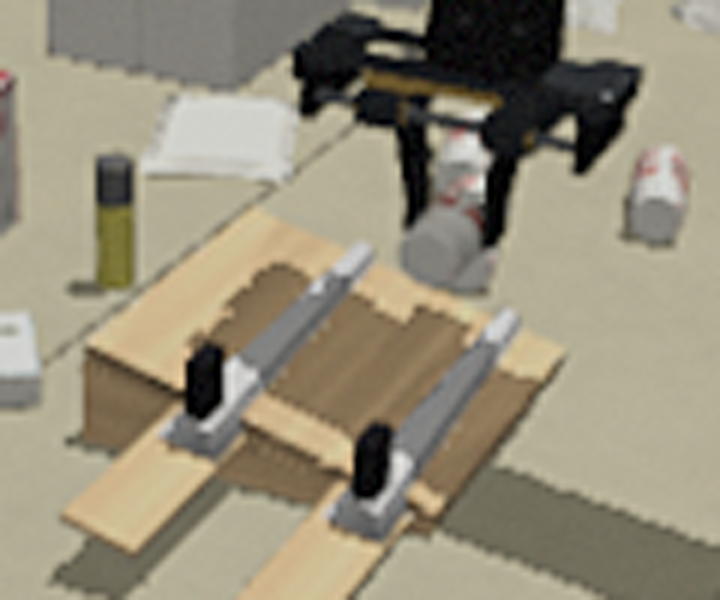

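Call:
{"api": "step_arm", "payload": {"plan": [[[0, 0, -0.001], [0.001, 0.001, 0.015], 255], [[0, 0, -0.001], [0.001, 0.001, 0.03], 255], [[0, 0, -0.001], [0.001, 0.001, 0.04], 255], [[0, 0, -0.001], [0.001, 0.001, 0.046], 255], [[0, 0, -0.001], [0.001, 0.001, 0.049], 255], [[0, 0, -0.001], [0.001, 0.001, 0.051], 255], [[0, 0, -0.001], [0.001, 0.001, 0.053], 255], [[0, 0, -0.001], [0.001, 0.001, 0.054], 255], [[0, 0, -0.001], [0.001, 0.001, 0.054], 255], [[0, 0, -0.001], [0.001, 0.001, 0.054], 255]]}}

```text
time: 24.4
position: [0.4956, -0.0842, 0.0326]
tool_rot: [2.181, 2.261, 0.0]
ft_force: [0.6, -0.5, -0.5]
grip_width: 0.454
```

Run:
```python
from h import *
rel([.4919,-.0852,.0286],92.0)
c,im=snap("wrist","w15"); c,im=snap("side","s15")
cv2.imwrite("pics/s15z.png",cv2.resize(im[140:240,210:330,::-1],None,fx=6,fy=6,interpolation=cv2.INTER_CUBIC))
```

```text
t 24.4 pos [ 0.4956 -0.0842  0.0326] shift [-0.0009 -0.0037  0.004 ] toolx yaw deg 92.06 tilt [ 2.e-04 -2.e-04 -1.e+00] F [ 0.6 -0.5 -0.5] j [ 0.75  0.23 -0.69  1.98  0.17  0.99  0.01] w 0.454
turn z 0.0011
```

View pics/w15.png

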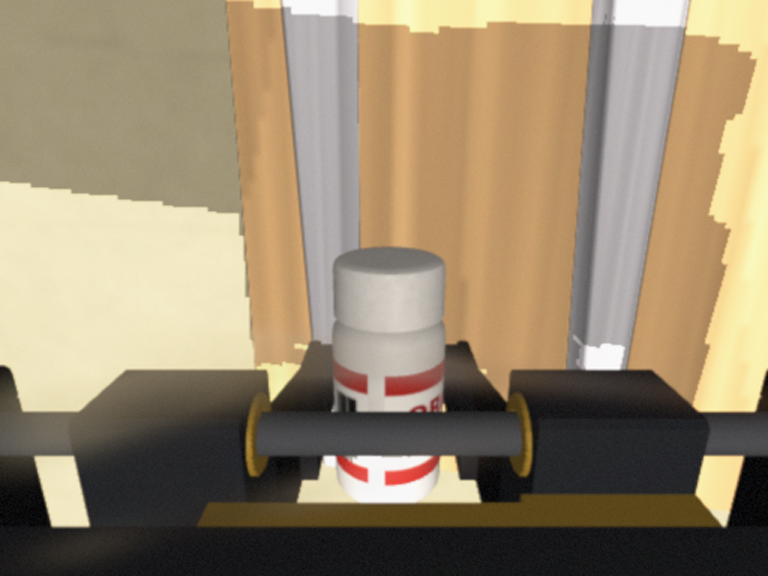

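View pics/s15z.png

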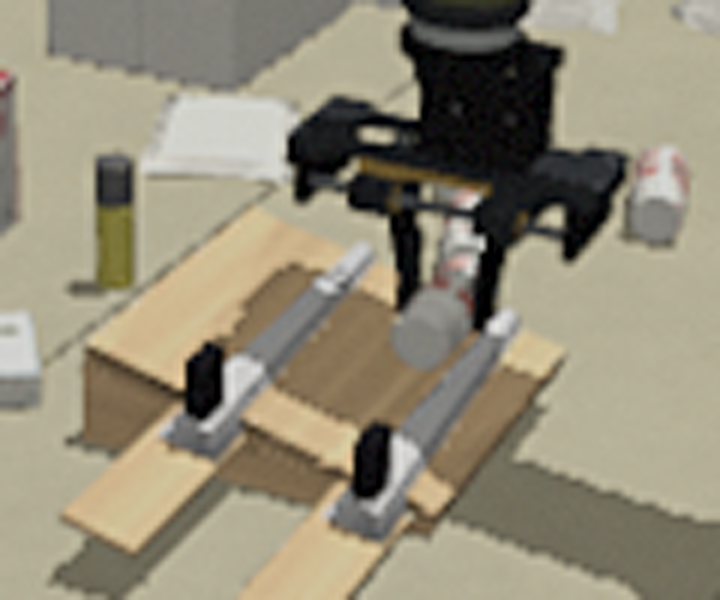

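Call:
{"api": "step_arm", "payload": {"plan": [[[0, 0, 0], [-0.001, -0.001, 0.001], 255], [[0, 0, 0], [-0.001, -0.002, 0.001], 255], [[0, 0, 0], [-0.001, -0.003, 0.002], 255], [[0, 0, 0], [-0.001, -0.004, 0.002], 255], [[0, 0, 0], [-0.001, -0.004, 0.003], 255], [[0, 0, 0], [-0.001, -0.004, 0.004], 255], [[0, 0, 0], [-0.001, -0.004, 0.004], 255], [[0, 0, 0], [-0.001, -0.004, 0.004], 255], [[0, 0, 0], [-0.001, -0.004, 0.004], 255], [[0, 0, 0], [-0.001, -0.004, 0.004], 255]]}}

```text
time: 25.75
position: [0.4916, -0.0853, 0.0285]
tool_rot: [2.181, 2.261, -0.0]
ft_force: [0.4, 1.0, -0.3]
grip_width: 0.454
```

Run:
```python
from h import *
rel([.4919,-.0852,.0286],92.0)
c,im=snap("side","s16")
cv2.imwrite("pics/s16z.png",cv2.resize(im[150:230,230:330,::-1],None,fx=7,fy=7,interpolation=cv2.INTER_CUBIC))
```

```text
t 25.75 pos [ 0.4916 -0.0853  0.0285] shift [ 0.      0.0003 -0.0001] toolx yaw deg 92.07 tilt [ 1.e-04 -1.e-04 -1.e+00] F [ 0.4  1.  -0.3] j [ 0.75  0.23 -0.69  1.99  0.17  0.98  0.02] w 0.454
turn z 0.0011
```

View pics/s16z.png

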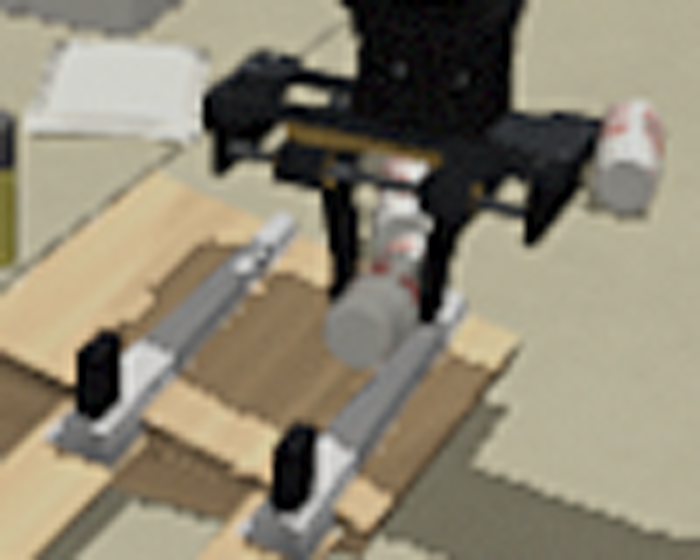

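Call:
{"api": "step_arm", "payload": {"plan": [[[0, 0, 0], [0, 0, 0.001], 255], [[0, 0, 0], [0, 0, 0.002], 255], [[0, 0, 0], [0, 0, 0.003], 255], [[0, 0, 0], [0, 0, 0.003], 255], [[0, 0, 0], [0, -0.001, 0.003], 255], [[0, 0, 0], [0, -0.002, 0.003], 255], [[0, 0, 0], [0, -0.003, 0.003], 255], [[0, 0, 0], [0, -0.003, 0.003], 255], [[0, 0, 0], [0, -0.003, 0.003], 255], [[0, 0, 0], [0, -0.003, 0.003], 255]]}}

```text
time: 27.05
position: [0.4917, -0.0853, 0.0278]
tool_rot: [2.178, 2.258, 0.005]
ft_force: [0.5, 0.3, 10.5]
grip_width: 0.454
```

Run:
```python
from h import *
rel([.4919,-.0852,.0286],92.0)
c,im=snap("side","s17")
cv2.imwrite("pics/s17z.png",cv2.resize(im[150:230,230:330,::-1],None,fx=7,fy=7,interpolation=cv2.INTER_CUBIC))
```

```text
t 27.05 pos [ 0.4917 -0.0853  0.0278] shift [ 0.0001  0.0002 -0.0008] toolx yaw deg 92.07 tilt [ 5.7e-03 -9.0e-04 -1.0e+00] F [ 0.5  0.3 10.5] j [ 0.75  0.22 -0.69  2.    0.17  0.97  0.02] w 0.454
turn z 0.0013
```

View pics/s17z.png

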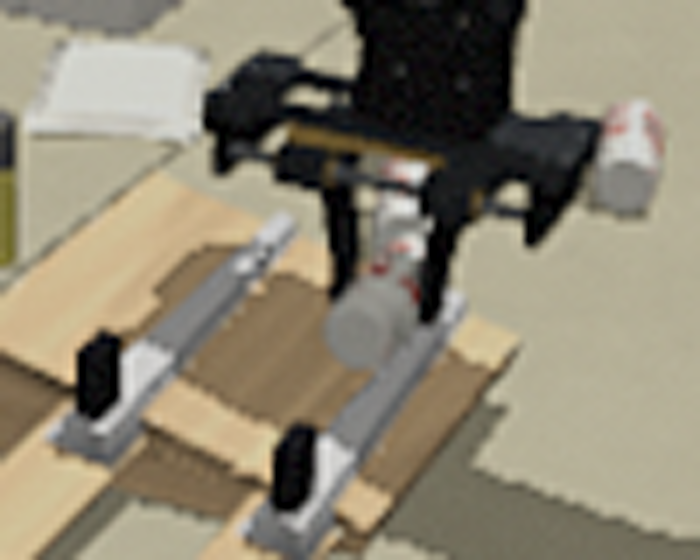

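Call:
{"api": "step_arm", "payload": {"plan": [[[0, 0, 0], [0, 0, -0.001], 255], [[0, 0, 0], [0, 0, -0.002], 255], [[0, 0, 0], [0, 0, -0.002], 255], [[0, 0, 0], [0, 0, -0.002], 130], [[0, 0, 0], [0, 0, -0.002], 120], [[0, 0, 0], [0, 0, -0.002], 110], [[0, 0, 0], [0, 0, -0.002], 100], [[0, 0, 0], [0, 0, -0.002], 90], [[0, 0, 0], [0, 0, -0.002], 80], [[0, 0, 0], [0, 0, -0.002], 80]]}}

```text
time: 28.35
position: [0.4882, -0.0854, 0.0273]
tool_rot: [-2.181, -2.261, 0.001]
ft_force: [0.1, 0.4, -1.0]
grip_width: 0.679
```

Run:
```python
from h import *
rel([.4919,-.0852,.0286],92.0)
snap("wrist","w18"); c,im=snap("side","s18")
cv2.imwrite("pics/s18z.png",cv2.resize(im[150:230,230:330,::-1],None,fx=7,fy=7,interpolation=cv2.INTER_CUBIC))
```

```text
t 28.35 pos [ 0.4882 -0.0854  0.0273] shift [ 0.0001  0.0037 -0.0013] toolx yaw deg 92.06 tilt [-7.e-04 -0.e+00 -1.e+00] F [ 0.1  0.4 -1. ] j [ 0.76  0.22 -0.69  2.    0.17  0.98  0.02] w 0.679
turn z 0.0011
```

View pics/w18.png

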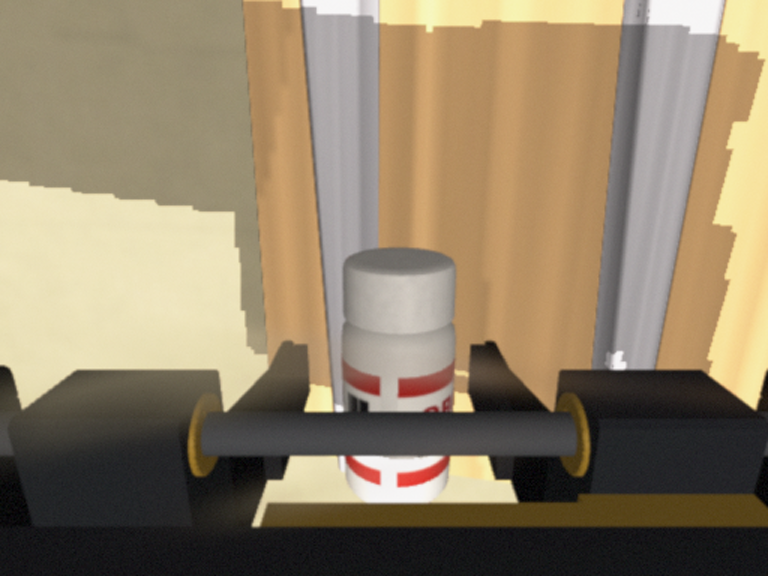

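View pics/s18z.png

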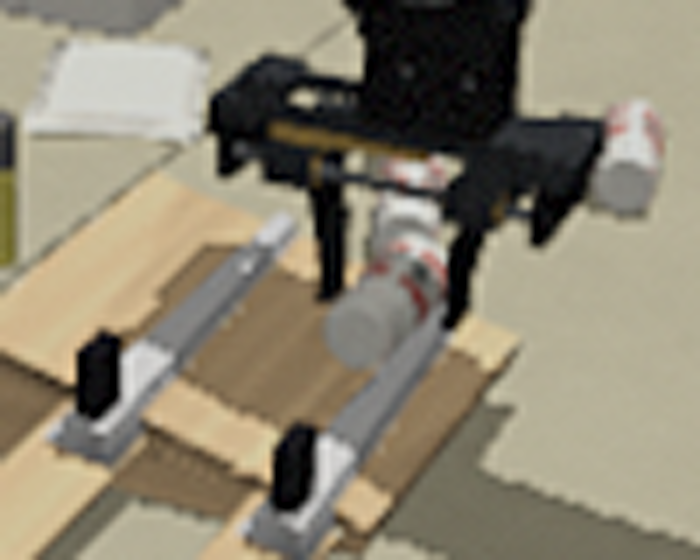

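Call:
{"api": "step_arm", "payload": {"plan": [[[0, 0, 0], [0, 0.003, -0.01], 70], [[0, 0, 0], [0, 0.003, -0.04], 67], [[0, 0, 0], [-0.01, 0.005, -0.08], 67], [[0, 0, -0.05], [-0.04, 0.015, -0.08], 67], [[0, 0, -0.1], [-0.08, 0.025, -0.08], 67], [[0, 0, -0.17], [-0.12, 0.04, -0.08], 67], [[0, 0, -0.24], [-0.155, 0.05, -0.075], 67], [[0, 0, -0.3], [-0.172, 0.054, -0.07], 67], [[0, 0, -0.3], [-0.172, 0.054, -0.07], 67], [[0, 0, -0.3], [-0.172, 0.054, -0.07], 67]]}}

```text
time: 29.7
position: [0.549, -0.254, 0.098]
tool_rot: [-1.818, -2.562, -0.001]
ft_force: [0.6, 1.3, 1.1]
grip_width: 0.735
```

Run:
```python
from h import *
rel([.548,-.2555,-.003],109.3)
c,im=snap("wrist","w19"); fl(c)
```

```text
t 29.7 pos [ 0.549 -0.254  0.098] shift [-0.0012 -0.0015  0.101 ] toolx yaw deg 109.26 tilt [ 4.e-04  5.e-04 -1.e+00] F [0.6 1.3 1.1] j [ 0.9   0.36 -0.62  1.68  0.22  1.18  0.56] w 0.735
turn z -0.0007
0.93 [236. 139.  50. 114.] 4986 [ 0.5478 -0.2561  0.02  ] 0.095 axis deg 109.3
0.91 [224.   4.  51.   9.] 481 [ 0.4963 -0.1226  0.02  ] 0.03 axis deg 14.7
0.87 [249. 305.  42.  32.] 1279 [ 0.601  -0.3717  0.02  ] 0.04 axis deg 28.7
0.4 [140. 254.   4.  18.] 55 [ 0.4678 -0.3513  0.02  ] 0.017 axis deg 108.0
```

View pics/w19.png

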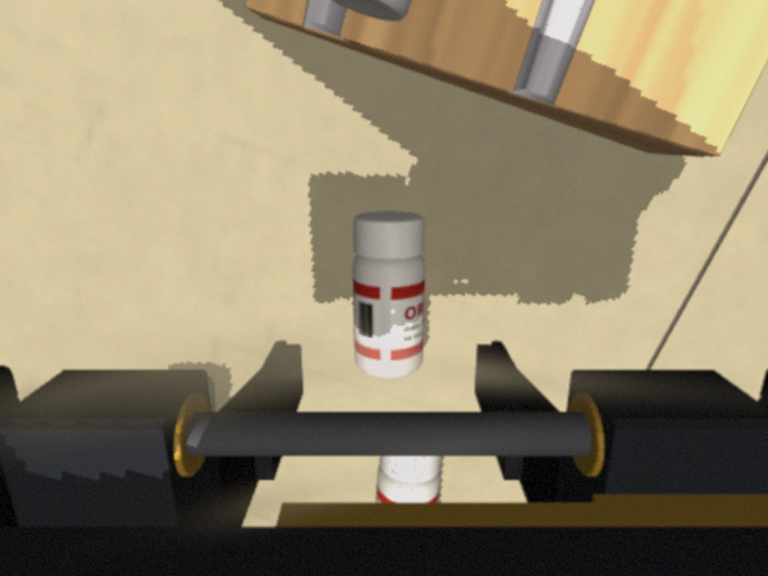

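Call:
{"api": "step_arm", "payload": {"plan": [[[0, 0, 0], [-0.001, -0.001, 0.035], 67], [[0, 0, 0], [-0.001, -0.001, 0.07], 67], [[0, 0, 0], [-0.001, -0.001, 0.092], 67], [[0, 0, 0], [-0.001, -0.001, 0.101], 67], [[0, 0, 0], [-0.001, -0.001, 0.101], 255], [[0, 0, 0], [-0.001, -0.001, 0.101], 255], [[0, 0, 0], [-0.001, -0.001, 0.101], 255], [[0, 0, 0], [-0.001, -0.001, 0.101], 255], [[0, 0, 0], [-0.001, -0.001, 0.101], 255], [[0, 0, 0], [-0.001, -0.001, 0.101], 255]]}}

```text
time: 31.05
position: [0.5489, -0.2569, -0.0026]
tool_rot: [1.818, 2.56, 0.0]
ft_force: [0.8, -0.2, 5.7]
grip_width: 0.452
```

Run:
```python
from h import *
rel([.4883+.002,.0108,.09],92.0)
```

```text
t 31.05 pos [ 0.5489 -0.2569 -0.0026] shift [ 0.2719  0.033  -0.0929] toolx yaw deg 109.25 tilt [ 1.5e-03 -9.0e-04 -1.0e+00] F [ 0.8 -0.2  5.7] j [ 0.87  0.47 -0.59  1.76  0.3   1.    0.51] w 0.452
turn z 0.3011
```

Call:
{"api": "step_arm", "payload": {"plan": [[[0, 0, 0], [0, 0, -0.03], 255], [[0, 0, 0], [0, 0, -0.08], 255], [[0, 0, 0.03], [0.03, 0.003, -0.12], 255], [[0, 0, 0.08], [0.07, 0.008, -0.125], 255], [[0, 0, 0.14], [0.115, 0.014, -0.125], 255], [[0, 0, 0.2], [0.16, 0.02, -0.125], 255], [[0, 0, 0.25], [0.205, 0.025, -0.125], 255], [[0, 0, 0.29], [0.245, 0.03, -0.12], 255], [[0, 0, 0.301], [0.27, 0.033, -0.115], 255], [[0, 0, 0.301], [0.272, 0.033, -0.11], 255]]}}

```text
time: 32.3
position: [0.4887, 0.013, 0.1059]
tool_rot: [-2.177, -2.264, 0.001]
ft_force: [-0.3, -0.5, -1.3]
grip_width: 0.453
```

Run:
```python
from h import *
rel([.4883+.002,.0108,.0278+.004],92.0)
snap("wrist","w20")
```

```text
t 32.3 pos [0.4887 0.013  0.1059] shift [-0.0022  0.0016  0.0741] toolx yaw deg 92.24 tilt [-8.e-04 -3.e-04 -1.e+00] F [-0.3 -0.5 -1.3] j [ 0.68  0.1  -0.79  1.94  0.08  1.13 -0.1 ] w 0.453
turn z 0.0041
```

View pics/w20.png

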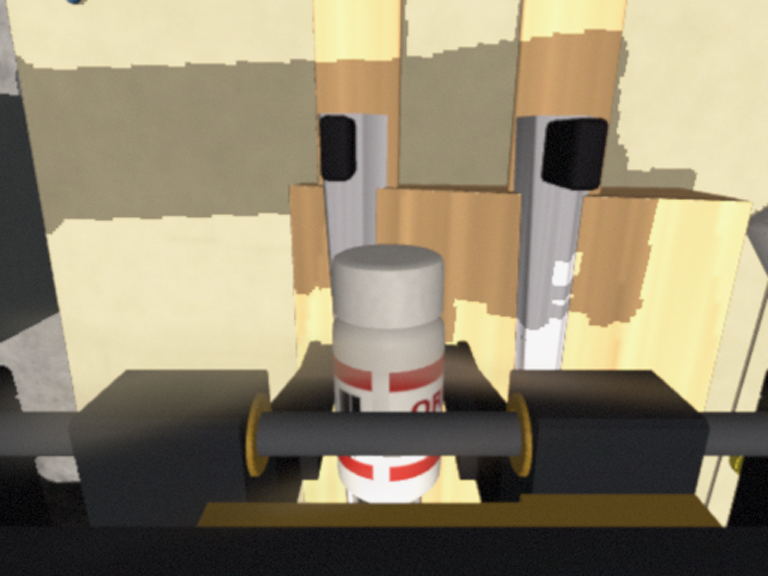

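Call:
{"api": "step_arm", "payload": {"plan": [[[0, 0, 0.004], [-0.002, 0.002, 0.02], 255], [[0, 0, 0.004], [-0.002, 0.002, 0.04], 255], [[0, 0, 0.004], [-0.002, 0.002, 0.058], 255], [[0, 0, 0.004], [-0.002, 0.002, 0.068], 255], [[0, 0, 0.004], [-0.002, 0.002, 0.073], 255], [[0, 0, 0.004], [-0.002, 0.001, 0.075], 255], [[0, 0, 0.004], [-0.002, 0.0, 0.077], 255], [[0, 0, 0.004], [-0.002, 0.0, 0.078], 255], [[0, 0, 0.004], [-0.002, -0.001, 0.079], 255], [[0, 0, 0.004], [-0.002, -0.001, 0.079], 255]]}}

```text
time: 33.6
position: [0.4898, 0.009, 0.0291]
tool_rot: [2.185, 2.254, 0.001]
ft_force: [-1.7, 0.1, 7.9]
grip_width: 0.451
```

Run:
```python
from h import *
rel([.4883,.0108,.0278],92.0)
c,im=snap("side","s21")
cv2.imwrite("pics/s21z.png",cv2.resize(im[150:230,230:330,::-1],None,fx=7,fy=7,interpolation=cv2.INTER_CUBIC))
```

```text
t 33.6 pos [0.4898 0.009  0.0291] shift [ 0.0018 -0.0015  0.0013] toolx yaw deg 91.78 tilt [ 0.002 -0.001 -1.   ] F [-1.7  0.1  7.9] j [ 0.64  0.22 -0.77  2.01  0.18  0.98 -0.19] w 0.451
turn z -0.0038
```

View pics/s21z.png

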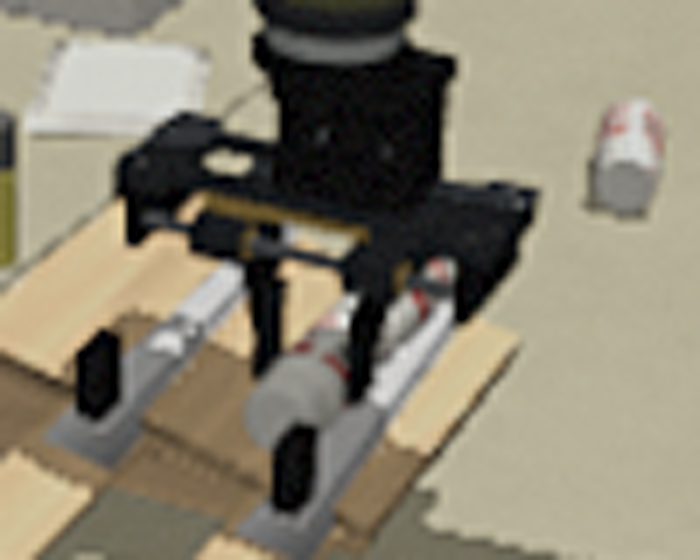

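Call:
{"api": "step_arm", "payload": {"plan": [[[0, 0, 0], [0, 0, -0.002], 255], [[0, 0, 0], [0, -0.001, -0.002], 255], [[0, 0, 0], [0, -0.002, -0.002], 255], [[0, 0, 0], [0, -0.002, -0.002], 255], [[0, 0, 0], [0, -0.002, -0.002], 130], [[0, 0, 0], [0, -0.002, -0.002], 120], [[0, 0, 0], [0, -0.002, -0.002], 110], [[0, 0, 0], [0, -0.002, -0.002], 100], [[0, 0, 0], [0, -0.002, -0.002], 90], [[0, 0, 0], [0, -0.002, -0.002], 80]]}}

```text
time: 34.9
position: [0.4862, 0.009, 0.0292]
tool_rot: [-2.186, -2.255, 0.001]
ft_force: [0.6, 0.3, 0.0]
grip_width: 0.668
```

Run:
```python
from h import *
rel([.4606,-.395,.097],105.4)
snap("wrist","w22")
```

```text
t 34.9 pos [0.4862 0.009  0.0292] shift [-0.4031 -0.0382 -0.0678] toolx yaw deg 91.78 tilt [-9.e-04 -0.e+00 -1.e+00] F [0.6 0.3 0. ] j [ 0.64  0.21 -0.77  2.02  0.18  0.98 -0.18] w 0.668
turn z -0.2377
```

View pics/w22.png

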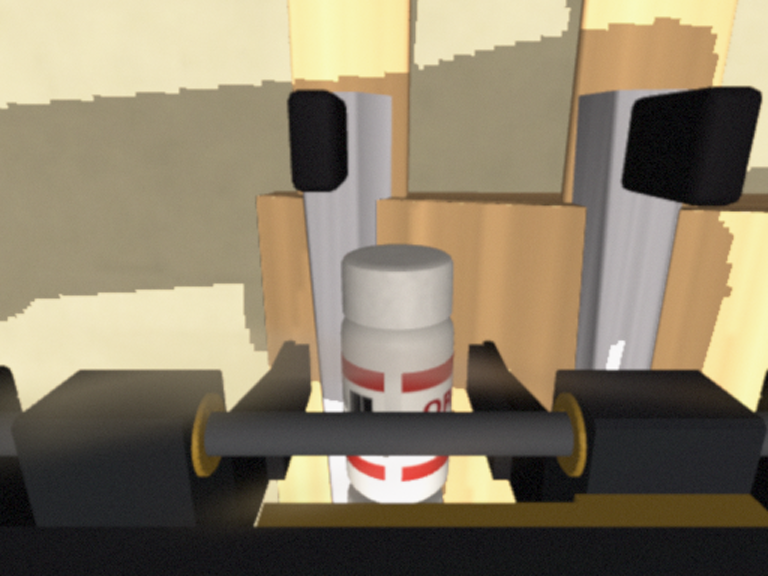

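Call:
{"api": "step_arm", "payload": {"plan": [[[0, 0, 0], [0, 0.003, -0.02], 75], [[0, 0, 0], [0, 0.003, -0.07], 67], [[0, 0, -0.03], [-0.04, 0.0, -0.1], 40], [[0, 0, -0.06], [-0.09, -0.005, -0.1], 40], [[0, 0, -0.1], [-0.145, -0.01, -0.1], 40], [[0, 0, -0.14], [-0.2, -0.016, -0.1], 40], [[0, 0, -0.18], [-0.255, -0.022, -0.1], 40], [[0, 0, -0.21], [-0.31, -0.028, -0.1], 40], [[0, 0, -0.238], [-0.36, -0.034, -0.09], 40], [[0, 0, -0.238], [-0.403, -0.038, -0.08], 40]]}}

```text
time: 36.2
position: [0.4603, -0.3973, 0.1091]
tool_rot: [-1.905, -2.498, 0.001]
ft_force: [0.8, 0.9, -0.3]
grip_width: 0.844
```

Run:
```python
from h import *
rel([.4606,-.395,-.003],105.4)
c,im=snap("wrist","w23"); fl(c)
```

```text
t 36.2 pos [ 0.4603 -0.3973  0.1091] shift [0.0022 0.0009 0.1121] toolx yaw deg 105.34 tilt [-3.e-04 -3.e-04 -1.e+00] F [ 0.8  0.9 -0.3] j [ 1.08  0.33 -0.5   1.66  0.17  1.19  0.81] w 0.844
turn z -0.0011
0.94 [389. 166.  63.  90.] 4084 [ 0.6023 -0.3742  0.02  ] 0.077 axis deg 101.6
0.86 [236. 135.  51. 105.] 4635 [ 0.4603 -0.3947  0.02  ] 0.094 axis deg 106.7
```

View pics/w23.png

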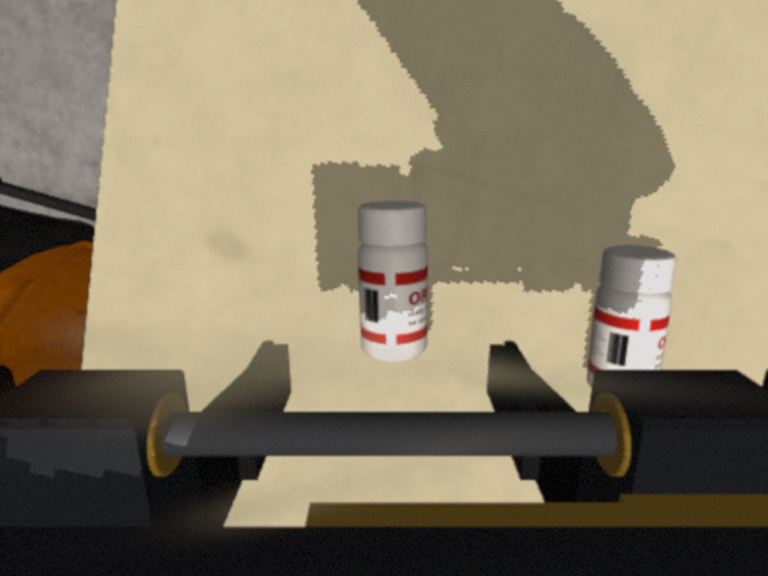

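Call:
{"api": "step_arm", "payload": {"plan": [[[0, 0, -0.004], [0.002, 0.001, 0.04], 67], [[0, 0, -0.004], [0.002, 0.001, 0.08], 67], [[0, 0, -0.004], [0.002, 0.001, 0.103], 67], [[0, 0, -0.004], [0.002, 0.001, 0.112], 67], [[0, 0, -0.004], [0.002, 0.001, 0.112], 255], [[0, 0, -0.004], [0.002, 0.001, 0.112], 255], [[0, 0, -0.004], [0.002, 0.001, 0.112], 255], [[0, 0, -0.004], [0.002, 0.001, 0.112], 255], [[0, 0, -0.004], [0.002, 0.001, 0.112], 255], [[0, 0, -0.004], [0.002, 0.001, 0.112], 255]]}}

```text
time: 37.55
position: [0.4621, -0.3934, -0.0015]
tool_rot: [1.898, 2.502, -0.001]
ft_force: [-0.3, -0.2, 6.0]
grip_width: 0.45
```

Run:
```python
from h import *
rel([.5934+.002,-.0816,.12],92.0)
```

```text
t 37.55 pos [ 0.4621 -0.3934 -0.0015] shift [ 0.2641  0.2125 -0.1218] toolx yaw deg 105.63 tilt [ 0.001  -0.0013 -1.    ] F [-0.3 -0.2  6. ] j [ 1.05  0.45 -0.47  1.76  0.24  0.99  0.76] w 0.45
turn z 0.238
```

Call:
{"api": "step_arm", "payload": {"plan": [[[0, 0, 0], [0, 0, -0.03], 255], [[0, 0, 0], [0, 0, -0.08], 255], [[0, 0, 0.03], [0.03, 0.025, -0.12], 255], [[0, 0, 0.06], [0.07, 0.055, -0.13], 255], [[0, 0, 0.1], [0.11, 0.088, -0.135], 255], [[0, 0, 0.14], [0.15, 0.12, -0.135], 255], [[0, 0, 0.18], [0.19, 0.153, -0.135], 255], [[0, 0, 0.22], [0.23, 0.185, -0.135], 255], [[0, 0, 0.238], [0.264, 0.212, -0.13], 255], [[0, 0, 0.238], [0.264, 0.212, -0.122], 255]]}}

```text
time: 38.8
position: [0.5956, -0.0755, 0.1194]
tool_rot: [-2.173, -2.268, -0.004]
ft_force: [0.9, 0.3, 0.3]
grip_width: 0.449
```

Run:
```python
from h import *
rel([.5934+.002,-.0816,.0495+.004],92.0)
snap("wrist","w24")
```

```text
t 38.8 pos [ 0.5956 -0.0755  0.1194] shift [-0.0063 -0.0005  0.0659] toolx yaw deg 92.45 tilt [ 0.001   0.0028 -1.    ] F [0.9 0.3 0.3] j [ 0.62  0.33 -0.65  1.67  0.21  1.21 -0.03] w 0.449
turn z 0.0079
```

View pics/w24.png

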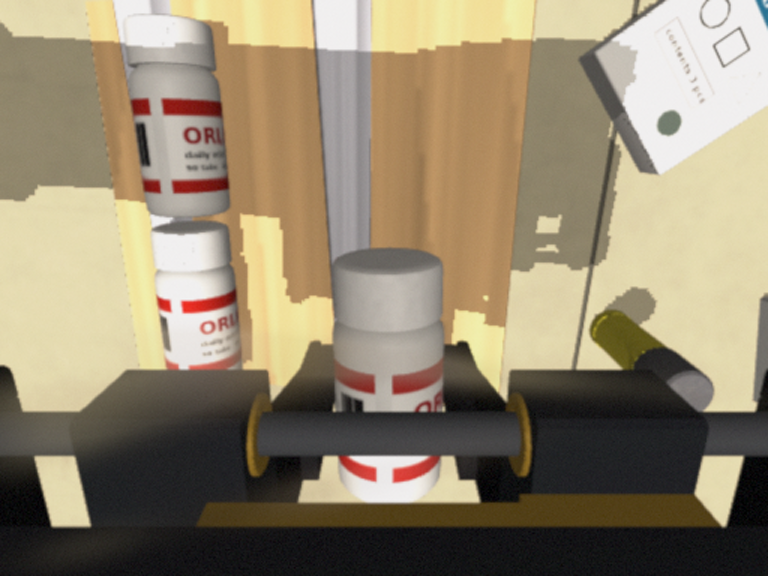

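Call:
{"api": "step_arm", "payload": {"plan": [[[0, 0, 0], [0, 0, 0.01], 255], [[0, 0, 0], [0, 0, 0.025], 255], [[0, 0, 0], [0, 0, 0.045], 255], [[0, 0, 0], [0, 0, 0.058], 255], [[0, 0, 0], [0, 0, 0.064], 255], [[0, 0, 0], [0, 0, 0.067], 255], [[0, 0, 0], [0, 0, 0.068], 255], [[0, 0, 0], [0, -0.001, 0.069], 255], [[0, 0, 0], [0, -0.002, 0.07], 255], [[0, 0, 0], [0, -0.002, 0.07], 255]]}}

```text
time: 40.1
position: [0.5944, -0.0814, 0.0521]
tool_rot: [2.179, 2.258, 0.003]
ft_force: [-3.3, 0.4, 9.5]
grip_width: 0.452
```

Run:
```python
from h import *
rel([.5934,-.0816,.0495],92.0)
c,im=snap("side","s25")
cv2.imwrite("pics/s25z.png",cv2.resize(im[140:230,210:330,::-1],None,fx=6,fy=6,interpolation=cv2.INTER_CUBIC))
```

```text
t 40.1 pos [ 0.5944 -0.0814  0.0521] shift [-0.0001 -0.001   0.0026] toolx yaw deg 92.02 tilt [ 0.004  -0.0011 -1.    ] F [-3.3  0.4  9.5] j [ 0.61  0.4  -0.62  1.73  0.26  1.09 -0.07] w 0.452
turn z 0.0003
```

View pics/s25z.png

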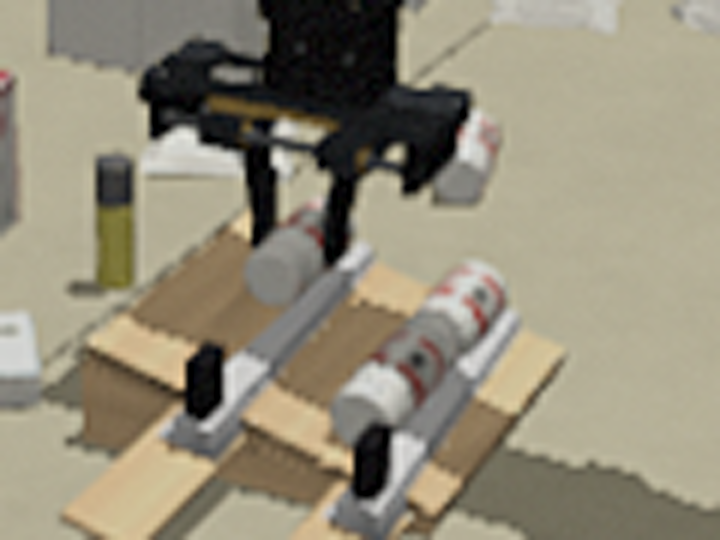

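Call:
{"api": "step_arm", "payload": {"plan": [[[0, 0, 0], [0, 0, -0.002], 255], [[0, 0, 0], [0, -0.001, -0.002], 255], [[0, 0, 0], [0, -0.002, -0.002], 255], [[0, 0, 0], [0, -0.003, -0.002], 255], [[0, 0, 0], [0, -0.004, -0.001], 255], [[0, 0, 0], [0, -0.005, -0.001], 255], [[0, 0, 0], [0, -0.005, -0.001], 255], [[0, 0, 0], [0, -0.005, -0.001], 255], [[0, 0, 0], [0, -0.005, -0.001], 255], [[0, 0, 0], [0, -0.005, -0.001], 255]]}}

```text
time: 41.4
position: [0.5923, -0.0816, 0.0531]
tool_rot: [2.177, 2.255, 0.01]
ft_force: [7.8, 0.4, 5.8]
grip_width: 0.447
```

Run:
```python
from h import *
rel([.5934,-.0816,.0495],92.0)
```

```text
t 41.4 pos [ 0.5923 -0.0816  0.0531] shift [-0.      0.0011  0.0036] toolx yaw deg 92.01 tilt [ 9.9e-03 -4.0e-04 -1.0e+00] F [7.8 0.4 5.8] j [ 0.61  0.39 -0.62  1.74  0.25  1.08 -0.06] w 0.447
turn z 0.0002
```

Call:
{"api": "step_arm", "payload": {"plan": [[[0, 0, 0], [0, 0.002, 0], 255], [[0, 0, 0], [0, 0.003, 0.001], 255], [[0, 0, 0], [0, 0.003, 0.001], 255], [[0, 0, 0], [0, 0.003, 0.0], 130], [[0, 0, 0], [0, 0.003, 0.0], 120], [[0, 0, 0], [0, 0.003, 0.0], 110], [[0, 0, 0], [0, 0.003, 0.0], 100], [[0, 0, 0], [0, 0.003, 0.0], 90], [[0, 0, 0], [0, 0.003, 0.0], 80], [[0, 0, 0], [0, 0.003, 0.0], 80]]}}

```text
time: 42.65
position: [0.5903, -0.0816, 0.0503]
tool_rot: [-2.182, -2.26, 0.001]
ft_force: [-0.1, -0.1, -0.0]
grip_width: 0.678
```

Run:
```python
from h import *
rel([.6047,-.3825,.097],106.8)
snap("wrist","w26")
```

```text
t 42.65 pos [ 0.5903 -0.0816  0.0503] shift [-0.3013  0.0039 -0.0467] toolx yaw deg 92.01 tilt [-6.e-04 -0.e+00 -1.e+00] F [-0.1 -0.1 -0. ] j [ 0.61  0.39 -0.62  1.74  0.26  1.09 -0.06] w 0.678
turn z -0.2582
```

View pics/w26.png

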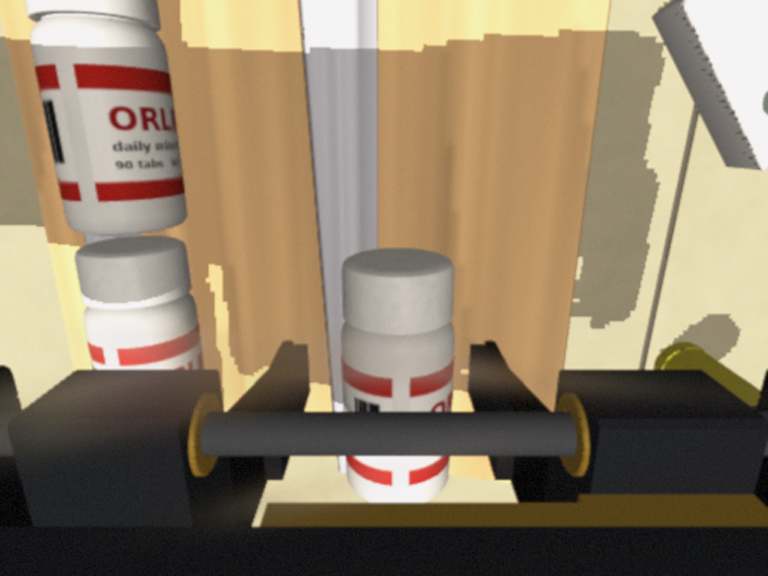

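Placed like the others (bottle at columns 343-453, against the bar). Next is bottle D.

Call:
{"api": "step_arm", "payload": {"plan": [[[0, 0, 0], [0, 0.003, -0.02], 75], [[0, 0, 0], [0, 0.003, -0.06], 67], [[0, 0, -0.03], [-0.03, 0.003, -0.08], 40], [[0, 0, -0.07], [-0.07, 0.003, -0.08], 40], [[0, 0, -0.11], [-0.115, 0.003, -0.08], 40], [[0, 0, -0.15], [-0.16, 0.004, -0.08], 40], [[0, 0, -0.19], [-0.205, 0.004, -0.08], 40], [[0, 0, -0.23], [-0.25, 0.004, -0.08], 40], [[0, 0, -0.258], [-0.285, 0.004, -0.07], 40], [[0, 0, -0.258], [-0.301, 0.004, -0.06], 40]]}}

```text
time: 43.95
position: [0.6048, -0.3854, 0.1113]
tool_rot: [1.877, 2.517, -0.001]
ft_force: [-0.4, 0.8, -0.3]
grip_width: 0.849
```

Run:
```python
from h import *
rel([.6047,-.3825,-.003],106.8)
c,im=snap("wrist","w27"); fl(c)
```

```text
t 43.95 pos [ 0.6048 -0.3854  0.1113] shift [0.003  0.0007 0.1143] toolx yaw deg 106.57 tilt [ 0.001  -0.0014 -1.    ] F [-0.4  0.8 -0.3] j [ 0.9   0.57 -0.54  1.36  0.29  1.29  0.64] w 0.849
turn z -0.0039
0.62 [237. 136.  46. 106.] 4636 [ 0.605  -0.3831  0.02  ] 0.095 axis deg 106.3
```

View pics/w27.png

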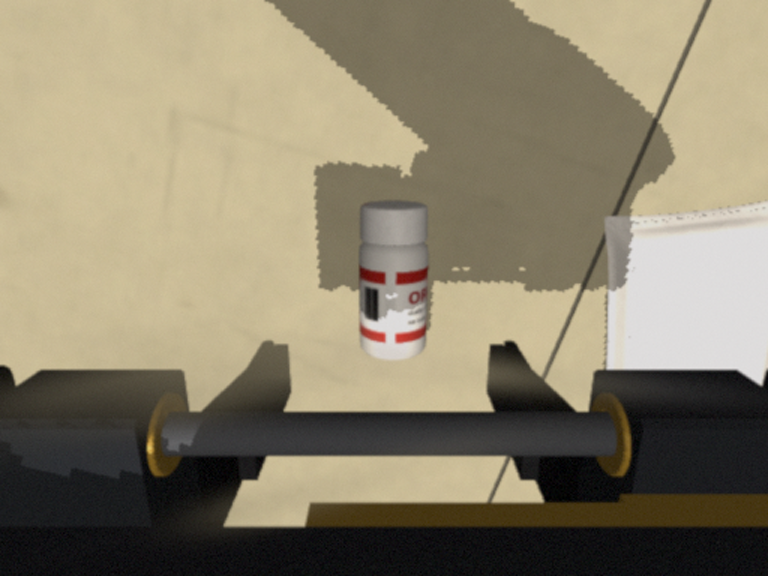

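Call:
{"api": "step_arm", "payload": {"plan": [[[0, 0, 0.004], [0.0, 0.001, 0.04], 67], [[0, 0, 0.004], [0.0, 0.001, 0.08], 67], [[0, 0, 0.004], [0.0, 0.001, 0.104], 67], [[0, 0, 0.004], [0.0, 0.001, 0.113], 67], [[0, 0, 0.004], [0.0, 0.001, 0.113], 255], [[0, 0, 0.004], [0.0, 0.001, 0.113], 255], [[0, 0, 0.004], [0.0, 0.001, 0.113], 255], [[0, 0, 0.004], [0.0, 0.001, 0.113], 255], [[0, 0, 0.004], [0.0, 0.001, 0.113], 255], [[0, 0, 0.004], [0.0, 0.001, 0.113], 255]]}}

```text
time: 45.3
position: [0.6068, -0.3824, -0.0012]
tool_rot: [1.877, 2.517, 0.0]
ft_force: [-0.8, -0.0, 6.0]
grip_width: 0.448
```

Run:
```python
from h import *
rel([.590+.002,.0144,.12],92.0)
```

```text
t 45.3 pos [ 0.6068 -0.3824 -0.0012] shift [ 0.3844  0.099  -0.1217] toolx yaw deg 106.55 tilt [ 0.0016 -0.0012 -1.    ] F [-0.8 -0.   6. ] j [ 0.88  0.66 -0.51  1.45  0.34  1.11  0.6 ] w 0.448
turn z 0.254
```

Call:
{"api": "step_arm", "payload": {"plan": [[[0, 0, 0], [0, 0, -0.04], 255], [[0, 0, 0], [0.005, 0, -0.09], 255], [[0, 0, 0.03], [0.045, 0.01, -0.13], 255], [[0, 0, 0.06], [0.095, 0.023, -0.14], 255], [[0, 0, 0.1], [0.15, 0.038, -0.14], 255], [[0, 0, 0.14], [0.205, 0.053, -0.14], 255], [[0, 0, 0.18], [0.26, 0.067, -0.14], 255], [[0, 0, 0.22], [0.31, 0.08, -0.14], 255], [[0, 0, 0.254], [0.355, 0.092, -0.135], 255], [[0, 0, 0.254], [0.384, 0.099, -0.13], 255]]}}

```text
time: 46.55
position: [0.5906, 0.0176, 0.127]
tool_rot: [-2.178, -2.263, 0.0]
ft_force: [0.0, -0.2, -1.8]
grip_width: 0.448
```

Run:
```python
from h import *
rel([.590+.002,.0144,.054],92.0)
snap("wrist","w28")
```

```text
t 46.55 pos [0.5906 0.0176 0.127 ] shift [-0.0033  0.0013  0.073 ] toolx yaw deg 92.17 tilt [-6.e-04  6.e-04 -1.e+00] F [ 0.  -0.2 -1.8] j [ 0.5   0.32 -0.69  1.68  0.21  1.22 -0.2 ] w 0.448
turn z 0.003
```

View pics/w28.png

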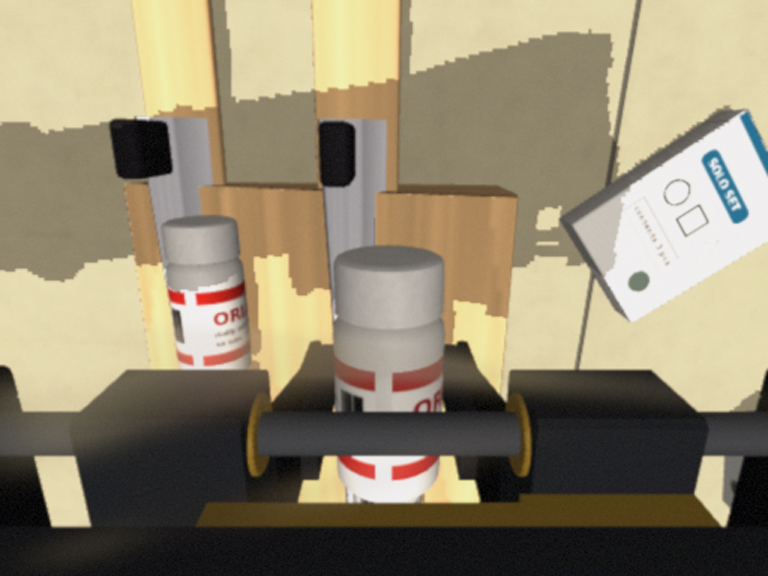

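Call:
{"api": "step_arm", "payload": {"plan": [[[0, 0, 0], [0, 0, 0.015], 255], [[0, 0, 0], [0, 0, 0.035], 255], [[0, 0, 0], [0, 0, 0.055], 255], [[0, 0, 0], [0, 0, 0.067], 255], [[0, 0, 0], [0, 0, 0.073], 255], [[0, 0, 0], [0, 0, 0.075], 255], [[0, 0, 0], [0, -0.001, 0.076], 255], [[0, 0, 0], [0, -0.002, 0.077], 255], [[0, 0, 0], [0, -0.003, 0.077], 255], [[0, 0, 0], [0, -0.003, 0.077], 255]]}}

```text
time: 47.85
position: [0.591, 0.0141, 0.0522]
tool_rot: [2.18, 2.257, 0.006]
ft_force: [2.7, -0.4, 7.5]
grip_width: 0.451
```

Run:
```python
from h import *
rel([.590,.0144,.051],92.0)
```

```text
t 47.85 pos [0.591  0.0141 0.0522] shift [ 0.0003 -0.001   0.0012] toolx yaw deg 91.99 tilt [ 5.5e-03 -3.0e-04 -1.0e+00] F [ 2.7 -0.4  7.5] j [ 0.48  0.39 -0.67  1.76  0.27  1.08 -0.24] w 0.451
turn z -0.0002
```

Call:
{"api": "step_arm", "payload": {"plan": [[[0, 0, 0], [0, 0, -0.001], 255], [[0, 0, 0], [0, 0.001, -0.001], 255], [[0, 0, 0], [0, 0.001, -0.001], 255], [[0, 0, 0], [0, 0.001, -0.001], 130], [[0, 0, 0], [0, 0.001, -0.001], 120], [[0, 0, 0], [0, 0.001, -0.001], 110], [[0, 0, 0], [0, 0.001, -0.001], 100], [[0, 0, 0], [0, 0.001, -0.001], 90], [[0, 0, 0], [0, 0.001, -0.001], 80], [[0, 0, 0], [0, 0.001, -0.001], 75]]}}

```text
time: 49.1
position: [0.5894, 0.0143, 0.0514]
tool_rot: [-2.182, -2.26, 0.0]
ft_force: [-0.7, 0.2, 0.3]
grip_width: 0.692
```

Run:
```python
from h import *
rel([.544,.30,.25],92.0)
snap("wrist","w29")
c,im=snap("side","s29")
cv2.imwrite("pics/s29z.png",cv2.resize(im[140:230,210:330,::-1],None,fx=6,fy=6,interpolation=cv2.INTER_CUBIC))
```

```text
t 49.1 pos [0.5894 0.0143 0.0514] shift [ 0.2871 -0.0354 -0.1986] toolx yaw deg 92.01 tilt [-3.e-04 -1.e-04 -1.e+00] F [-0.7  0.2  0.3] j [ 0.48  0.39 -0.66  1.76  0.27  1.09 -0.24] w 0.692
turn z 0.0001
```

View pics/w29.png

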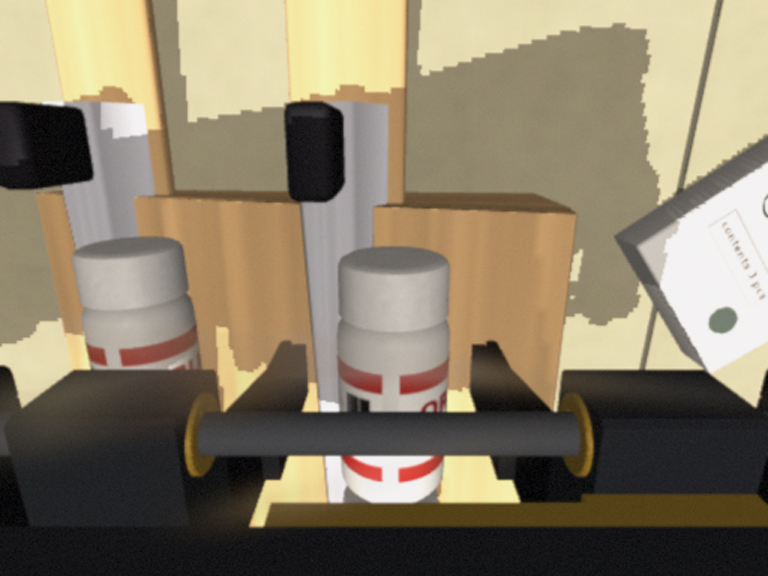

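View pics/s29z.png

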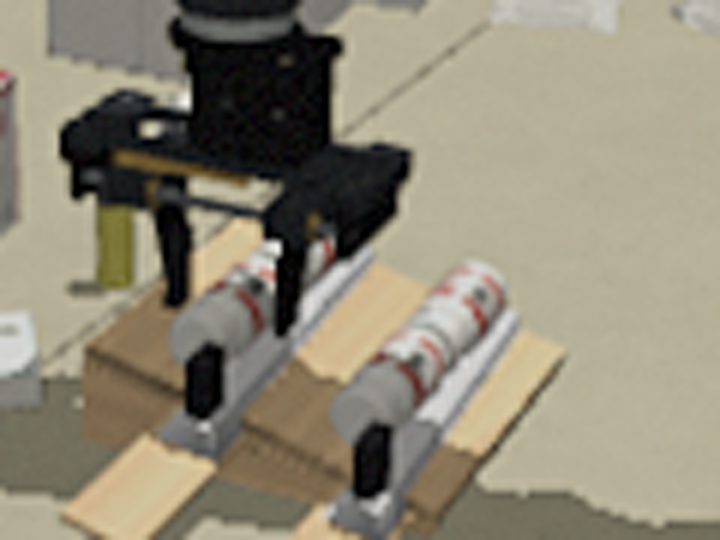

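Call:
{"api": "step_arm", "payload": {"plan": [[[0, 0, 0], [0, 0.001, -0.03], 70], [[0, 0, 0], [0, 0.001, -0.09], 60], [[0, 0, 0], [0.03, -0.005, -0.15], 40], [[0, 0, 0], [0.08, -0.015, -0.18], 40], [[0, 0, 0], [0.13, -0.03, -0.2], 40], [[0, 0, 0], [0.185, -0.04, -0.2], 40], [[0, 0, 0], [0.235, -0.055, -0.2], 40], [[0, 0, 0], [0.285, -0.065, -0.2], 40], [[0, 0, 0], [0.33, -0.075, -0.2], 40], [[0, 0, 0], [0.349, -0.078, -0.2], 40]]}}

```text
time: 50.45
position: [0.497, 0.3639, 0.2516]
tool_rot: [-2.176, -2.264, -0.001]
ft_force: [0.7, -0.7, 0.1]
grip_width: 0.844
```

Run:
```python
from h import *
rel([.544,.30,.25],92.0)
c,im=snap("wrist","w30"); fl(c,0.01,"wedge_1"); np.save("pics/w30_c.npy",c,allow_pickle=True)
```

```text
t 50.45 pos [0.497  0.3639 0.2516] shift [-0.0658  0.0444  0.0015] toolx yaw deg 92.29 tilt [-7.0e-04  1.4e-03 -1.0e+00] F [ 0.7 -0.7  0.1] j [ 0.01  0.34 -0.88  1.44  0.26  1.48 -0.82] w 0.844
turn z 0.0051
0.7 [227.  67.  37.  84.] 1825 [0.4745 0.4238 0.01  ] 0.101 axis deg 81.7
0.56 [283. 100.  33.  75.] 1710 [0.5437 0.3906 0.01  ] 0.1 axis deg 83.1
0.35 [216. 261. 102.  74.] 1690 [0.5228 0.1228 0.01  ] 0.2 axis deg 161.7
```

View pics/w30.png

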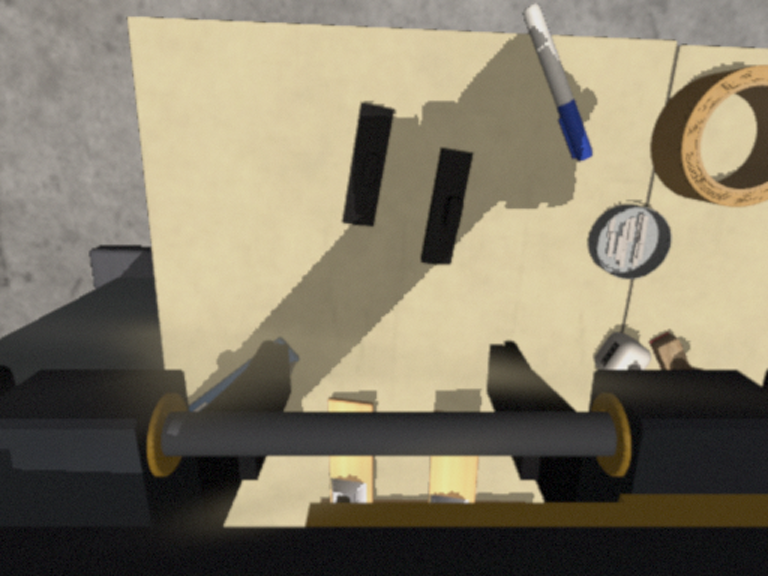

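Run:
```python
from h import *
im=np.load("pics/w30.npy").astype(float)[60:185,215:325,::-1]
z=np.clip((im-5)*5,0,255).astype(np.uint8)
cv2.imwrite("pics/w30z.png",cv2.resize(z,None,fx=5,fy=4.5,interpolation=cv2.INTER_CUBIC))
```

```text
(no output)
```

View pics/w30z.png

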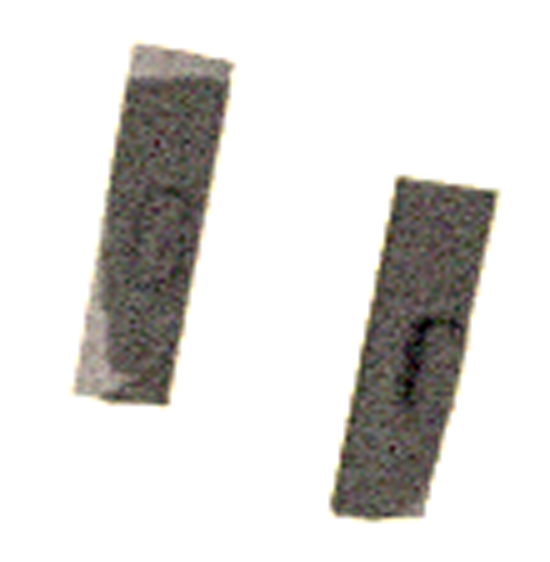

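Run:
```python
from h import *
c,im=snap("side","s31")
im=im.astype(float)
z=np.clip((im[240:310,160:260,::-1]-5)*3,0,255).astype(np.uint8)
cv2.imwrite("pics/s31z.png",cv2.resize(z,None,fx=7,fy=7,interpolation=cv2.INTER_CUBIC))
```

```text
(no output)
```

View pics/s31z.png

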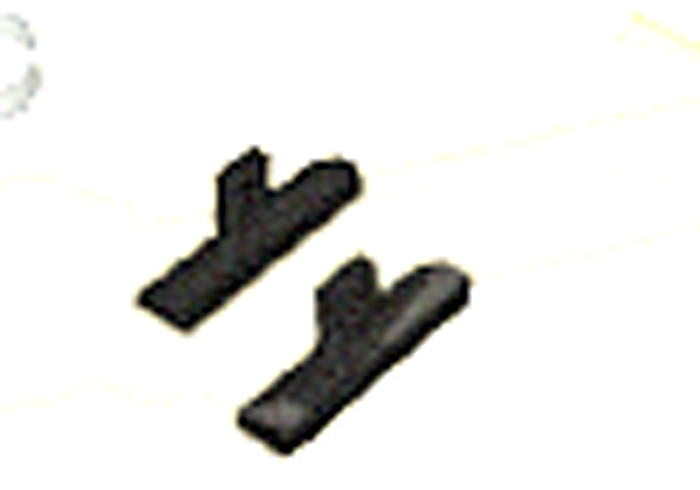

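Call:
{"api": "step_arm", "payload": {"plan": [[[0, 0, -0.17], [0.004, 0.006, 0], 60], [[0, 0, -0.35], [0.008, 0.012, 0.01], 80], [[0, 0, -0.53], [0.012, 0.018, 0.03], 100], [[0, 0, -0.71], [0.016, 0.026, 0.05], 108], [[0, 0, -0.89], [0.02, 0.034, 0.07], 108], [[0, 0, -1.07], [0.024, 0.042, 0.09], 108], [[0, 0, -1.25], [0.028, 0.048, 0.11], 108], [[0, 0, -1.412], [0.0285, 0.0486, 0.13], 108], [[0, 0, -1.412], [0.0285, 0.0486, 0.14], 108], [[0, 0, -1.412], [0.0285, 0.0486, 0.14], 108]]}}

```text
time: 51.85
position: [0.5474, 0.3889, 0.1108]
tool_rot: [-0.201, -3.135, 0.002]
ft_force: [0.7, 0.7, 1.4]
grip_width: 0.578
```

Run:
```python
from h import *
rel([.5467,.3906,.004],172.9)
c,im=snap("wrist","w32"); np.save("pics/w32_c.npy",c,allow_pickle=True)
z=np.clip((im.astype(float)-5)*4,0,255).astype(np.uint8)
cv2.imwrite("pics/w32b.png",cv2.resize(z[:,:,::-1],None,fx=1.5,fy=1.5,interpolation=cv2.INTER_CUBIC))
fl(c,.01,"wedge_1")
```

```text
t 51.85 pos [0.5474 0.3889 0.1108] shift [0.0008 0.0018 0.1068] toolx yaw deg 172.67 tilt [-7.0e-04 -1.5e-03 -1.0e+00] F [0.7 0.7 1.4] j [ 0.06  0.65 -1.04  1.48  0.56  1.34  0.42] w 0.578
turn z -0.0041
0.73 [203. 164. 115.  38.] 3517 [0.5434 0.3879 0.01  ] 0.097 axis deg 83.3
0.67 [226.  80. 124.  40.] 4113 [0.4739 0.4203 0.01  ] 0.101 axis deg 82.4
```

View pics/w32b.png

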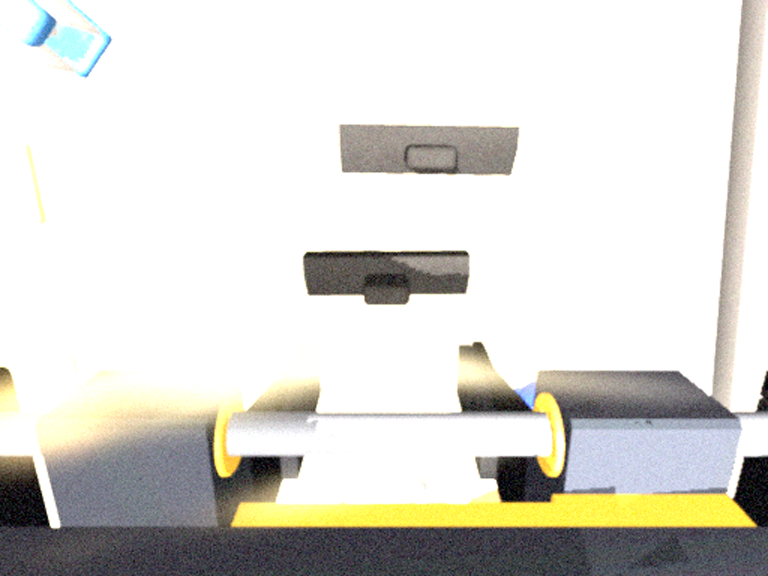

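Run:
```python
from h import *
im=np.load("pics/w32.npy"); c=np.load("pics/w32_c.npy",allow_pickle=True).item()
z=np.clip((im.astype(float)-5)*5,0,255).astype(np.uint8)[160:215,195:325,::-1]
cv2.imwrite("pics/w32z.png",cv2.resize(z,None,fx=6,fy=6,interpolation=cv2.INTER_CUBIC))
print(onz(c,(258,196),.042))
```

```text
[0.54638791 0.38849602 0.042     ]
```

View pics/w32z.png

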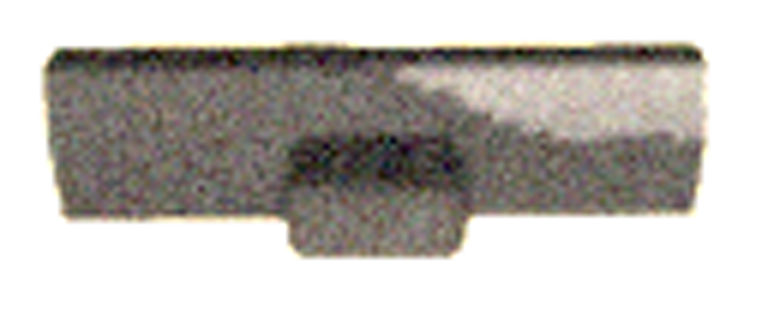

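Call:
{"api": "step_arm", "payload": {"plan": [[[0, 0, 0], [0, 0, 0.035], 108], [[0, 0, 0], [0, 0, 0.07], 108], [[0, 0, 0], [0, 0, 0.095], 108], [[0, 0, 0], [0, 0, 0.107], 108], [[0, 0, 0], [0, 0, 0.107], 108], [[0, 0, 0], [0, 0, 0.107], 255], [[0, 0, 0], [0, 0, 0.107], 255], [[0, 0, 0], [0, 0, 0.107], 255], [[0, 0, 0], [0, 0, 0.107], 255], [[0, 0, 0], [0, 0, 0.107], 255]], "squeeze": 20}}

```text
time: 53.2
position: [0.5473, 0.3902, 0.005]
tool_rot: [0.195, 3.135, -0.001]
ft_force: [-1.0, -3.0, 4.6]
grip_width: 0.29
```

Run:
```python
from h import *
rel([.5467,.3906,.004],172.9)
c,im=snap("wrist","w33"); 
z=np.clip((im.astype(float)-5)*3,0,255).astype(np.uint8)
cv2.imwrite("pics/w33b.png",cv2.resize(z[:,:,::-1],None,fx=1.5,fy=1.5,interpolation=cv2.INTER_CUBIC))
```

```text
t 53.2 pos [0.5473 0.3902 0.005 ] shift [0.0006 0.0003 0.001 ] toolx yaw deg 172.89 tilt [ 7.e-04 -6.e-04 -1.e+00] F [-1.  -3.   4.6] j [ 0.02  0.74 -0.97  1.56  0.65  1.19  0.37] w 0.29
turn z -0.0003
```

View pics/w33b.png

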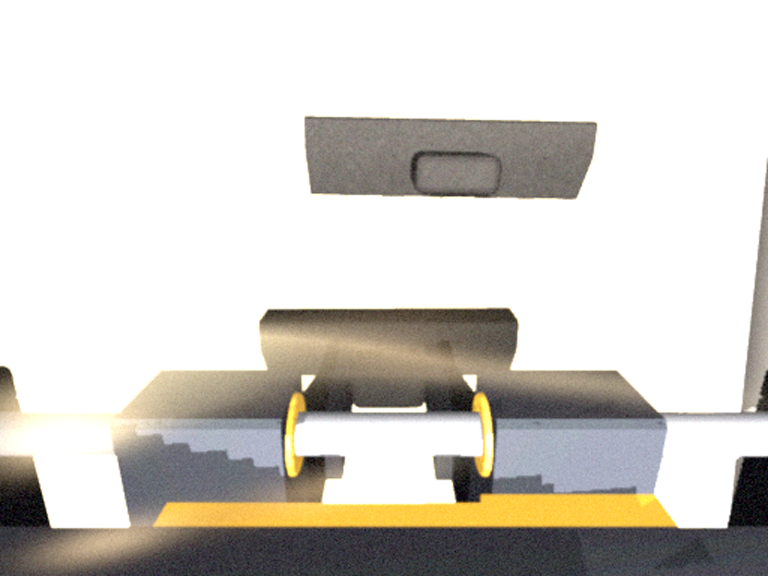

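```bash
cat > wt.py <<'E'
from h import *
RK=np.array([.541,-.0354]); YAW=.0355
def target(ox,oy,lift=0,o_tool=(.0039,0,.005),a=.21,tilt=True):
    Rr=R.from_rotvec([0,0,YAW]); s,c=(np.sin(a),np.cos(a)) if tilt else (0,1)
    Rt=Rr*R.from_matrix(np.array([[-c,0,s],[0,1,0],[-s,0,-c]]))
    O=np.r_[RK,0]+Rr.apply([ox,oy,.042+.213*ox]); O[2]+=lift
    return O-Rt.apply(o_tool),Rt
def relp(P,Rt,base=None):
    s=ctrl.get_state(); T=R.from_rotvec(s['tool_rot']); p=s['position']
    if base is not None: p=np.array(base[0]); T=R.from_rotvec(base[1])
    print("shift",T.inv().apply(P-p).round(4),"turn",(T.inv()*Rt).as_rotvec().round(4),"pos",s['position'].round(4),"F",np.round(s['ft_force'],1),"w",round(s['grip_width'],3),"j",np.round(s['joint_positions'],2),"t",round(s['time'],2), "target",P.round(4))
E
python3 -c "
from wt import *
relp(*target(.0925,0,.10,tilt=False))
relp(*target(.0925,0,.10))"
```

```text
shift [-0.1418 -0.4078 -0.1613] turn [-0.0007  0.0007 -0.1596] pos [0.5473 0.3902 0.005 ] F [-0.6 -2.6  5.4] w 0.296 j [ 0.02  0.74 -0.97  1.56  0.65  1.19  0.37] t 53.25 target [ 0.6373 -0.032   0.1667]
shift [-0.1406 -0.408  -0.162 ] turn [-0.0174 -0.2089 -0.159 ] pos [0.5473 0.3902 0.005 ] F [-0.6 -2.6  5.4] w 0.296 j [ 0.02  0.74 -0.97  1.56  0.65  1.19  0.37] t 53.25 target [ 0.6362 -0.032   0.1674]
```

Call:
{"api": "step_arm", "payload": {"plan": [[[0, 0, 0], [0, 0, -0.03], 255], [[0, 0, 0], [0, 0, -0.08], 255], [[0, 0, -0.02], [-0.01, -0.03, -0.13], 255], [[0, 0, -0.04], [-0.025, -0.075, -0.16], 255], [[0, 0, -0.06], [-0.045, -0.13, -0.161], 255], [[0, 0, -0.08], [-0.065, -0.185, -0.161], 255], [[0, 0, -0.1], [-0.085, -0.24, -0.161], 255], [[0, 0, -0.12], [-0.103, -0.295, -0.161], 255], [[0, 0, -0.14], [-0.122, -0.35, -0.161], 255], [[0, 0, -0.16], [-0.136, -0.39, -0.161], 255]]}}

```text
time: 54.5
position: [0.6341, -0.0167, 0.1647]
tool_rot: [0.054, -3.141, 0.001]
ft_force: [1.3, -0.1, -0.4]
grip_width: 0.296
```

Run:
```python
from wt import *
relp(*target(.0925,0,.04))
snap("wrist","w34")
```

```text
shift [-0.0016 -0.0154  0.0573] turn [-0.0005 -0.21   -0.0013] pos [ 0.6341 -0.0167  0.1647] F [ 1.3 -0.1 -0.4] w 0.296 j [ 0.8   0.55 -1.13  1.51  0.5   1.4   1.24] t 54.5 target [ 0.6362 -0.032   0.1074]
```

View pics/w34.png

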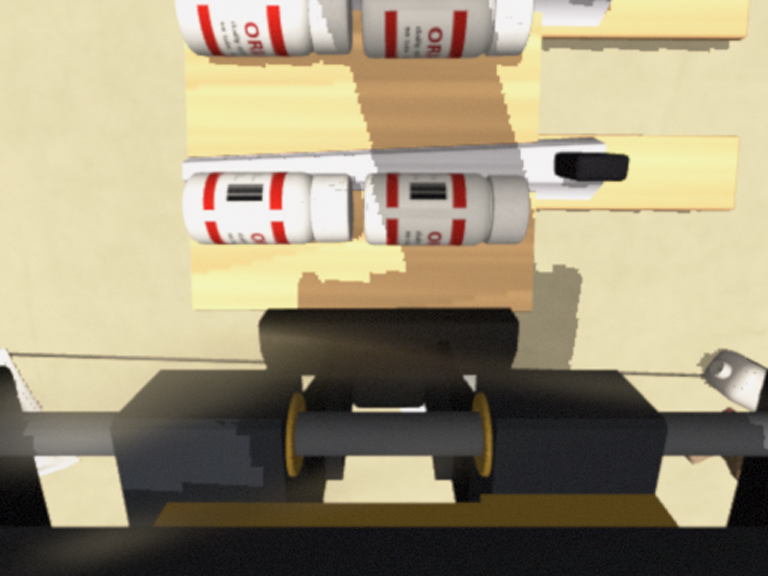

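Call:
{"api": "step_arm", "payload": {"plan": [[[0, -0.03, 0], [0, -0.004, 0], 255], [[0, -0.07, 0], [0, -0.008, 0], 255], [[0, -0.11, 0], [-0.001, -0.012, 0], 255], [[0, -0.15, 0], [-0.001, -0.015, 0.005], 255], [[0, -0.19, 0], [-0.001, -0.0155, 0.015], 255], [[0, -0.21, 0], [-0.0015, -0.0155, 0.03], 255], [[0, -0.21, 0], [-0.0015, -0.0155, 0.045], 255], [[0, -0.21, 0], [-0.0015, -0.0155, 0.057], 255], [[0, -0.21, 0], [-0.0015, -0.0155, 0.057], 255], [[0, -0.21, 0], [-0.0015, -0.0155, 0.057], 255]]}}

```text
time: 55.8
position: [0.6363, -0.0283, 0.1088]
tool_rot: [-0.054, 2.931, 0.006]
ft_force: [-0.6, 0.2, -0.7]
grip_width: 0.3
```

Run:
```python
from wt import *
relp(*target(.0925,0,.005))
c,im=snap("wrist","w35")
z=np.clip((im.astype(float))*1.5,0,255).astype(np.uint8)
cv2.imwrite("pics/w35b.png",cv2.resize(z[:,:,::-1],None,fx=1.5,fy=1.5,interpolation=cv2.INTER_CUBIC))
for d in ctrl.cut_out("wrist","flask_1"):
    m=d['pixels']; cc,v,sd=pca(m); print(d['score'],d['rect'],onz(c,cc,.0733),onz(c,cc,.0516))
c,im=snap("side","s35")
cv2.imwrite("pics/s35z.png",cv2.resize(im[130:230,200:330,::-1],None,fx=6,fy=6,interpolation=cv2.INTER_CUBIC))
```

```text
shift [ 0.0078 -0.0038  0.0356] turn [0.0007 0.0006 0.001 ] pos [ 0.6363 -0.0283  0.1088] F [-0.6  0.2 -0.7] w 0.3 j [ 0.99  0.44 -1.19  1.78  0.5   1.02  1.25] t 55.8 target [ 0.6362 -0.032   0.0724]
0.95 [92.1, 107.1, 153.6, 62.9] [ 0.59122418 -0.08668118  0.0733    ] [ 0.59949558 -0.09265776  0.0516    ]
0.93 [254.9, 110.8, 146.5, 63.6] [0.58841913 0.01507233 0.0733    ] [0.59638232 0.02027623 0.0516    ]
```

View pics/w35b.png

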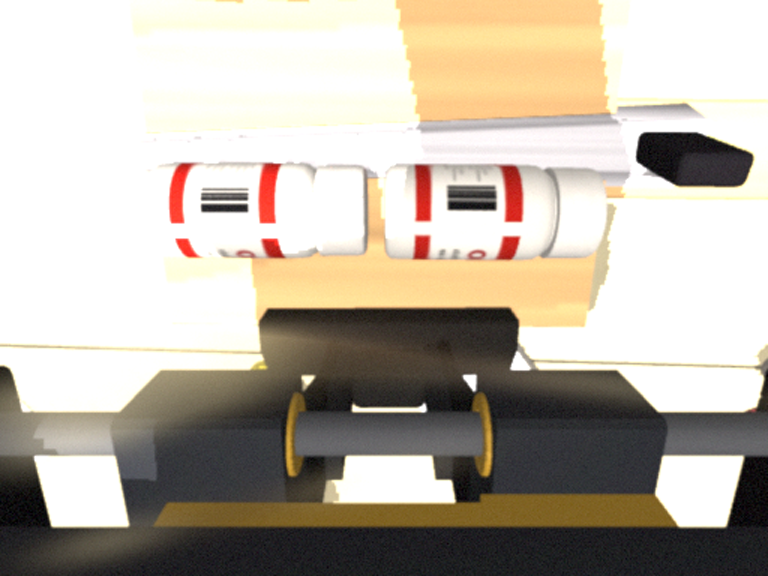

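View pics/s35z.png

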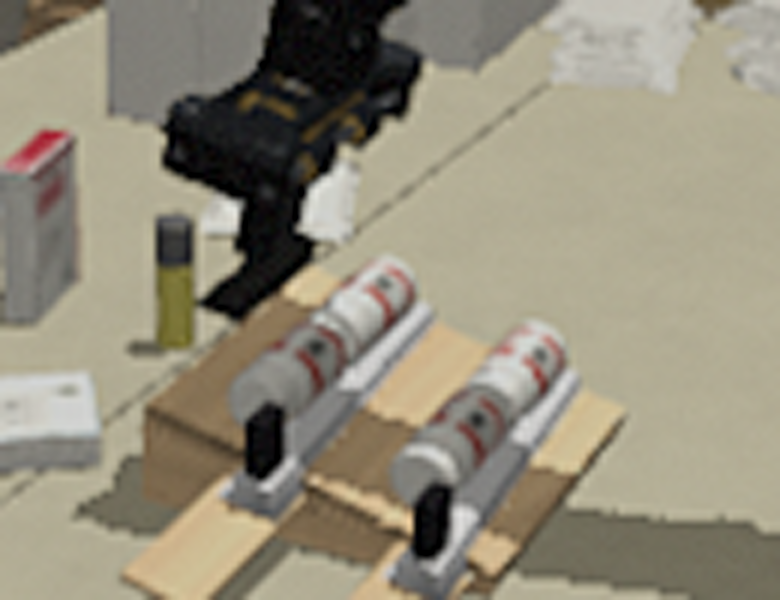

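Call:
{"api": "step_arm", "payload": {"plan": [[[0, 0, 0], [0.001, -0.001, 0.006], 255], [[0, 0, 0], [0.003, -0.002, 0.013], 255], [[0, 0, 0], [0.004, -0.002, 0.02], 255], [[0, 0, 0], [0.006, -0.002, 0.026], 255], [[0, 0, 0], [0.007, -0.002, 0.031], 255], [[0, 0, 0], [0.0075, -0.002, 0.034], 255], [[0, 0, 0], [0.0078, -0.002, 0.0355], 255], [[0, 0, 0], [0.0078, -0.002, 0.0355], 255], [[0, 0, 0], [0.0078, -0.002, 0.0355], 255], [[0, 0, 0], [0.0078, -0.002, 0.0355], 255]]}}

```text
time: 57.2
position: [0.6357, -0.0307, 0.0723]
tool_rot: [-0.053, 2.931, 0.005]
ft_force: [-0.5, 0.5, 0.1]
grip_width: 0.293
```

Run:
```python
from wt import *
relp(*target(.0925,0,.0))
c,im=snap("wrist","w36")
z=np.clip((im.astype(float))*1.5,0,255).astype(np.uint8)
cv2.imwrite("pics/w36b.png",cv2.resize(z[:,:,::-1],None,fx=1.5,fy=1.5,interpolation=cv2.INTER_CUBIC))
c,im=snap("side","s36")
cv2.imwrite("pics/s36z.png",cv2.resize(im[140:220,210:310,::-1],None,fx=7.5,fy=7.5,interpolation=cv2.INTER_CUBIC))
```

```text
shift [ 0.0006 -0.0013  0.0049] turn [-0.      0.0003  0.0008] pos [ 0.6357 -0.0307  0.0723] F [-0.5  0.5  0.1] w 0.293 j [ 0.95  0.48 -1.14  1.82  0.55  0.96  1.22] t 57.2 target [ 0.6362 -0.032   0.0674]
```

View pics/w36b.png

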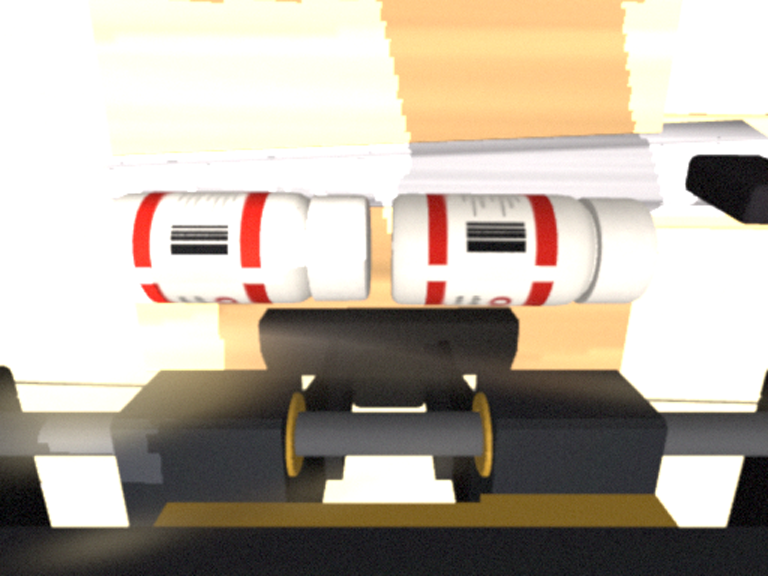

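View pics/s36z.png

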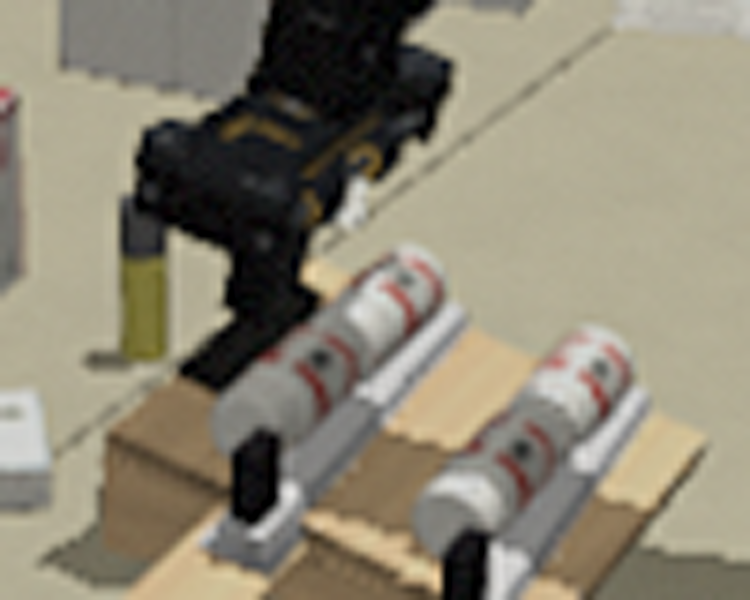

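Call:
{"api": "step_arm", "payload": {"plan": [[[0, 0, 0], [0, 0, 0.001], 255], [[0, 0, 0], [0, 0, 0.002], 255], [[0, 0, 0], [0, 0, 0.003], 255], [[0, 0, 0], [0.0005, 0, 0.004], 255], [[0, 0, 0], [0.0005, 0, 0.005], 255], [[0, 0, 0], [0.0005, 0, 0.006], 255], [[0, 0, 0], [0.0005, 0, 0.006], 255], [[0, 0, 0], [0.0005, 0, 0.006], 255], [[0, 0, 0], [0.0005, 0, 0.006], 255], [[0, 0, 0], [0.0005, 0, 0.006], 255]]}}

```text
time: 58.55
position: [0.6361, -0.0307, 0.0672]
tool_rot: [-0.053, 2.932, 0.004]
ft_force: [-6.0, -0.2, 9.8]
grip_width: 0.295
```

Run:
```python
from wt import *
relp(*target(.0925,0,.0))
```

```text
shift [-0.0001 -0.0014 -0.0002] turn [-0.0011 -0.0007  0.001 ] pos [ 0.6361 -0.0307  0.0672] F [-6.  -0.2  9.8] w 0.295 j [ 0.95  0.48 -1.14  1.82  0.56  0.95  1.21] t 58.55 target [ 0.6362 -0.032   0.0674]
```

Call:
{"api": "step_arm", "payload": {"plan": [[[0, 0, 0], [0, 0, -0.001], 255], [[0, 0, 0], [0, 0, -0.0015], 255], [[0, 0, 0], [0, 0, -0.0015], 170], [[0, 0, 0], [0, 0, -0.0015], 150], [[0, 0, 0], [0, 0, -0.0015], 130], [[0, 0, 0], [0, 0, -0.0015], 108], [[0, 0, 0], [0, 0, -0.01], 108], [[0, 0, 0], [0, 0, -0.03], 108], [[0, 0, 0], [0, 0, -0.06], 108], [[0, 0, 0], [0, 0, -0.1], 108]]}}

```text
time: 59.8
position: [0.615, -0.0312, 0.1656]
tool_rot: [-0.054, 2.931, 0.005]
ft_force: [0.7, -0.5, -0.4]
grip_width: 0.576
```

Run:
```python
from wt import *
relp(*target(.0925,0,.0))
c,im=snap("wrist","w37"); np.save("pics/w37_c.npy",c,allow_pickle=True)
z=np.clip((im.astype(float))*2.5,0,255).astype(np.uint8)
cv2.imwrite("pics/w37b.png",cv2.resize(z[:,:,::-1],None,fx=1.5,fy=1.5,interpolation=cv2.INTER_CUBIC))
```

```text
shift [-0.0003 -0.0016  0.1004] turn [ 0.0001 -0.0003  0.0014] pos [ 0.615  -0.0312  0.1656] F [ 0.7 -0.5 -0.4] w 0.576 j [ 1.12  0.34 -1.29  1.77  0.39  1.09  1.33] t 59.8 target [ 0.6362 -0.032   0.0674]
```

View pics/w37b.png

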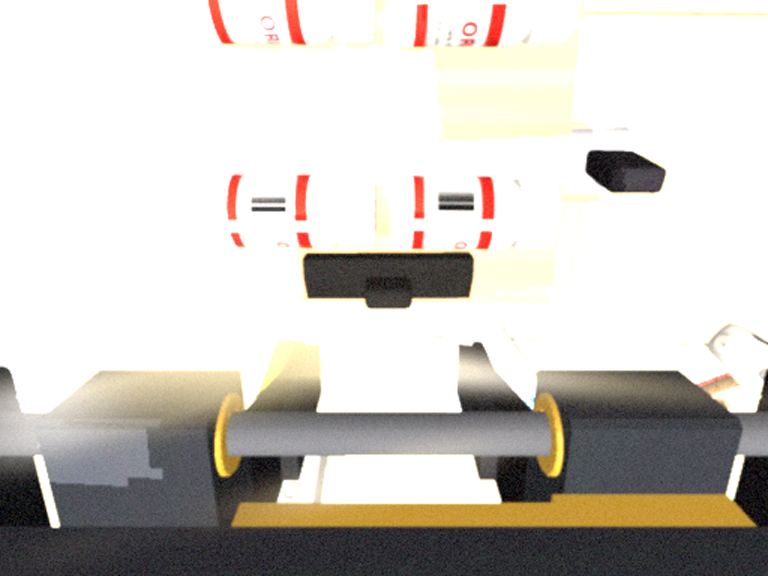

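Run:
```python
from wt import *
def down(yaw):
    a=np.radians(yaw); return R.from_matrix(np.array([[np.cos(a),np.sin(a),0],[np.sin(a),-np.cos(a),0],[0,0,-1]]))
relp(np.array([.477,.421,.15]),down(172.2))
c=np.load("pics/w37_c.npy",allow_pickle=True).item()
# wedge: lug top corners zoom
print(onz(c,(388/1.5,298/1.5),.0614+.041))
```

```text
shift [ 0.1251  0.4562 -0.0068] turn [0.0168 0.2166 0.1734] pos [ 0.6177 -0.0302  0.1712] F [3.2 1.8 1.7] w 0.576 j [ 1.12  0.34 -1.3   1.76  0.39  1.09  1.34] t 59.85 target [0.477 0.421 0.15 ]
[ 0.62859284 -0.0302765   0.1024    ]
```

Call:
{"api": "step_arm", "payload": {"plan": [[[0.001, 0.02, 0.017], [0.01, 0.03, -0.006], 108], [[0.003, 0.045, 0.035], [0.023, 0.075, -0.008], 108], [[0.005, 0.07, 0.052], [0.037, 0.125, -0.01], 108], [[0.007, 0.095, 0.07], [0.051, 0.175, -0.01], 108], [[0.009, 0.12, 0.09], [0.065, 0.228, -0.01], 108], [[0.011, 0.145, 0.11], [0.079, 0.28, -0.01], 108], [[0.013, 0.17, 0.13], [0.093, 0.332, -0.01], 108], [[0.015, 0.195, 0.15], [0.107, 0.384, -0.008], 108], [[0.017, 0.217, 0.173], [0.118, 0.43, -0.007], 108], [[0.017, 0.217, 0.173], [0.125, 0.456, -0.007], 108]]}}

```text
time: 61.1
position: [0.474, 0.4229, 0.1459]
tool_rot: [-0.211, -3.126, -0.005]
ft_force: [-0.1, 0.1, 0.4]
grip_width: 0.582
```

Run:
```python
from wt import *
rel([.477,.421,.005],172.2)
c,im=snap("wrist","w38"); np.save("pics/w38_c.npy",c,allow_pickle=True)
z=np.clip((im.astype(float)-5)*4,0,255).astype(np.uint8)
cv2.imwrite("pics/w38b.png",cv2.resize(z[:,:,::-1],None,fx=1.5,fy=1.5,interpolation=cv2.INTER_CUBIC))
fl(c,.01,"wedge_1")
```

```text
t 61.1 pos [0.474  0.4229 0.1459] shift [-0.0043 -0.0019  0.1409] toolx yaw deg 172.27 tilt [-0.0077  0.004  -1.    ] F [-0.1  0.1  0.4] j [ 0.04  0.56 -1.11  1.53  0.5   1.37  0.32] w 0.582
turn z 0.0013
0.87 [208. 162. 101.  33.] 2823 [0.4731 0.4202 0.01  ] 0.099 axis deg 81.8
```

View pics/w38b.png

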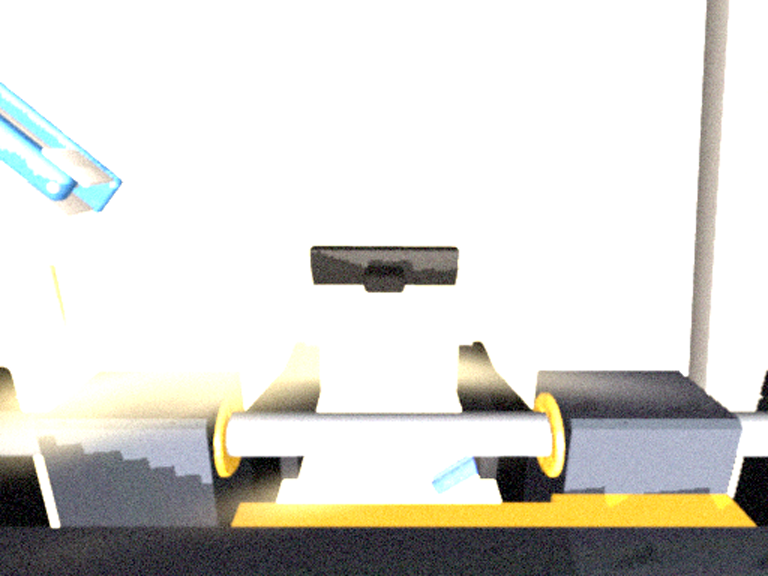

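Run:
```python
from wt import *
def down(yaw):
    a=np.radians(yaw); return R.from_matrix(np.array([[np.cos(a),np.sin(a),0],[np.sin(a),-np.cos(a),0],[0,0,-1]]))
c=np.load("pics/w38_c.npy",allow_pickle=True).item()
w=onz(c,(385/1.5,283.5/1.5),.042); print(w)
relp(np.array([w[0],w[1],.005]),down(172.0))
```

```text
[0.4768094  0.42103585 0.042     ]
shift [-0.006  -0.003   0.1411] turn [ 0.0041 -0.0089  0.0086] pos [0.4724 0.4241 0.1461] F [-0.7  0.3  0.4] w 0.577 j [ 0.04  0.56 -1.11  1.53  0.5   1.36  0.32] t 61.2 target [0.4768 0.421  0.005 ]
```

Call:
{"api": "step_arm", "payload": {"plan": [[[0, 0, 0], [0, 0, 0.03], 108], [[0, 0, 0], [0, 0, 0.06], 108], [[0, 0, 0], [0, 0, 0.08], 108], [[0, 0, 0], [0, 0, 0.09], 108], [[0, 0, 0], [0, 0, 0.09], 108], [[0, 0, 0], [0, 0, 0.09], 108], [[0, 0, 0], [0, 0, 0.09], 108], [[0, 0, 0], [0, 0, 0.09], 108], [[0, 0, 0], [0, 0, 0.09], 108], [[0, 0, 0], [0, 0, 0.09], 108]]}}

```text
time: 62.45
position: [0.4747, 0.4199, 0.0547]
tool_rot: [-0.215, -3.127, -0.002]
ft_force: [0.7, 0.5, 0.5]
grip_width: 0.575
```

Run:
```python
from wt import *
def down(yaw):
    a=np.radians(yaw); return R.from_matrix(np.array([[np.cos(a),np.sin(a),0],[np.sin(a),-np.cos(a),0],[0,0,-1]]))
relp(np.array([.4768,.421,.005]),down(172.0))
c,im=snap("wrist","w39")
z=np.clip((im.astype(float)-5)*4,0,255).astype(np.uint8)
cv2.imwrite("pics/w39b.png",cv2.resize(z[:,:,::-1],None,fx=1.5,fy=1.5,interpolation=cv2.INTER_CUBIC))
```

```text
shift [-0.0023  0.0013  0.0497] turn [ 0.0005 -0.0075  0.0024] pos [0.4747 0.4199 0.0547] F [0.7 0.5 0.5] w 0.575 j [ 0.01  0.64 -1.05  1.63  0.57  1.22  0.27] t 62.45 target [0.4768 0.421  0.005 ]
```

View pics/w39b.png

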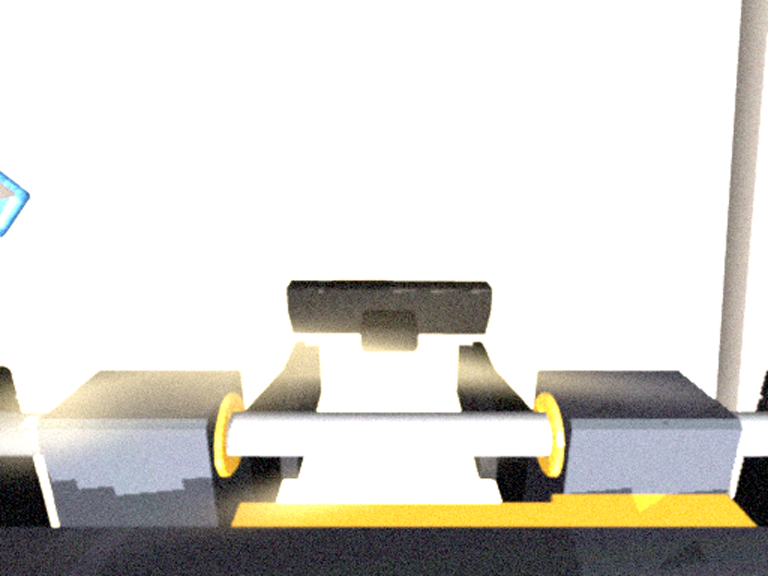

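Call:
{"api": "step_arm", "payload": {"plan": [[[0, -0.007, 0.002], [-0.002, 0.001, 0.015], 108], [[0, -0.007, 0.002], [-0.002, 0.001, 0.03], 108], [[0, -0.007, 0.002], [-0.002, 0.001, 0.042], 108], [[0, -0.007, 0.002], [-0.002, 0.001, 0.049], 108], [[0, -0.007, 0.002], [-0.002, 0.001, 0.0495], 108], [[0, -0.007, 0.002], [-0.002, 0.001, 0.0495], 255], [[0, -0.007, 0.002], [-0.002, 0.001, 0.0495], 255], [[0, -0.007, 0.002], [-0.002, 0.001, 0.0495], 255], [[0, -0.007, 0.002], [-0.002, 0.001, 0.0495], 255], [[0, -0.007, 0.002], [-0.002, 0.001, 0.0495], 255]]}}

```text
time: 63.75
position: [0.4766, 0.4207, 0.0055]
tool_rot: [-0.219, -3.134, -0.001]
ft_force: [-0.3, -0.3, 1.9]
grip_width: 0.3
```

Run:
```python
from wt import *
def down(yaw):
    a=np.radians(yaw); return R.from_matrix(np.array([[np.cos(a),np.sin(a),0],[np.sin(a),-np.cos(a),0],[0,0,-1]]))
relp(np.array([.4768,.421,.005]),down(172.0))
relp(*target(-.0104,0,.10,tilt=False))
```

```text
shift [-0.0001  0.0003  0.0005] turn [ 0.0005 -0.0002  0.0003] pos [0.4766 0.4207 0.0055] F [-0.3 -0.3  1.9] w 0.3 j [-0.02  0.69 -1.    1.66  0.63  1.15  0.24] t 63.75 target [0.4768 0.421  0.005 ]
shift [-0.1207 -0.4438 -0.1395] turn [ 0.0005 -0.0002 -0.1748] pos [0.4766 0.4207 0.0055] F [-0.3 -0.3  1.9] w 0.3 j [-0.02  0.69 -1.    1.66  0.63  1.15  0.24] t 63.75 target [ 0.5345 -0.0356  0.1448]
```

Call:
{"api": "step_arm", "payload": {"plan": [[[0, 0, 0], [0, 0, -0.03], 255], [[0, 0, 0], [0, 0, -0.085], 255], [[0, 0, -0.02], [-0.009, -0.03, -0.135], 255], [[0, 0, -0.04], [-0.022, -0.08, -0.16], 255], [[0, 0, -0.06], [-0.036, -0.132, -0.16], 255], [[0, 0, -0.085], [-0.05, -0.184, -0.16], 255], [[0, 0, -0.11], [-0.065, -0.238, -0.16], 255], [[0, 0, -0.135], [-0.079, -0.292, -0.16], 255], [[0, 0, -0.155], [-0.094, -0.346, -0.16], 255], [[0, 0, -0.175], [-0.108, -0.398, -0.16], 255]]}}

```text
time: 65.0
position: [0.5281, 0.0093, 0.1648]
tool_rot: [0.056, -3.141, 0.001]
ft_force: [0.3, -0.0, -0.9]
grip_width: 0.296
```

Run:
```python
from wt import *
ot=(.0035,0,.0055)
relp(*target(-.0104,0,.10,ot))
snap("wrist","w40")
```

```text
shift [-0.0031 -0.0451  0.019 ] turn [-0.0004 -0.2102  0.0004] pos [0.5281 0.0093 0.1648] F [ 0.3 -0.  -0.9] w 0.296 j [ 1.06  0.3  -1.29  1.77  0.3   1.3   1.3 ] t 65.0 target [ 0.5329 -0.0357  0.1459]
```

View pics/w40.png

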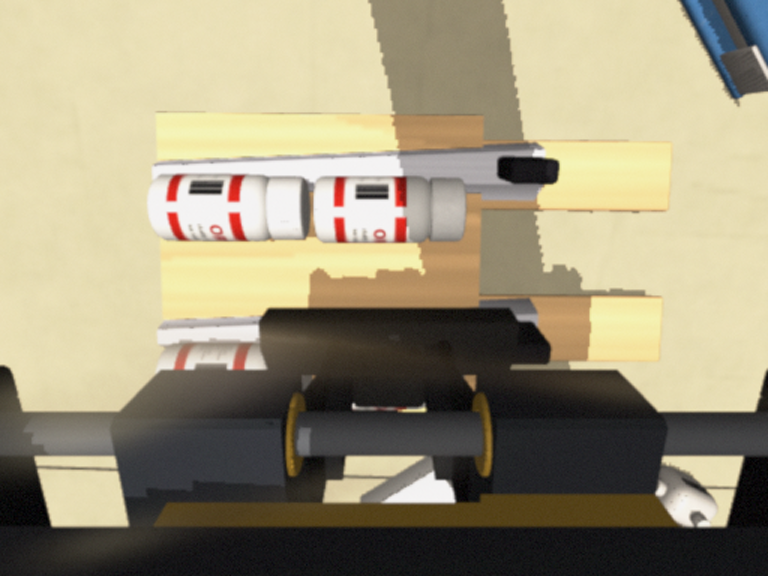

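Call:
{"api": "step_arm", "payload": {"plan": [[[0, 0, 0], [0, -0.008, 0.004], 255], [[0, 0, 0], [0, -0.018, 0.01], 255], [[0, 0, 0], [-0.001, -0.028, 0.018], 255], [[0, -0.01, 0], [-0.002, -0.036, 0.026], 255], [[0, -0.02, 0], [-0.003, -0.042, 0.032], 255], [[0, -0.03, 0], [-0.003, -0.045, 0.036], 255], [[0, -0.04, 0], [-0.003, -0.045, 0.038], 255], [[0, -0.05, 0], [-0.003, -0.045, 0.038], 255], [[0, -0.06, 0], [-0.003, -0.045, 0.038], 255], [[0, -0.06, 0], [-0.003, -0.045, 0.038], 255]]}}

```text
time: 66.3
position: [0.5328, -0.0334, 0.1271]
tool_rot: [-0.055, 3.081, 0.001]
ft_force: [-0.2, 0.3, -0.6]
grip_width: 0.298
```

Run:
```python
from wt import *
ot=(.0035,0,.0055)
relp(*target(-.0104,0,.05,ot))
```

```text
shift [ 0.0018 -0.0023  0.0311] turn [-0.0002 -0.1501  0.0003] pos [ 0.5328 -0.0334  0.1271] F [-0.2  0.3 -0.6] w 0.298 j [ 1.16  0.29 -1.29  1.86  0.31  1.16  1.38] t 66.3 target [ 0.5329 -0.0357  0.0959]
```

Call:
{"api": "step_arm", "payload": {"plan": [[[0, -0.02, 0], [0, 0, 0.004], 255], [[0, -0.04, 0], [0, -0.001, 0.008], 255], [[0, -0.06, 0], [0.001, -0.001, 0.012], 255], [[0, -0.08, 0], [0.001, -0.001, 0.016], 255], [[0, -0.1, 0], [0.001, -0.002, 0.02], 255], [[0, -0.12, 0], [0.002, -0.002, 0.024], 255], [[0, -0.14, 0], [0.002, -0.002, 0.028], 255], [[0, -0.15, 0], [0.002, -0.002, 0.031], 255], [[0, -0.15, 0], [0.002, -0.002, 0.031], 255], [[0, -0.15, 0], [0.002, -0.002, 0.031], 255]]}}

```text
time: 67.55
position: [0.5331, -0.0353, 0.096]
tool_rot: [-0.052, 2.931, 0.007]
ft_force: [-0.2, -1.1, -0.5]
grip_width: 0.296
```

Run:
```python
from wt import *
ot=(.0035,0,.0055)
relp(*target(-.0104,0,.005,ot))
c,im=snap("wrist","w41")
for d in ctrl.cut_out("wrist","flask_1"):
    m=d['pixels']; cc,v,sd=pca(m); print(d['score'],d['rect'],onz(c,cc,.0733),onz(c,cc,.0516))
```

```text
shift [ 0.0096 -0.0004  0.0441] turn [ 0.0008 -0.      0.0001] pos [ 0.5331 -0.0353  0.096 ] F [-0.2 -1.1 -0.5] w 0.296 j [ 1.33  0.11 -1.34  2.03  0.12  0.88  1.55] t 67.55 target [ 0.5329 -0.0357  0.0509]
0.87 [108.5, 110.3, 141.8, 55.3] [ 0.48113328 -0.08438136  0.0733    ] [ 0.48915416 -0.08967399  0.0516    ]
0.67 [258.6, 250.4, 57.8, 26.7] [ 0.57877325 -0.00962928  0.0733    ] [ 0.59826006 -0.00614373  0.0516    ]
0.6 [260.9, 106.7, 144.6, 63.9] [0.47896313 0.00556718 0.0733    ] [0.48672917 0.01083727 0.0516    ]
0.4 [202.0, 250.7, 50.5, 22.8] [ 0.57823881 -0.06184004  0.0733    ] [ 0.59766287 -0.06448563  0.0516    ]
```

View pics/w41.png

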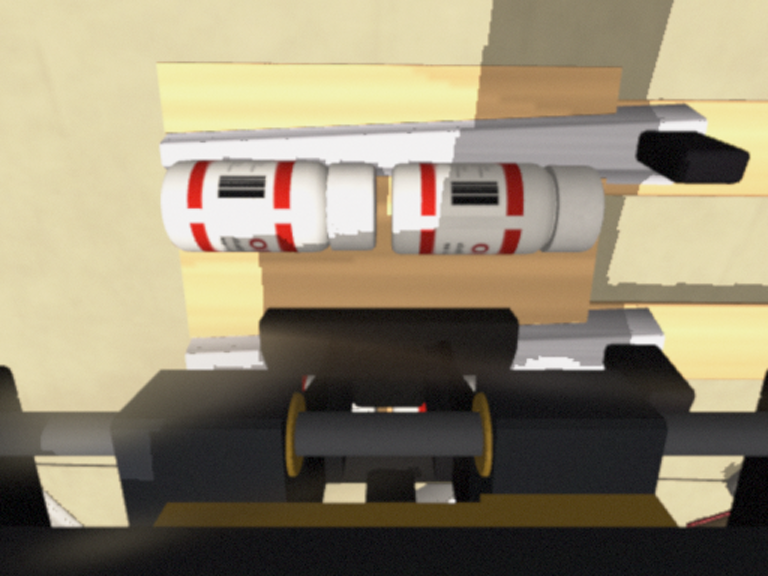

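Call:
{"api": "step_arm", "payload": {"plan": [[[0, 0, 0], [0.001, 0, 0.005], 255], [[0, 0, 0], [0.003, 0, 0.012], 255], [[0, 0, 0], [0.004, 0, 0.019], 255], [[0, 0, 0], [0.0057, 0, 0.026], 255], [[0, 0, 0], [0.007, 0, 0.033], 255], [[0, 0, 0], [0.0083, 0, 0.038], 255], [[0, 0, 0], [0.009, 0, 0.042], 255], [[0, 0, 0], [0.0096, 0, 0.044], 255], [[0, 0, 0], [0.0096, 0, 0.044], 255], [[0, 0, 0], [0.0096, 0, 0.044], 255]]}}

```text
time: 68.9
position: [0.5327, -0.0354, 0.051]
tool_rot: [-0.052, 2.931, 0.006]
ft_force: [0.6, -0.6, -1.4]
grip_width: 0.298
```

Run:
```python
from wt import *
ot=(.0035,0,.0055)
relp(*target(-.0104,0,.0,ot))
c,im=snap("wrist","w42")
c,im=snap("side","s42")
cv2.imwrite("pics/s42z.png",cv2.resize(im[140:230,210:320,::-1],None,fx=7,fy=7,interpolation=cv2.INTER_CUBIC))
```

```text
shift [ 0.0009 -0.0003  0.005 ] turn [ 0.0004 -0.0001  0.    ] pos [ 0.5327 -0.0354  0.051 ] F [ 0.6 -0.6 -1.4] w 0.298 j [ 1.2   0.22 -1.24  2.07  0.28  0.8   1.42] t 68.9 target [ 0.5329 -0.0357  0.0459]
```

View pics/w42.png

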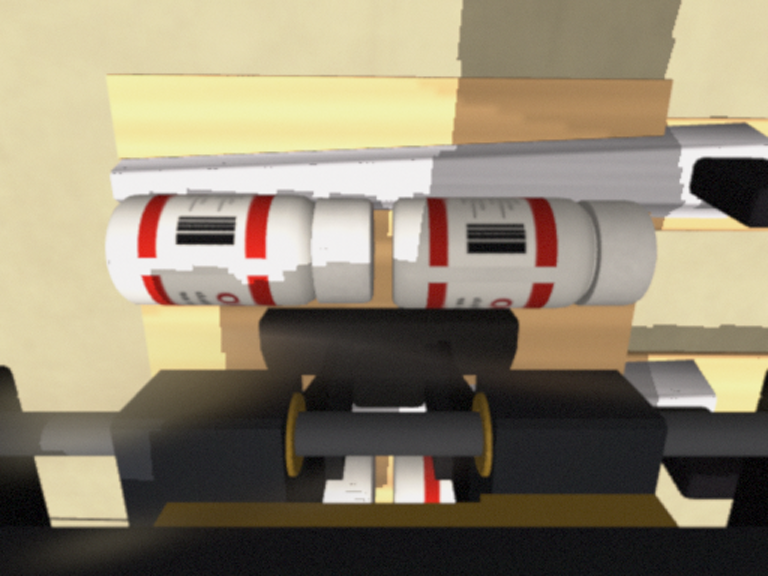

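View pics/s42z.png

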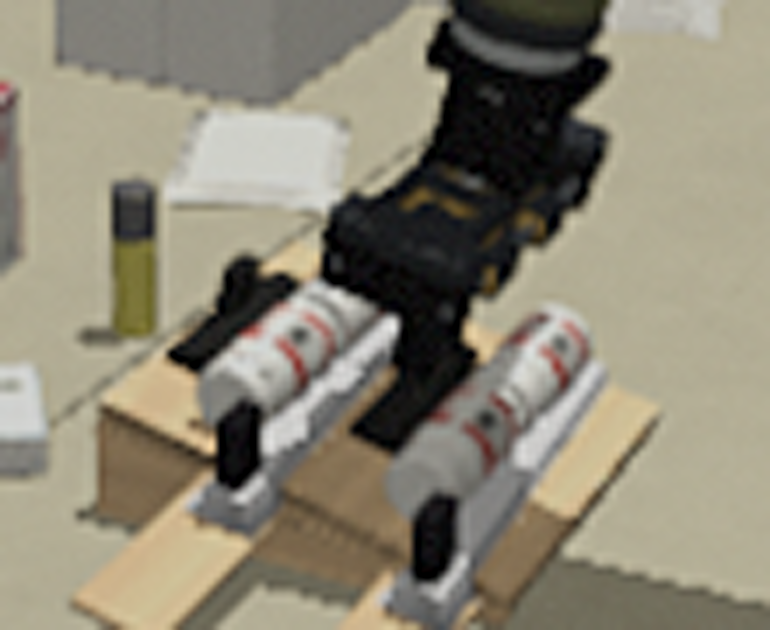

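Call:
{"api": "step_arm", "payload": {"plan": [[[0, 0, 0], [0, 0, 0.001], 255], [[0, 0, 0], [0, 0, 0.002], 255], [[0, 0, 0], [0, 0, 0.003], 255], [[0, 0, 0], [0, 0, 0.004], 255], [[0, 0, 0], [0, 0, 0.005], 255], [[0, 0, 0], [0, 0, 0.006], 255], [[0, 0, 0], [0, 0, 0.006], 255], [[0, 0, 0], [0, 0, 0.006], 255], [[0, 0, 0], [0, 0, 0.006], 255], [[0, 0, 0], [0, 0, 0.006], 255]]}}

```text
time: 70.25
position: [0.5337, -0.0352, 0.0458]
tool_rot: [-0.053, 2.933, 0.005]
ft_force: [-7.7, -0.7, 13.7]
grip_width: 0.297
```

Run:
```python
from wt import *
ot=(.0035,0,.0055)
relp(*target(-.0104,0,.0,ot))
```

```text
shift [ 0.0008 -0.0004 -0.0002] turn [-0.0004 -0.0018  0.0004] pos [ 0.5337 -0.0352  0.0458] F [-7.7 -0.7 13.7] w 0.297 j [ 1.18  0.23 -1.23  2.07  0.3   0.8   1.4 ] t 70.25 target [ 0.5329 -0.0357  0.0459]
```

Call:
{"api": "step_arm", "payload": {"plan": [[[0, 0, 0], [0, 0, -0.001], 255], [[0, 0, 0], [0, 0, -0.002], 255], [[0, 0, 0], [0, 0, -0.002], 170], [[0, 0, 0], [0, 0, -0.002], 150], [[0, 0, 0], [0, 0, -0.002], 130], [[0, 0, 0], [0, 0, -0.002], 108], [[0, 0, 0], [0, 0, -0.006], 108], [[0, 0, 0], [0, 0, -0.015], 108], [[0, 0, 0], [0, 0, -0.027], 108], [[0, 0, 0], [0, 0, -0.037], 108]]}}

```text
time: 71.5
position: [0.5262, -0.0354, 0.082]
tool_rot: [-0.053, 2.931, 0.006]
ft_force: [-0.0, 0.2, -0.7]
grip_width: 0.577
```

Run:
```python
from wt import *
ot=(.0035,0,.0055)
relp(*target(-.0104,0,.10,ot,tilt=False))
```

```text
shift [-0.0209 -0.0005 -0.0603] turn [0.0003 0.21   0.0005] pos [ 0.5262 -0.0354  0.082 ] F [-0.   0.2 -0.7] w 0.577 j [ 1.31  0.11 -1.31  2.06  0.12  0.85  1.55] t 71.5 target [ 0.5341 -0.0356  0.1453]
```

Call:
{"api": "step_arm", "payload": {"plan": [[[0, 0.02, 0], [-0.002, 0, -0.006], 108], [[0, 0.05, 0], [-0.004, 0, -0.012], 108], [[0, 0.08, 0], [-0.006, 0, -0.02], 108], [[0, 0.11, 0], [-0.008, 0, -0.03], 108], [[0, 0.14, 0], [-0.01, 0, -0.04], 108], [[0, 0.17, 0], [-0.014, 0, -0.052], 108], [[0, 0.2, 0], [-0.018, 0, -0.065], 108], [[0, 0.21, 0], [-0.022, 0, -0.08], 108], [[0, 0.21, 0], [-0.025, 0, -0.09], 108], [[0, 0.21, 0], [-0.027, 0, -0.1], 108]]}}

```text
time: 72.75
position: [0.5315, -0.0354, 0.1852]
tool_rot: [0.056, -3.141, -0.001]
ft_force: [-0.0, -0.1, -0.1]
grip_width: 0.578
```

Run:
```python
from wt import *
ot=(.0035,0,.0055)
relp(*target(-.0104,0,.10,ot,tilt=False))
c,im=snap("wrist","w43")
```

```text
shift [-0.0026 -0.0003  0.0399] turn [ 0.0004 -0.0002  0.0002] pos [ 0.5315 -0.0354  0.1852] F [-0.  -0.1 -0.1] w 0.578 j [ 1.1   0.26 -1.23  1.73  0.25  1.33  1.43] t 72.75 target [ 0.5341 -0.0356  0.1453]
```

View pics/w43.png

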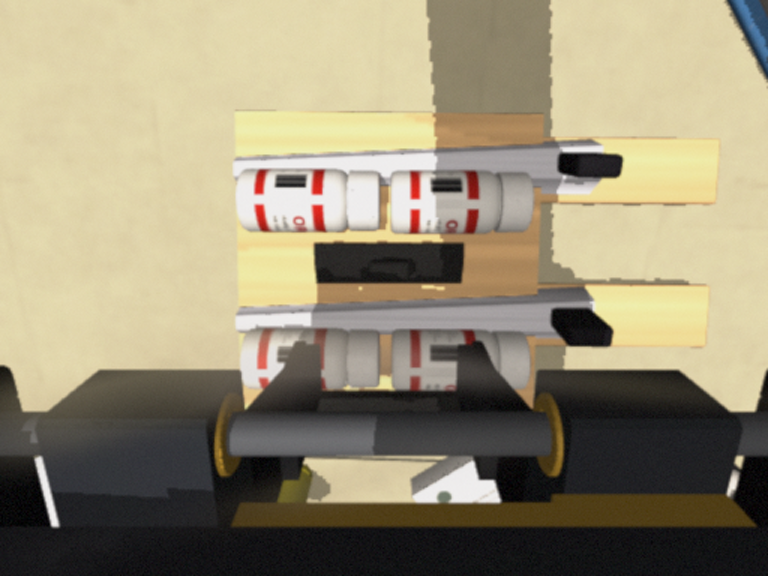

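Call:
{"api": "step_arm", "payload": {"plan": [[[0, 0, 0], [0, 0, -0.01], 108], [[0, 0, 0], [0, 0.01, -0.03], 108], [[0, 0, -0.1], [0, 0.02, -0.05], 80], [[0, 0, 0.1], [-0.02, 0.02, -0.07], 60], [[0, 0, 0.2], [-0.04, 0.02, -0.09], 40], [[0, 0, 0.3], [-0.06, 0.02, -0.1], 40], [[0, 0, 0.3], [-0.08, 0.02, -0.1], 40], [[0, 0, 0.3], [-0.1, 0.02, -0.1], 40], [[0, 0, 0.3], [-0.12, 0.02, -0.1], 40], [[0, 0, 0.3], [-0.12, 0.02, -0.1], 40]]}}

```text
time: 74.05
position: [0.6515, -0.0102, 0.2848]
tool_rot: [-0.413, -3.113, -0.004]
ft_force: [-0.9, 0.1, -1.4]
grip_width: 0.844
```

Run:
```python
from wt import *
rel([.5,0,.2])
c,im=snap("wrist","w44"); np.save("pics/w44_c.npy",c,allow_pickle=True)
iv=lambda w:np.array([np.cos(YAW)*(w[0]-RK[0])+np.sin(YAW)*(w[1]-RK[1]),-np.sin(YAW)*(w[0]-RK[0])+np.cos(YAW)*(w[1]-RK[1])]).round(4)
for lab,zs in (("flask_1",(.0516,.0733)),("wedge_1",(.048,.070))):
  for d in ctrl.cut_out("wrist",lab):
    cc,v,sd=pca(d['pixels']); 
    for z in zs:
        a=onz(c,cc-v*sd[0],z);b=onz(c,cc+v*sd[0],z)
        print(lab,round(d['score'],2),np.round(d['rect']),z,iv(onz(c,cc,z)),np.degrees(np.arctan2(b[1]-a[1],b[0]-a[0])).round(1)%180)
c2,im2=snap("top","t44")
cv2.imwrite("pics/t44z.png",cv2.resize(im2[150:250,180:310,::-1],None,fx=6,fy=6,interpolation=cv2.INTER_CUBIC))
```

```text
t 74.05 pos [ 0.6515 -0.0102  0.2848] shift [ 0.1488 -0.0298  0.085 ] toolx yaw deg 164.9 tilt [-6.0e-04  2.6e-03 -1.0e+00] F [-0.9  0.1 -1.4] j [ 0.7   0.49 -1.07  1.28  0.42  1.6   1.01] w 0.844
flask_1 0.95 [116.  18.  83.  54.] 0.0516 [-0.0538 -0.0504] 91.4
flask_1 0.95 [116.  18.  83.  54.] 0.0733 [-0.0494 -0.0454] 91.4
flask_1 0.95 [199.   1.  80.  46.] 0.0516 [-0.0514  0.0427] 87.0
flask_1 0.95 [199.   1.  80.  46.] 0.0733 [-0.0471  0.0428] 87.0
flask_1 0.76 [221.  81.  81.  52.] 0.0516 [0.0497 0.0468] 91.9
flask_1 0.76 [221.  81.  81.  52.] 0.0733 [0.0487 0.0467] 91.9
flask_1 0.6 [147. 104.  84.  53.] 0.0516 [ 0.0495 -0.0561] 92.4
flask_1 0.6 [147. 104.  84.  53.] 0.0733 [ 0.0485 -0.0508] 92.4
wedge_1 0.6 [171.  41.  87.  53.] 0.048 [-0.0108 -0.    ] 91.7
wedge_1 0.6 [171.  41.  87.  53.] 0.07 [-0.0086  0.0024] 91.7
wedge_1 0.55 [199. 126.  82.  48.] 0.048 [ 0.0949 -0.0013] 92.2
wedge_1 0.55 [199. 126.  82.  48.] 0.07 [0.0916 0.0012] 92.2
```

View pics/w44.png

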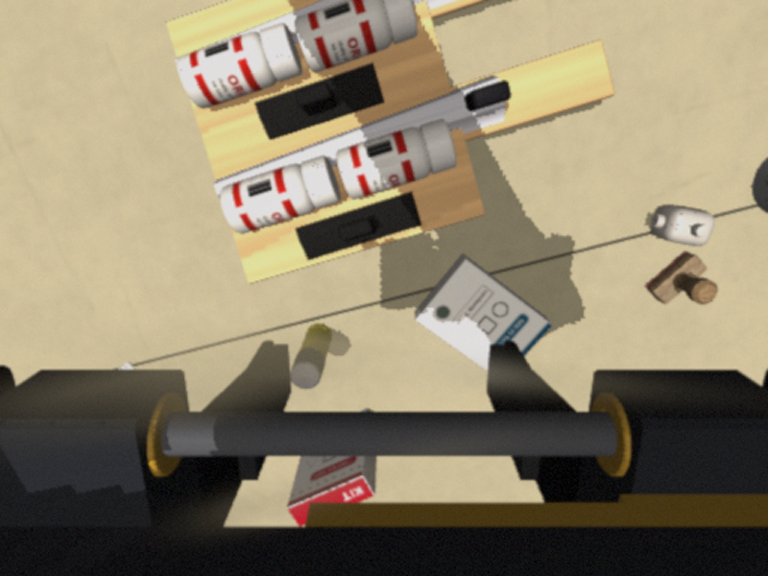

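View pics/t44z.png

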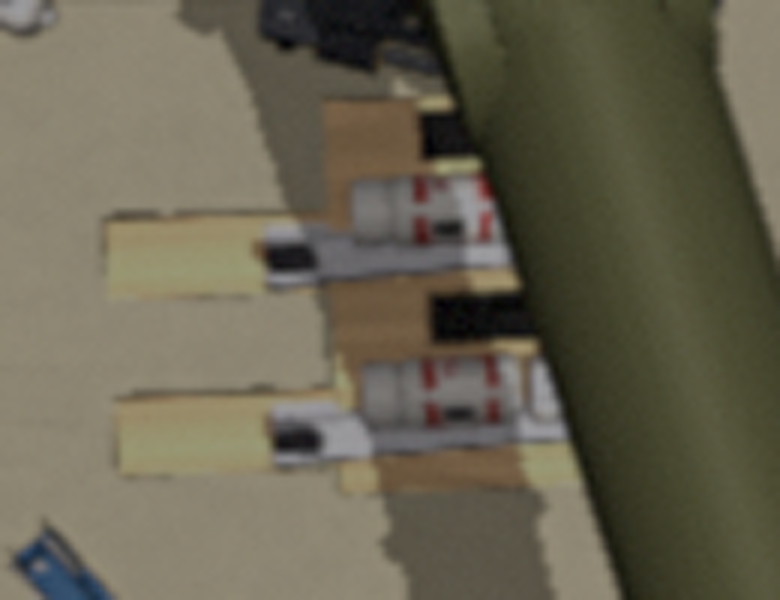

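Run:
```python
from bench import ctrl
print(ctrl.get_state()['qd'].round(3)); print(ctrl.close_job()); print(ctrl.get_state()['time'])
```

```text
[ 0.005 -0.005  0.002  0.003  0.004 -0.004  0.   ]
the job is handed in; nothing more can be done
None
the job is handed in; nothing more can be done
```

The rack is loaded and the job is handed in, at about 74 s on the robot's clock. No verdict was reported.

- **Bars:** With no bottle on the rack yet, I pushed both home until they jammed, at 29 N on the low bar and about 22 N on the high bar. The push advised was 10–20 N, so both were a little over. Afterwards both grip blocks sat at rack y of about 0.127–0.128 m. Home should be 0.127 m, worked out from the bar's length.
- **Bottles:** All four were present, and I laid two against each bar. Each was pressed against its bar before I let go.
- **Wedges:** One is set flat behind the middle of each row, steep face to the bottles. One wedge had been knocked aside during the run, so I located it again before picking it up.

The last wrist-camera check, in rack-frame metres:

| Row | Bottle x | Bottle y | Wedge (x, y) |
|---|---|---|---|
| Low | -0.054, -0.051 | -0.050, +0.043 | (-0.011, 0.000) |
| High | 0.0485, 0.0487 | -0.051, +0.047 | (0.092, 0.001) |

- **Limits:** These x and y values are all inside the judged limits. Seen axes were within 1° of the rack's, except one low bottle at about 5°, still within the 9.7° allowed. That low bottle was cut off by the picture's edge, so its figures are less sure.
- **Not measured:** I did not measure bottle or wedge heights separately. I touched none of the four bystanders.
- **Disagreement:** The gripper's true fingertips stood about 31 mm higher than the stated tool frame implies, so my first grasp closed on air above the low grip block. I confirmed the offset in the side and wrist pictures and worked with it from then on.

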